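# Trip the drying cabinet's tray catch and change its load of lamp stems

## Robot

A 7-joint arm with a two-finger parallel gripper is mounted at the origin on a cart in front of the work surface, level with it; the furniture and walls round the work are solid. World frame = base frame: x ahead of the robot, y to its left, z up, the work surface at z = 0. Lengths are in m, angles in rad, forces in N, time in s.
With the tool pointing down it reaches from about 0.425 to 0.825 m from the base axis. Payload 3.6 kg.
Tool frame: the origin (TCP) lies midway between the tips of the shut fingers; the grasp point (between the pads) lies 19 mm behind it; z points along the fingers, y is the direction in which the jaws open and shut (so a half turn about z gives the same grasp; the last joint's range is limited). The gripper opens to 93 mm and grips with 3 to 60 N. Pads are 15 mm wide; open, the fingers measure 128 mm over their backs; the gripper's body (75 mm by 188 mm) begins 65 mm behind the grasp point.
Start: joints at [-1.298, 0.615, -0.013, 1.423, 0.008, 1.103, -0.04], TCP at [0.192, 0.621, 0.219] pointing down, gripper open.
Joint ranges: [-3.12, 3.12], [-0.3, 2.06], [-1.34, 1.32], [0.26, 2.42], [-1.36, 4.5], [0.01, 1.98], [-2.84, 2.84]. Speed limits (rad/s): [2.79, 2.79, 3.14, 3.14, 3.14, 3.14, 3.14].

## Interface

Orientations are given as a rotation vector (axis times angle).
In Python, from rig import manip gives the robot as it stands. The module is installed in compiled form; this text tells all that it offers.
- The arm moves only by the tool servo_tool, never from a script. Its argument "plan" is a list of rows, each a list of 3 entries, a list of its own where there are three numbers: the shift along the tool's x, y, z in units of 40 mm (1.0 is 40 mm), then the turn, a rotation vector about the tool's x, y, z in degrees, then the opening, from 0 (shut) to 1 (fully open). In form: [[[x, y, z], [ax, ay, az], claw], ...]. A call has 1 to 5 rows; each row shifts and turns the commanded pose from where the row before left it, along the tool's axes as they then stand; what a row does not reach is not made up. A row lasts 1/12 s, in which the tool goes at most 41.7 mm and 7.16 degrees, less where a joint would pass 70% of its speed; a pose out of reach is approached as far as the arm can. A call is refused whole if a number of a shift passes 1 or a number of a turn 7.16, either way. A call with a gripper value outside its range is refused whole. The fingers move at their own pace and stop on an object; "grip_force" is the grip in N (left out, the last holds). Time passes only in rows, so rows that do not move let the fingers close. It gives the time, the measured TCP pose, the force and the opening at its end, in the units of the state.
- manip.observe(): the state, without advancing time (a new reading comes with each control period).
- manip.get_image(name): name is "scene" or "top" or "wrist"; returns a dict with "pixels" (384x512x3 uint8, red, green, blue), "z_map" (384x512 float32, m along the optical axis (not along the pixel's ray), 0 where there is no reading), "fx", "fy", "cx", "cy" (pixels), "extrinsics" (4x4, takes a point from world to camera coordinates). Camera axes: x right, y down, z forward; pixel columns grow to the right and rows downward; lengths in m; the calibration is good to about 2 mm. A picture is of the moment at which its call begins.
- manip.hand_in(): hands the job in, once; it reports no verdict.
The state is a dict: "time": time; "qpos": joint angles; "qd": joint speeds; "joint_efforts": joint torques, N m; "eef_pos": TCP position; "tool_rot": TCP orientation; "force": force on the tool from outside, world axes, zero at the start; "ft_torque": the same for the moment, N m; "width": finger opening in m.
Only numpy, scipy, OpenCV 4.12 (cv2) and the standard library are available. Lean on these libraries where they do the work, as an engineer would, in place of code of your own. Each camera call takes 0.05 s, during which the arm holds its last target.

## Task

The drying cabinet's tray is shut and caught with dried stems inside: push the screwdriver's shank through the small hole in the cabinet's front to trip the hidden latch, so that the tray springs out, and lay the screwdriver down on the desk top. Lay every dried stem (round tenons at its ends) on top of the cabinet and every plain square blank flat in a tray pocket of its own, then push the tray fully home until it catches and stays shut. Leave the other things on the desk alone.

Things in the scene. Friction and masses are not known exactly. Their poses are not given: they have to be found in the camera images.
- cabinet: low grey drying cabinet fixed to the desk, 182 mm wide, 155 deep, 108 high, flat top; a tall band saw stands close by on its side away from the robot. Origin: on the desk, mid-width, 62.5 mm behind the front face. x axis: from the front into the cabinet; y along its width; z up. Front: the tray front (170 mm wide, z 9 to 50 mm), above it a panel with the release hole.
- release_hole (a point): centre of the mouth of the level round hole (18 mm wide, flared to 24) in mid-panel, 80.5 mm above the desk; axes as the cabinet's, hole along +x. The latch's 30 x 30 mm plate stands 32 mm inside the mouth; pushed 4 to 6 mm deeper (stop at 42 mm) against a 3 to 8 N spring it frees the tray, which springs out along -x beneath the tool; the shank may stay in the hole.
- latch (a joint): turn of the hidden latch, rad: 0 at rest, 0.22 fully pushed; the tray is freed above about 0.09. It springs back by itself, and catches the tray again when the tray is pushed home.
- tray (a joint): how far the tray is out, along the cabinet's -x, m: about 0.003 shut and caught, 0 hard home, 0.118 fully out. A 4 to 7 N spring drives it out (1 N friction); pushing it in to 0.001 or less, with 8 to 12 N, makes the latch catch.
- tray_mid (a point): centre of the floor of the tray's middle pocket, moves with the tray; axes as the cabinet's. Three open pockets side by side, centres at y = -60, 0, +60 mm, each 92 mm long (x), 36 wide (y); floor 14 mm above the desk; ribs, sides and back stand 12 mm above the floor, the tray front 36. Fully out, the pocket centres lie 64 mm before the cabinet's face.
- tray_rail (a point): middle of the dark round pull rail of the tray (10 mm thick, 100 mm long across the tray, on two studs), its axis 38 mm above the desk and 28 mm in front of the tray's front face; moves with the tray. Axes as the cabinet's; push the rail along +x to shut the tray.
- blank_a_mid (a point): pine lamp-stem blank: a plain square bar 84 x 30 x 30 mm with a small cable bore along its length (60 g), lying on the desk, or absent (None). The point is its centre, 15 mm above what it lies on; its x axis runs along the 84 mm length. Any long face may be up.
- blank_b_mid (a point): another pine lamp-stem blank: a plain square bar 84 x 30 x 30 mm with a small cable bore along its length (60 g), lying on the desk, or absent (None). The point is its centre, 15 mm above what it lies on; its x axis runs along the 84 mm length. Any long face may be up.
- blank_c_mid (a point): another pine lamp-stem blank: a plain square bar 84 x 30 x 30 mm with a small cable bore along its length (60 g), lying on the desk, or absent (None). The point is its centre, 15 mm above what it lies on; its x axis runs along the 84 mm length. Any long face may be up.
- stem_a_mid (a point): dried pine stem: square middle 44 x 30 x 30 mm with a round tenon 22 mm thick and 20 mm long at each end, 84 mm overall, 50 g; at the start hidden in the shut tray, in a pocket, or absent (None). The point is its centre, 15 mm above what it lies on; its x axis runs along its length. Any flat side may be up.
- stem_b_mid (a point): another dried pine stem: square middle 44 x 30 x 30 mm with a round tenon 22 mm thick and 20 mm long at each end, 84 mm overall, 50 g; at the start hidden in the shut tray, in a pocket, or absent (None). The point is its centre, 15 mm above what it lies on; its x axis runs along its length. Any flat side may be up.
- stem_c_mid (a point): another dried pine stem: square middle 44 x 30 x 30 mm with a round tenon 22 mm thick and 20 mm long at each end, 84 mm overall, 50 g; at the start hidden in the shut tray, in a pocket, or absent (None). The point is its centre, 15 mm above what it lies on; its x axis runs along its length. Any flat side may be up.
- driver_grip (a point): screwdriver with an orange round handle 29 mm thick and 95 mm long and a steel shank 6 mm thick and 110 mm long, 230 mm overall, 85 g, lying on the desk with its axis 14.5 mm up. The point lies on its axis inside the handle, 165 mm from the tip and 65 mm from the butt; its -y axis points to the tip.
- driver_tip (a point): end of the screwdriver's shank, on its axis; axes as driver_grip, -y pointing out of the tip.
- bulb: the white LED bulb, lying on the desk as a bystander; origin at the centre of its underside
- glue: the glue bottle, standing on the desk as a bystander; origin at the centre of its underside

How it is judged:
On the way, in this order (a step that is already met when the one before it is completed fails the run):
1. the screwdriver's tip, in through the release hole, pushes the hidden latch aside (value of joint latch above 0.07 rad and x of driver_tip in the frame of release_hole between 0.025 and 0.06 m and y of driver_tip in the frame of release_hole between -0.02 and 0.02 m), for 0.02 s.
2. the tray is out (value of joint tray above 0.105 m), for 0.2 s.
3. every blank lies flat in a pocket of the tray while the tray is out (value of joint tray above 0.09 m and x of blank_a_mid in the frame of tray_mid between -0.012 and 0.012 m and y of blank_a_mid in the frame of tray_mid between -0.07 and 0.07 m and z of blank_a_mid in the frame of tray_mid between 0.01 and 0.02 m and x of blank_b_mid in the frame of tray_mid between -0.012 and 0.012 m and y of blank_b_mid in the frame of tray_mid between -0.07 and 0.07 m and z of blank_b_mid in the frame of tray_mid between 0.01 and 0.02 m and x of blank_c_mid in the frame of tray_mid between -0.012 and 0.012 m and y of blank_c_mid in the frame of tray_mid between -0.07 and 0.07 m and z of blank_c_mid in the frame of tray_mid between 0.01 and 0.02 m), for 0.2 s.
At the end, for the whole second after the job is handed in: Tray caught (within 6 mm of home, latch under 0.03 rad); blanks flat on pocket floors (centres 10 to 20 mm above, within 12 mm of mid-length); stems lying on the cabinet top (centres 113 to 135 mm up); screwdriver at rest on the desk (grip, tip under 30 mm up, tip over 30 mm from the hole in plan) (value of joint tray below 0.006 m and value of joint latch below 0.03 rad and x of blank_a_mid in the frame of tray_mid between -0.012 and 0.012 m and y of blank_a_mid in the frame of tray_mid between -0.07 and 0.07 m and z of blank_a_mid in the frame of tray_mid between 0.01 and 0.02 m and x of blank_b_mid in the frame of tray_mid between -0.012 and 0.012 m and y of blank_b_mid in the frame of tray_mid between -0.07 and 0.07 m and z of blank_b_mid in the frame of tray_mid between 0.01 and 0.02 m and x of blank_c_mid in the frame of tray_mid between -0.012 and 0.012 m and y of blank_c_mid in the frame of tray_mid between -0.07 and 0.07 m and z of blank_c_mid in the frame of tray_mid between 0.01 and 0.02 m and x of stem_a_mid in the frame of cabinet between -0.06 and 0.09 m and y of stem_a_mid in the frame of cabinet between -0.09 and 0.09 m and z of stem_a_mid in the frame of cabinet between 0.113 and 0.135 m and x of stem_b_mid in the frame of cabinet between -0.06 and 0.09 m and y of stem_b_mid in the frame of cabinet between -0.09 and 0.09 m and z of stem_b_mid in the frame of cabinet between 0.113 and 0.135 m and x of stem_c_mid in the frame of cabinet between -0.06 and 0.09 m and y of stem_c_mid in the frame of cabinet between -0.09 and 0.09 m and z of stem_c_mid in the frame of cabinet between 0.113 and 0.135 m and height (world z) of each of driver_grip, driver_tip below 0.03 m and horizontal distance between driver_tip and release_hole above 0.03 m and linear speed of driver below 0.02 m/s); the robot touches nothing.
It fails at once if one of the other things on the desk is knocked more than 5 cm away (distance of any of bulb, glue from where it was at the start of the episode above 0.05 m).
Of blank_a, blank_b, blank_c only 2 to 3 are there at a start; the rules pass over those that are not, and their reading is None.
Of stem_a, stem_b, stem_c only 1 to 2 are there at a start; the rules pass over those that are not, and their reading is None.
At some moment in a run one of blank_a, blank_b, blank_c may be knocked a few centimetres aside while the robot is not near it.
Once in a run the grip may slacken for a moment while it holds something.
It also fails if it takes over 210 s, if anything falls off the work surface, if the arm or the gripper's body presses on something with over 40 N, if the wrist force passes 120 N, or if a joint passes its speed limit or range.

## Working session

There is one attempt and no reset: what is moved stays moved. The work goes in short steps, Python scripts to look and compute and a tool call to move; the robot and the scene stay as the last step left them, time stands still between calls to the robot, and variables do not carry over. Pictures are saved under pics/ and viewed, and the job is handed in when it is done.

Besides the shell and the picture viewer there is one more tool, called after "Emit:" in YAML: its name, and indented under it one key for each argument. servo_tool: Moves the arm, as the interface text tells. Its arguments: {"type":"object","properties":{"plan":{"type":"array"},"grip_force":{"type":"number"}},"required":["plan"]}

```bash
mkdir -p pics; ls
cat > h.py <<'E'
import numpy as np, cv2
from rig import manip
def snap(name,fn,scale=1.5):
    d=manip.get_image(name)
    im=cv2.cvtColor(d['pixels'],cv2.COLOR_RGB2BGR)
    im=cv2.resize(im,None,fx=scale,fy=scale,interpolation=cv2.INTER_CUBIC)
    cv2.imwrite('pics/'+fn,im)
    np.savez('pics/'+fn[:-4]+'.npz',**d)
    return d
def ray(d,u,v):
    E=np.array(d['extrinsics']);R=E[:3,:3];t=E[:3,3]
    c=-R.T@t
    r=R.T@np.array([(u-d['cx'])/d['fx'],(v-d['cy'])/d['fy'],1.0])
    return c,r
def onz(d,u,v,z):
    c,r=ray(d,u,v); return c+r*(z-c[2])/r[2]
def dep(d,u,v):
    c,r=ray(d,u,v); return c+r*d['z_map'][int(round(v)),int(round(u))]
def cloud(d):
    E=np.array(d['extrinsics']);R=E[:3,:3];t=E[:3,3]
    z=d['z_map'];v,u=np.mgrid[:z.shape[0],:z.shape[1]]
    p=np.stack([(u-d['cx'])/d['fx']*z,(v-d['cy'])/d['fy']*z,z],-1)
    return (p-t)@R
def st():
    s=manip.observe()
    print({k:np.round(s[k],4).tolist() for k in ['time','qpos','eef_pos','tool_rot','force','width']})
    return s
E
python3 - <<'E'
from h import *
st()
for n in ['scene','top','wrist']:
    d=snap(n,n+'0.png'); print(n,float(d['fx']),np.round(d['extrinsics'],3).tolist())
E
```

```text
pics
{'time': 0.0, 'qpos': [-1.2975, 0.6159, -0.0127, 1.4248, 0.0081, 1.1034, -0.0404], 'eef_pos': [0.1917, 0.6203, 0.2175], 'tool_rot': [-0.4689, -3.1061, 0.0039], 'force': [-0.7971, -0.475, -0.2819], 'width': 0.0932}
scene 385.04476769083294 [[0.492, -0.871, -0.01, -0.275], [-0.417, -0.226, -0.88, 0.267], [0.764, 0.437, -0.474, 1.005], [0.0, 0.0, 0.0, 1.0]]
top 356.3674074183914 [[0.021, -1.0, 0.006, -0.019], [-0.99, -0.022, -0.14, 0.51], [0.141, -0.003, -0.99, 1.071], [0.0, 0.0, 0.0, 1.0]]
wrist 325.0073747850751 [[0.295, 0.956, -0.001, -0.648], [0.916, -0.282, 0.284, -0.034], [0.271, -0.085, -0.959, 0.39], [0.0, 0.0, 0.0, 1.0]]
```

View pics/scene0.png

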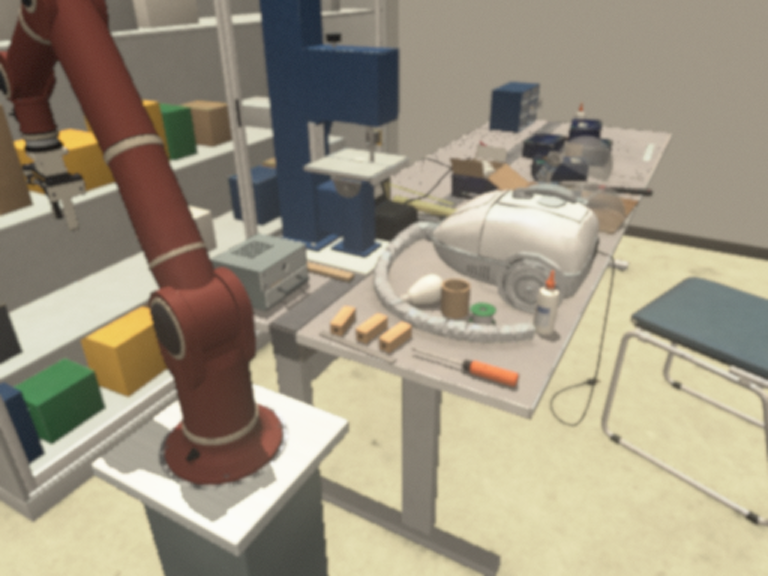

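View pics/top0.png

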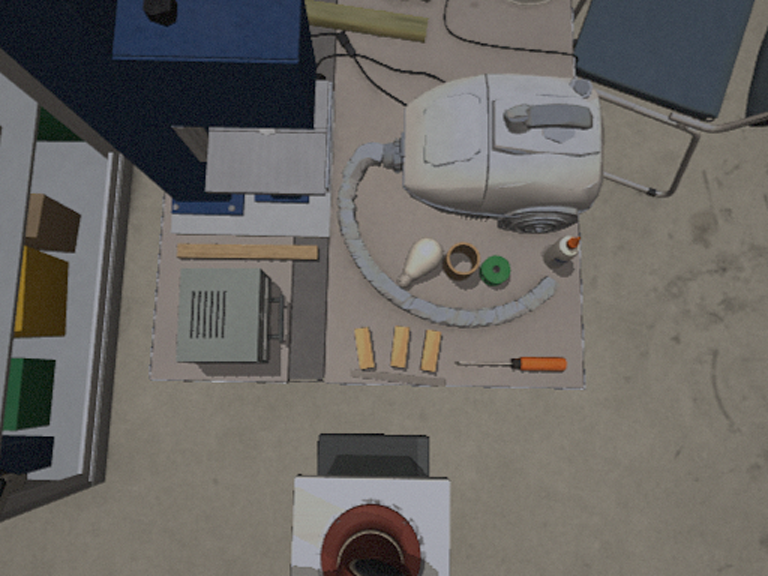

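View pics/wrist0.png

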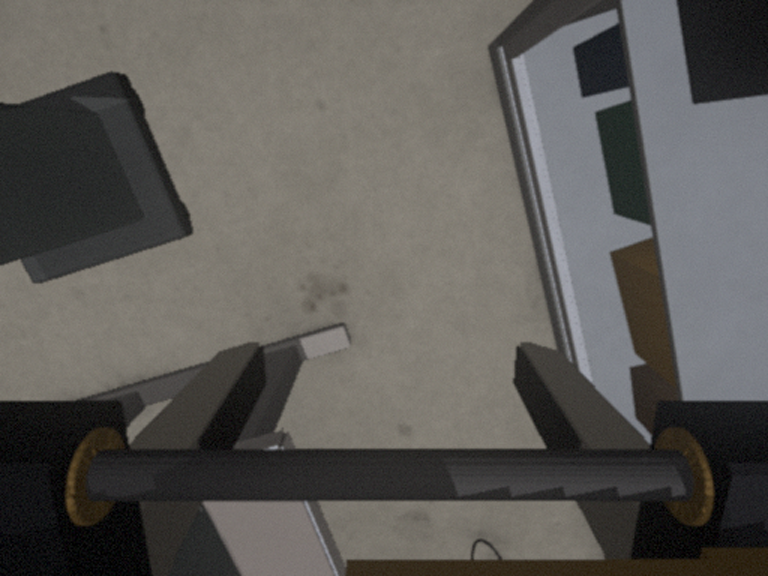

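Run:
```python
from h import *
d=dict(np.load('pics/top0.npz'))
P=cloud(d)
hsv=cv2.cvtColor(d['pixels'],cv2.COLOR_RGB2HSV)
for u,v in [(200,210),(150,225),(247,240),(243,232),(267,232),(287,233),(310,243),(360,243),(285,172),(372,168)]:
    print(u,v,np.round(P[v,u],4),hsv[v,u])
# cabinet top
m=(abs(P[...,2]-0.108)<0.012)&(P[...,1]>0.1)&(P[...,1]<0.5)&(P[...,0]>0.3)&(P[...,0]<0.7)
q=P[m];print('cabtop',q.min(0),q.max(0),len(q))
cnt=np.argwhere(m)[:,::-1].astype(np.float32)
r=cv2.minAreaRect(q[:,:2].astype(np.float32));print(r)
# blanks 
m=((hsv[...,0]>8)&(hsv[...,0]<25)&(hsv[...,1]>80)&(P[...,2]>0.01)&(P[...,2]<0.05)&(P[...,0]<0.55)&(P[...,0]>0.3)).astype(np.uint8)
n,l,s,c=cv2.connectedComponentsWithStats(m)
for i in range(1,n):
    if s[i,4]>40:
        ys,xs=np.nonzero(l==i)
        w=np.array([onz(d,x,y,0.03)[:2] for x,y in zip(xs,ys)],np.float32)
        print(s[i],np.median(P[l==i],0).round(4),[np.round(k,4) for k in cv2.minAreaRect(w)])
```

```text
200 210 [ 0.48    0.1603 -0.0018] [ 8 12 86]
150 225 [0.4214 0.286  0.1075] [ 83   8 122]
247 240 [0.3869 0.0074 0.0286] [ 17 118 168]
243 232 [0.4111 0.0203 0.0319] [ 17 116 165]
267 232 [ 0.413  -0.0539  0.0264] [ 16 118 167]
287 233 [ 0.411  -0.1154  0.0306] [ 18 108 165]
310 243 [ 3.827e-01 -1.914e-01 -3.000e-04] [ 9 30 84]
360 243 [ 0.3853 -0.3409  0.0286] [ 12 184 165]
285 172 [ 0.5954 -0.1044  0.0643] [ 35  18 169]
372 168 [ 0.6083 -0.3635  0.0881] [14 30 93]
cabtop [0.37373641 0.22276811 0.09604823] [0.55831636 0.38326982 0.11527109] 3435
((0.46566087007522583, 0.30330318212509155), (0.1812971979379654, 0.1568116396665573), 1.5097042322158813)
[261 217  12  28 250] [ 0.4158 -0.0506  0.0302] [array([ 0.4165, -0.0508]), array([0.0287, 0.083 ]), np.float64(83.8948)]
[237 218  12  28 243] [0.4111 0.0227 0.0303] [array([0.4121, 0.0225]), array([0.0831, 0.0274]), np.float64(9.7065)]
[280 220  14  28 260] [ 0.4107 -0.1152  0.03  ] [array([ 0.4099, -0.1143]), array([0.0295, 0.0831]), np.float64(81.5961)]
[344 238  34  10 274] [ 0.3883 -0.346   0.0265] [array([ 0.3868, -0.3422]), array([0.0275, 0.1013]), np.float64(1.2373)]
```

```bash
cat >> h.py <<'E'
from scipy.spatial.transform import Rotation as Ro
def Rdown(az_deg):
    a=np.deg2rad(az_deg); y=np.array([np.cos(a),np.sin(a),0]); z=np.array([0,0,-1.]); x=np.cross(y,z)
    return np.stack([x,y,z],1)
def plan(wps,claw,vmax=0.040,wmax=7.0,start=None):
    """wps: list of (xyz, R). prints rows"""
    s=manip.observe()
    p=np.array(s['eef_pos']);R=Ro.from_rotvec(s['tool_rot']).as_matrix()
    if start: p,R=start
    rows=[]
    for xyz,R1 in wps:
        if R1 is None: R1=R
        xyz=np.array([p[i] if xyz[i] is None else xyz[i] for i in range(3)],float)
        rv=Ro.from_matrix(R.T@R1).as_rotvec(); 
        n=max(1,int(np.ceil(max(np.linalg.norm(xyz-p)/vmax-1e-6,np.linalg.norm(np.rad2deg(rv))/wmax-1e-6))))
        p0,R0=p,R
        for k in range(n):
            tgt=p0+(xyz-p0)*(k+1)/n; Rt=R0@Ro.from_rotvec(rv*(k+1)/n).as_matrix()
            sh=np.round(R.T@(tgt-p)/0.040,2)+0.0; tr=np.round(np.rad2deg(Ro.from_matrix(R.T@Rt).as_rotvec()),2)+0.0
            rows.append([sh.tolist(),tr.tolist(),claw])
            p=p+R@sh*0.04; R=R@Ro.from_rotvec(np.deg2rad(tr)).as_matrix()
    for i in range(0,len(rows),5): print(str(rows[i:i+5]).replace(' ',''))
E
python3 - <<'E'
from h import *
R=Rdown(90)
plan([([0.40,0.42,0.28],Rdown(80)),([0.47,0.22,0.29],R)],1)
E
```

```text
[[[-0.81,-0.41,-0.19],[-0.01,0.0,-0.9],1],[[-0.8,-0.42,-0.2],[-0.02,0.0,-0.89],1],[[-0.79,-0.43,-0.19],[-0.01,0.0,-0.9],1],[[-0.79,-0.44,-0.2],[-0.02,0.0,-0.9],1],[[-0.78,-0.46,-0.19],[-0.01,0.0,-0.89],1]]
[[[-0.77,-0.47,-0.19],[-0.01,0.0,-0.9],1],[[-0.76,-0.48,-0.2],[-0.02,0.0,-0.89],1],[[-0.76,-0.49,-0.19],[-0.01,0.0,-0.9],1],[[-0.43,-0.77,-0.04],[0.0,0.0,-1.67],1],[[-0.41,-0.78,-0.04],[0.0,0.0,-1.66],1]]
[[[-0.39,-0.8,-0.05],[0.0,0.0,-1.67],1],[[-0.36,-0.8,-0.04],[0.0,0.0,-1.67],1],[[-0.34,-0.81,-0.04],[0.0,0.0,-1.66],1],[[-0.32,-0.83,-0.04],[0.0,0.0,-1.67],1]]
```

Emit:
servo_tool:
  plan:
    - [[-0.8,-0.4,-0.2],[0,0,-0.9],1]
    - [[-0.8,-0.4,-0.2],[0,0,-0.9],1]
    - [[-0.8,-0.43,-0.2],[0,0,-0.9],1]
    - [[-0.8,-0.44,-0.2],[0,0,-0.9],1]
    - [[-0.8,-0.46,-0.2],[0,0,-0.9],1]

```text
time: 0.57
eef_pos: [0.3245, 0.495, 0.2587]
tool_rot: [-0.345, -3.122, 0.001]
force: [-0.0, 0.7, 0.4]
width: 0.0927
```

Emit:
servo_tool:
  plan:
    - [[-0.77,-0.47,-0.2],[0,0,-0.9],1]
    - [[-0.76,-0.48,-0.2],[0,0,-0.9],1]
    - [[-0.76,-0.5,-0.2],[0,0,-0.9],1]
    - [[-0.43,-0.77,0],[0,0,-1.67],1]
    - [[-0.4,-0.78,0],[0,0,-1.67],1]

```text
time: 0.98
eef_pos: [0.4259, 0.3528, 0.2826]
tool_rot: [0.181, 3.136, 0.0]
force: [0.4, 0.2, 0.6]
width: 0.093
```

Emit:
servo_tool:
  plan:
    - [[-0.4,-0.8,0],[0,0,-1.67],1]
    - [[-0.36,-0.8,0],[0,0,-1.67],1]
    - [[-0.34,-0.8,0],[0,0,-1.67],1]
    - [[-0.32,-0.83,0],[0,0,-1.67],1]
    - [[0,0,0],[0,0,0],1]

```text
time: 1.4
eef_pos: [0.4751, 0.2117, 0.2826]
tool_rot: [0.019, 3.14, -0.01]
force: [0.5, 0.2, -1.1]
width: 0.0928
```

Run:
```python
from h import *
st()
d=snap('wrist','w1.png')
P=cloud(d);m=abs(P[...,2]-0.108)<0.006
q=P[m];print(q.min(0),q.max(0),cv2.minAreaRect(q[:,:2].astype(np.float32)))
```

```text
{'time': 1.4, 'qpos': [-0.4609, 0.3514, -0.0061, 1.6966, 0.0098, 1.095, 1.0874], 'eef_pos': [0.4751, 0.2117, 0.2826], 'tool_rot': [0.0192, 3.1398, -0.0103], 'force': [0.4568, 0.1748, -1.0622], 'width': 0.0928}
[0.37551975 0.16304493 0.10200898] [0.74139406 0.38136313 0.11399862] ((0.5583800673484802, 0.2722993791103363), (0.2181226760149002, 0.36593708395957947), 89.93806457519531)
```

View pics/w1.png

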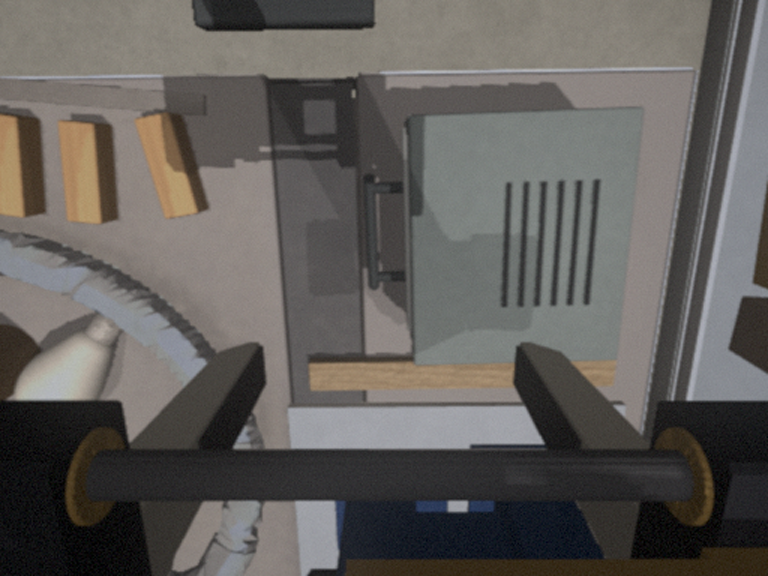

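Run:
```python
from h import *
for f in ['w1','top0']:
    d=dict(np.load(f'pics/{f}.npz'));P=cloud(d)
    m=((abs(P[...,2]-0.108)<0.02)&(P[...,1]>0.19)&(P[...,1]<0.40)&(P[...,0]>0.36)&(P[...,0]<0.562)).astype(np.uint8)
    n,l,s,c=cv2.connectedComponentsWithStats(m); i=1+np.argmax(s[1:,4]); m=l==i
    def edge(dirn,lo,hi):
        # per-bin extreme
        pts=[]
        ys,xs=np.nonzero(m); w=np.array([onz(d,x,y,0.108)[:2] for x,y in zip(xs,ys)])
        a=0 if 'y' in dirn else 1; b=1-a
        for k in np.arange(lo,hi,0.004):
            t=w[(w[:,a]>=k)&(w[:,a]<k+0.004)]
            if len(t): pts.append((k+0.002,t[:,b].min() if dirn[0]=='-' else t[:,b].max()))
        pts=np.array(pts); f=np.polyfit(pts[:,0],pts[:,1],1); r=pts[:,1]-np.polyval(f,pts[:,0]); g=abs(r)<0.004; f=np.polyfit(pts[g,0],pts[g,1],1)
        return f, r.std()
    for nm,dr,lo,hi in [('front','-y',.40,.53),('back','+y',.40,.53),('near','-x',.25,.36),('far','+x',.25,.30)]:
        fz,r=edge(dr,lo,hi); print(f,nm,'slope deg',np.rad2deg(np.arctan(fz[0])).round(2),'at',np.polyval(fz,0.466 if 'y' in dr else 0.30).round(4),r.round(4))
    ys,xs=np.nonzero(m); print('z',P[m][:,2].mean())
    # rail dark
d=dict(np.load('pics/w1.npz'));P=cloud(d)
for u,v in [(373,190),(373,235),(373,280)]:
    uu,vv=int(u/1.5),int(v/1.5);print(dep(d,uu,vv).round(4), onz(d,u/1.5,v/1.5,0.043).round(4))
```

```text
w1 front slope deg 1.2 at 0.2247 0.0003
w1 back slope deg 1.17 at 0.3783 0.0002
w1 near slope deg -1.23 at 0.3776 0.0003
w1 far slope deg -1.25 at 0.5571 0.0003
z 0.10710302119730228
top0 front slope deg 1.5 at 0.2234 0.001
top0 back slope deg 1.16 at 0.3792 0.0009
top0 near slope deg -1.23 at 0.3754 0.0
top0 far slope deg -1.31 at 0.5555 0.0
z 0.10827921088883165
[0.4328 0.1961 0.0413] [0.4334 0.197  0.043 ]
[0.4701 0.1953 0.0413] [0.4706 0.1962 0.043 ]
[0.5089 0.1945 0.0432] [0.5099 0.1954 0.043 ]
```

Run:
```python
from h import *
d=dict(np.load('pics/scene0.npz'))
im=cv2.cvtColor(d['pixels'],cv2.COLOR_RGB2BGR)
def proj(p):
    c=d['extrinsics']@np.append(p,1);return c[0]/c[2]*d['fx']+d['cx'],c[1]/c[2]*d['fy']+d['cy']
x0,y0,w,h=135,145,85,75
c=cv2.resize(im[y0:y0+h,x0:x0+w],None,fx=8,fy=8,interpolation=cv2.INTER_CUBIC)
for p in [(.4685,.224,.0805)]:
    u,v=proj(p);print(u,v,d['z_map'][int(round(v)),int(round(u))],(d['extrinsics']@np.append(p,1))[2])
    cv2.circle(c,(int((u-x0+.5)*8),int((v-y0+.5)*8)),3,(0,0,255),-1)
cv2.imwrite('pics/crop1.png',c)
```

```text
190.2070027923511 178.17534696278216 1.4718578 1.4227056008713155
```

View pics/crop1.png

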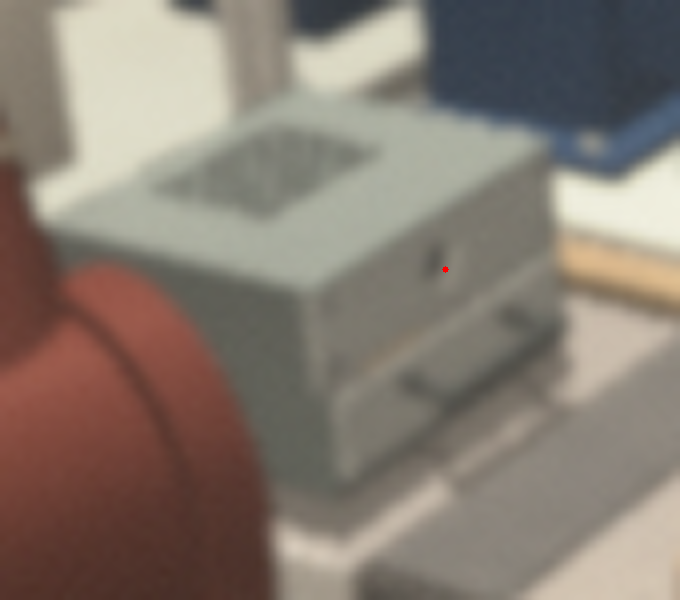

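Run:
```python
from h import *
plan([([0.46,0.0,0.28],Rdown(52)),([0.40,-0.32,0.20],Rdown(0))],1)
```

```text
[[[0.05,-0.9,0.01],[-0.02,0.01,6.25],1],[[-0.05,-0.9,0.02],[-0.03,0.02,6.25],1],[[-0.15,-0.89,0.01],[-0.02,0.01,6.25],1],[[-0.24,-0.87,0.01],[-0.02,0.01,6.25],1],[[-0.34,-0.84,0.01],[-0.03,0.01,6.25],1]]
[[[-0.43,-0.79,0.01],[-0.02,0.01,6.25],1],[[-0.42,-0.8,0.22],[0.0,0.0,5.78],1],[[-0.49,-0.76,0.23],[0.0,0.0,5.78],1],[[-0.57,-0.71,0.22],[0.0,0.0,5.77],1],[[-0.63,-0.64,0.22],[0.0,0.0,5.78],1]]
[[[-0.7,-0.57,0.22],[0.0,0.0,5.78],1],[[-0.75,-0.51,0.23],[0.0,0.0,5.78],1],[[-0.8,-0.42,0.22],[0.0,0.0,5.77],1],[[-0.84,-0.34,0.22],[0.0,0.0,5.78],1],[[-0.87,-0.26,0.22],[0.0,0.0,5.78],1]]
```

Emit:
servo_tool:
  plan:
    - [[0.05,-0.9,0],[0,0,6.25],1]
    - [[-0.05,-0.9,0],[0,0,6.25],1]
    - [[-0.15,-0.89,0],[0,0,6.25],1]
    - [[-0.24,-0.87,0],[0,0,6.25],1]
    - [[-0.34,-0.84,0],[0,0,6.25],1]

```text
time: 1.87
eef_pos: [0.4617, 0.0412, 0.2826]
tool_rot: [-0.849, -3.024, -0.001]
force: [1.0, 0.2, 0.3]
width: 0.0929
```

Emit:
servo_tool:
  plan:
    - [[-0.43,-0.79,0],[0,0,6.25],1]
    - [[-0.42,-0.8,0.22],[0,0,5.8],1]
    - [[-0.49,-0.76,0.22],[0,0,5.8],1]
    - [[-0.57,-0.71,0.22],[0,0,5.8],1]
    - [[-0.63,-0.64,0.22],[0,0,5.8],1]

```text
time: 2.28
eef_pos: [0.4349, -0.1372, 0.2471]
tool_rot: [1.59, 2.71, 0.001]
force: [0.2, 0.6, 0.2]
width: 0.0932
```

Emit:
servo_tool:
  plan:
    - [[-0.7,-0.57,0.22],[0,0,5.8],1]
    - [[-0.75,-0.51,0.22],[0,0,5.8],1]
    - [[-0.8,-0.42,0.22],[0,0,5.8],1]
    - [[-0.84,-0.34,0.22],[0,0,5.8],1]
    - [[-0.87,-0.26,0.22],[0,0,5.8],1]

```text
time: 2.7
eef_pos: [0.4037, -0.3156, 0.2029]
tool_rot: [-2.217, -2.225, -0.002]
force: [1.1, 0.2, 0.2]
width: 0.093
```

Run:
```python
from h import *
st()
d=snap('wrist','w2.png')
P=cloud(d)
hsv=cv2.cvtColor(d['pixels'],cv2.COLOR_RGB2HSV)
m=((hsv[...,0]>3)&(hsv[...,0]<16)&(hsv[...,1]>150)&(P[...,2]>0.003)&(P[...,2]<0.05)).astype(np.uint8)
n,l,s,c=cv2.connectedComponentsWithStats(m)
for i in range(1,n):
    if s[i,4]>200:
        q=P[l==i]; print(s[i],q.min(0).round(4),q.max(0).round(4),np.percentile(q[:,2],95)); r=cv2.minAreaRect(q[:,:2].astype(np.float32));print(r)
```

```text
{'time': 2.7, 'qpos': [0.2883, 0.4538, 0.4866, 1.849, -0.2655, 0.9031, 0.9027], 'eef_pos': [0.4037, -0.3156, 0.2029], 'tool_rot': [-2.2172, -2.2254, -0.0017], 'force': [1.1246, 0.2246, 0.1507], 'width': 0.093}
[ 233  160   24   80 1574] [ 0.3749 -0.3953  0.0146] [ 0.4006 -0.3034  0.0301] 0.02797315391695407
((0.3878081738948822, -0.3493531346321106), (0.025663798674941063, 0.09177931398153305), 0.14250510931015015)
```

View pics/w2.png

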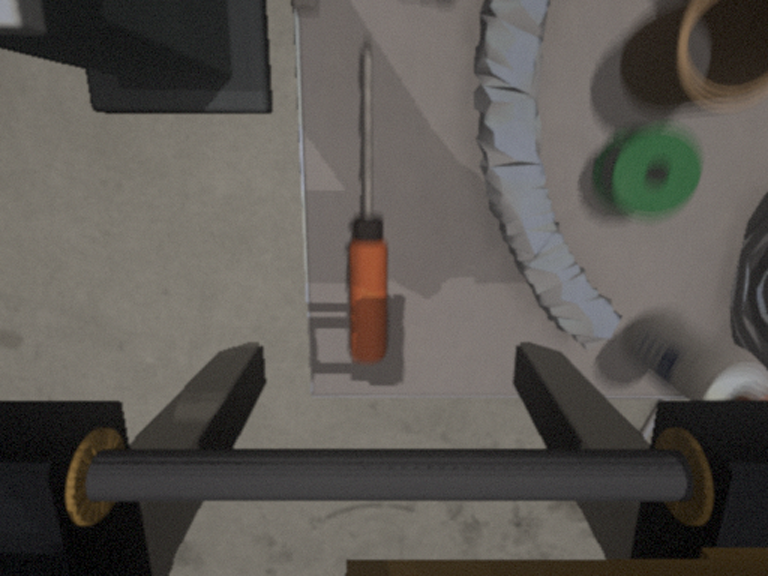

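Run:
```python
from h import *
d=dict(np.load('pics/w2.npz'))
for u,v in [(367,45),(368,130),(368,215),(368.5,245),(368.5,355)]:
    print(onz(d,u/1.5-.17,v/1.5-.17,0.0145).round(4), onz(d,u/1.5-.17,v/1.5-.17,0.029).round(4))
plan([([0.3875,-0.331,0.06],Rdown(0)),([0.3875,-0.331,0.004],Rdown(0))],0.55)
```

```text
[ 0.3889 -0.1748  0.0145] [ 0.3895 -0.1774  0.029 ]
[ 0.3892 -0.2282  0.0145] [ 0.3897 -0.2286  0.029 ]
[ 0.3887 -0.2868  0.0145] [ 0.3893 -0.2847  0.029 ]
[ 0.3889 -0.3088  0.0145] [ 0.3895 -0.3059  0.029 ]
[ 0.3882 -0.3969  0.0145] [ 0.3888 -0.3904  0.029 ]
[[[-0.04,-0.07,0.89],[-0.04,0.1,-0.15],0.55],[[-0.04,-0.08,0.89],[-0.03,0.11,-0.15],0.55],[[-0.04,-0.08,0.88],[-0.04,0.1,-0.15],0.55],[[-0.04,-0.07,0.89],[-0.04,0.11,-0.15],0.55],[[0.0,0.0,0.7],[0.0,0.0,0.0],0.55]]
[[[0.0,0.0,0.7],[0.0,0.0,0.0],0.55]]
```

Emit:
servo_tool:
  plan:
    - [[-0.04,-0.07,0.89],[0,0.1,-0.15],0.55]
    - [[-0.04,-0.07,0.89],[0,0.1,-0.15],0.55]
    - [[-0.04,-0.07,0.88],[0,0.1,-0.15],0.55]
    - [[-0.04,-0.07,0.89],[0,0.1,-0.15],0.55]
    - [[0,0,0],[0,0,0],0.55]
  grip_force: 30

```text
time: 3.17
eef_pos: [0.3889, -0.3174, 0.0559]
tool_rot: [-2.189, -2.228, -0.007]
force: [-0.2, 1.4, -0.2]
width: 0.0646
```

Run:
```python
from h import *
st(); d=snap('wrist','w3.png')
plan([([0.388,-0.332,0.004],Rdown(0))],0.55,vmax=0.03)
```

```text
{'time': 3.1667, 'qpos': [0.4167, 0.6585, 0.3474, 2.0059, -0.4119, 0.5636, 1.0709], 'eef_pos': [0.3889, -0.3174, 0.0559], 'tool_rot': [-2.1889, -2.2281, -0.0067], 'force': [-0.2381, 1.4491, -0.1546], 'width': 0.0646}
[[[-0.17,-0.03,0.68],[-0.17,-0.36,0.5],0.55],[[-0.17,-0.03,0.69],[-0.16,-0.37,0.5],0.55]]
```

View pics/w3.png

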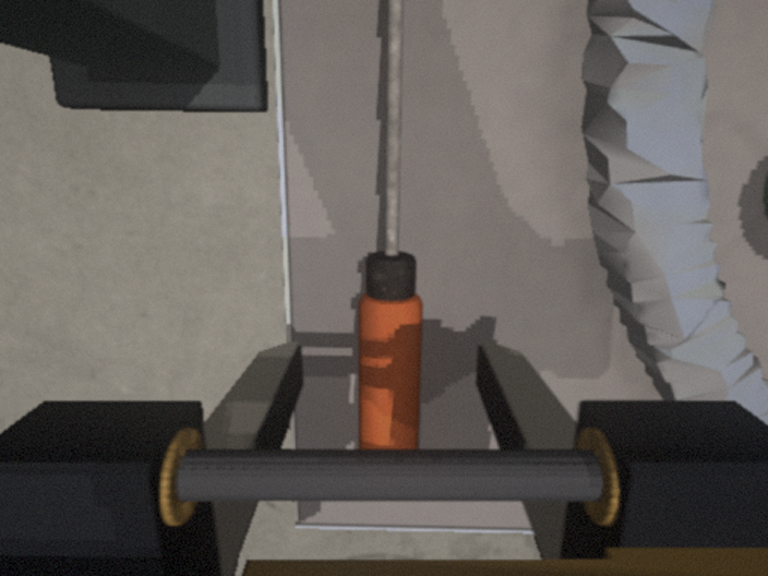

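Emit:
servo_tool:
  plan:
    - [[-0.17,-0.02,0.68],[-0.16,-0.36,0.5],0.55]
    - [[-0.17,-0.02,0.66],[-0.16,-0.36,0.5],0.55]
    - [[0,0,0],[0,0,0],0.55]

```text
time: 3.47
eef_pos: [0.3904, -0.3346, 0.0067]
tool_rot: [2.218, 2.216, -0.0]
force: [-1.0, 0.5, 0.3]
width: 0.0513
```

Run:
```python
from h import *
st()
plan([([0.388,-0.332,0.004],Rdown(0))],0.55,vmax=0.03)
```

```text
{'time': 3.4667, 'qpos': [0.4797, 0.7453, 0.2857, 2.0163, -0.4673, 0.4366, 1.1192], 'eef_pos': [0.3904, -0.3346, 0.0067], 'tool_rot': [2.2184, 2.2165, -0.0002], 'force': [-1.0316, 0.5182, 0.3333], 'width': 0.0513}
[[[0.07,-0.06,0.07],[0.22,0.23,-0.05],0.55]]
```

Emit:
servo_tool:
  plan:
    - [[0.05,-0.05,0.07],[0.2,0.2,0],0.5]
    - [[0,0,0],[0,0,0],0]
    - [[0,0,0],[0,0,0],0]
    - [[0,0,0],[0,0,0],0]
    - [[0,0,0],[0,0,0],0]
  grip_force: 40

```text
time: 3.88
eef_pos: [0.3894, -0.3332, 0.0065]
tool_rot: [2.218, 2.217, 0.001]
force: [-0.6, 1.9, 5.6]
width: 0.0278
```

Run:
```python
from h import *
s=st()
plan([([0.40,-0.26,0.12],Rdown(0)),([0.45,-0.11,0.12],Rdown(0))],0)
```

```text
{'time': 3.8833, 'qpos': [0.4804, 0.7441, 0.2837, 2.0208, -0.4691, 0.4334, 1.1216], 'eef_pos': [0.3894, -0.3332, 0.0065], 'tool_rot': [2.2179, 2.2173, 0.0012], 'force': [-0.5894, 1.9367, 5.6047], 'width': 0.0278}
[[[0.46,0.07,-0.71],[0.06,0.05,0.0],0],[[0.45,0.07,-0.71],[0.07,0.04,-0.01],0],[[0.46,0.07,-0.71],[0.06,0.05,0.0],0],[[0.45,0.06,-0.71],[0.06,0.05,0.0],0],[[0.94,0.31,0.0],[0.0,0.0,0.0],0]]
[[[0.94,0.32,0.0],[0.0,0.0,0.0],0],[[0.94,0.31,0.0],[0.0,0.0,0.0],0],[[0.93,0.31,0.0],[0.0,0.0,0.0],0]]
```

Emit:
servo_tool:
  plan:
    - [[0.2,0,-0.7],[0,0,0],0]
    - [[0.45,0.07,-0.7],[0,0,0],0]
    - [[0.45,0.07,-0.7],[0,0,0],0]
    - [[0.45,0.07,-0.7],[0,0,0],0]
    - [[0,0,0],[0,0,0],0]

```text
time: 4.3
eef_pos: [0.3998, -0.2681, 0.121]
tool_rot: [2.21, 2.22, 0.008]
force: [0.1, 0.2, -1.0]
width: 0.0278
```

Run:
```python
from h import *
s=st(); d=snap('wrist','w4.png');snap('scene','s4.png')
plan([([0.45,-0.11,0.12],Rdown(0))],0)
```

```text
{'time': 4.3, 'qpos': [0.2421, 0.5248, 0.4451, 2.0322, -0.3697, 0.6518, 0.935], 'eef_pos': [0.3998, -0.2681, 0.121], 'tool_rot': [2.2103, 2.2204, 0.0077], 'force': [0.0605, 0.2463, -0.9641], 'width': 0.0278}
[[[0.8,0.26,-0.01],[0.05,0.04,0.01],0],[[0.8,0.27,-0.01],[0.06,0.03,0.02],0],[[0.81,0.26,-0.01],[0.05,0.04,0.01],0],[[0.8,0.26,-0.02],[0.06,0.04,0.02],0],[[0.8,0.27,-0.01],[0.05,0.04,0.01],0]]
```

View pics/w4.png

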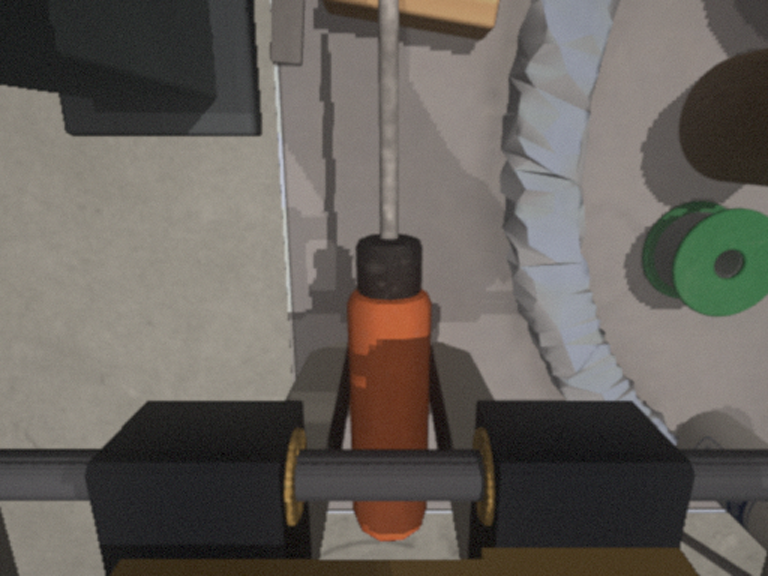

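Run:
```python
from h import *
d=dict(np.load('pics/w4.npz'));P=cloud(d)
for v in [5,30,60,90,120,150]:
    us=range(252,267); row=[(P[v,u,2],u) for u in us]
    zz=max(row); pts=[P[v,u] for u in us if P[v,u,2]>zz[0]-0.01]
    print(v,np.round(np.mean(pts,0),4),len(pts),np.round(zz[0],4))
for v in [175,190]:
    print(np.round(P[v,260],4))
for v in [210,240,260,280]:
    print(np.round(P[v,260],4))
```

```text
5 [ 0.399  -0.1528  0.1304] 14 0.1317
30 [ 0.3991 -0.1625  0.1303] 14 0.1312
60 [ 0.3993 -0.1747  0.1307] 13 0.1316
90 [ 0.3994 -0.1874  0.1304] 13 0.1319
120 [ 0.3995 -0.2008  0.1305] 13 0.1316
150 [ 0.3995 -0.2149  0.1304] 13 0.1313
[ 0.4    -0.2251  0.1395]
[ 0.4    -0.2327  0.1381]
[ 0.4    -0.2418  0.1407]
[ 0.4001 -0.2572  0.1412]
[ 0.4002 -0.2672  0.1426]
[ 0.4002 -0.2789  0.1418]
```

View pics/s4.png

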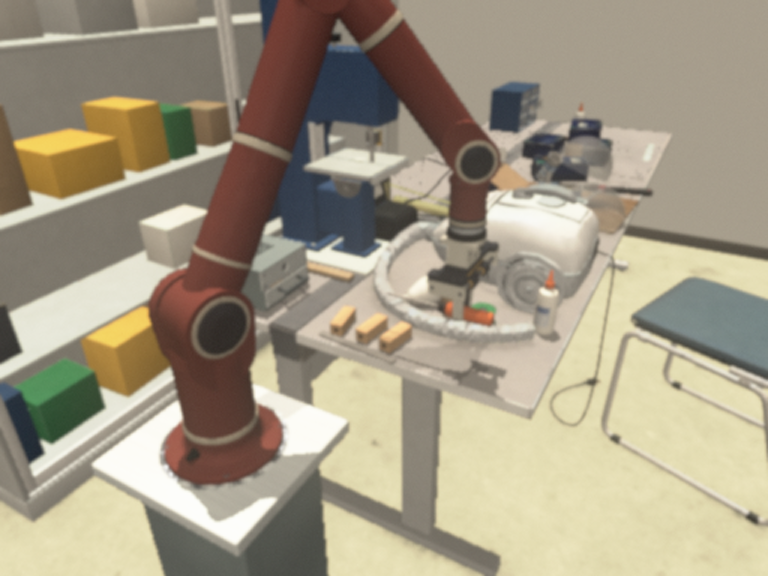

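Run:
```python
from h import *
plan([([0.45,-0.13,0.11],Rdown(1.2)),([0.4727,0.02,0.073],Rdown(1.2))],0)
```

```text
[[[0.88,0.33,0.05],[0.07,0.05,-0.28],0],[[0.87,0.33,0.05],[0.06,0.05,-0.29],0],[[0.88,0.34,0.05],[0.07,0.04,-0.28],0],[[0.87,0.34,0.04],[0.07,0.05,-0.28],0],[[0.93,0.16,0.23],[0.0,0.0,0.0],0]]
[[[0.94,0.16,0.23],[0.0,0.0,0.0],0],[[0.93,0.17,0.24],[0.0,0.0,0.0],0],[[0.94,0.16,0.23],[0.0,0.0,0.0],0]]
```

Emit:
servo_tool:
  plan:
    - [[0.88,0.33,0.05],[0.05,0.05,-0.28],0]
    - [[0.88,0.33,0.05],[0.05,0.05,-0.28],0]
    - [[0.88,0.34,0.05],[0.05,0.05,-0.28],0]
    - [[0.88,0.34,0.05],[0.05,0.05,-0.28],0]
    - [[0.93,0.16,0.23],[0,0,0],0]

```text
time: 4.82
eef_pos: [0.4571, -0.0926, 0.0992]
tool_rot: [2.202, 2.239, 0.001]
force: [2.0, -1.0, -0.6]
width: 0.028
```

Emit:
servo_tool:
  plan:
    - [[0.93,0.16,0.23],[0,0,0],0]
    - [[0.93,0.17,0.23],[0,0,0],0]
    - [[0.93,0.16,0.23],[0,0,0],0]
    - [[0,0,0],[0,0,0],0]
    - [[0,0,0],[0,0,0],0]

```text
time: 5.23
eef_pos: [0.4717, 0.0213, 0.0702]
tool_rot: [-2.192, -2.244, 0.005]
force: [-0.1, -0.4, -1.0]
width: 0.0281
```

Run:
```python
from h import *
s=st(); snap('scene','s5.png'); 
d=snap('top','t5.png')
d=snap('wrist','w5.png');P=cloud(d)
for v in [5,30,60,90,120,150]:
    us=range(250,270); row=[(P[v,u,2],u) for u in us]
    zz=max(row); pts=[P[v,u] for u in us if P[v,u,2]>zz[0]-0.01]
    print(v,np.round(np.mean(pts,0),4),len(pts),np.round(zz[0],4))
print(Ro.from_rotvec(s['tool_rot']).as_matrix().round(4))
plan([([0.4727,0.028,0.073],Rdown(1.2))],0)
x0,y0,w,h=150,140,100,75
d=dict(np.load('pics/s5.npz'));im=cv2.cvtColor(d['pixels'],cv2.COLOR_RGB2BGR)
cv2.imwrite('pics/s5c.png',cv2.resize(im[y0:y0+h,x0:x0+w],None,fx=7,fy=7,interpolation=cv2.INTER_CUBIC))
```

```text
{'time': 5.2333, 'qpos': [-0.3756, 0.6104, 0.4243, 2.0882, -0.4775, 0.5421, 0.4206], 'eef_pos': [0.4717, 0.0213, 0.0702], 'tool_rot': [-2.1924, -2.2438, 0.0045], 'force': [-0.1398, -0.4089, -1.0413], 'width': 0.0281}
5 [0.47   0.133  0.0811] 14 0.083
30 [0.4702 0.1233 0.0809] 14 0.0831
60 [0.4706 0.1112 0.081 ] 13 0.0818
90 [0.4708 0.0984 0.0806] 13 0.0816
120 [0.471 0.085 0.081] 13 0.0826
150 [0.4713 0.0709 0.0807] 13 0.0822
[[-0.0232  0.9997 -0.0052]
 [ 0.9997  0.0232  0.0011]
 [ 0.0012 -0.0052 -1.    ]]
[[[0.27,0.02,-0.03],[-0.13,0.02,-0.34],0]]
```

View pics/s5c.png

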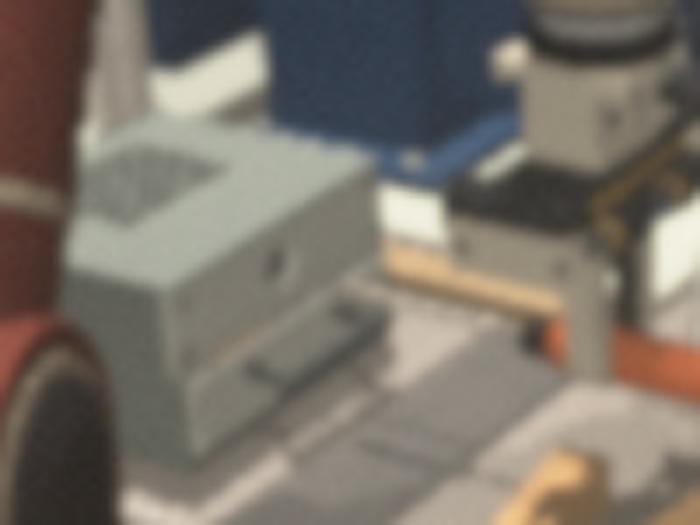

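View pics/t5.png

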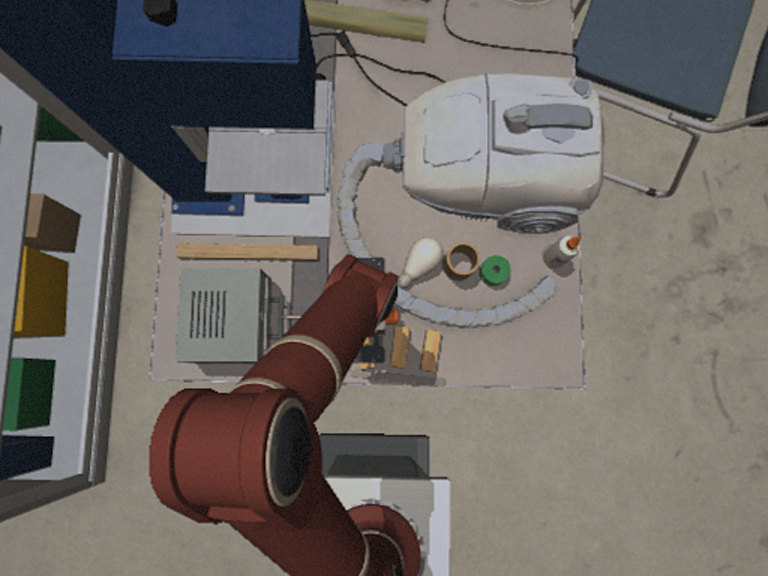

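Emit:
servo_tool:
  plan:
    - [[0.4,0,-0.03],[-0.2,0,-0.1],0]
    - [[0.4,0.02,0],[0,0,0],0]
    - [[0.4,0,0],[0,0,0],0]
    - [[0,0,0],[0,0,0],0]
  grip_force: 50

```text
time: 5.72
eef_pos: [0.4723, 0.0691, 0.0733]
tool_rot: [-2.196, -2.245, -0.005]
force: [0.1, 0.3, -1.3]
width: 0.0278
```

Run:
```python
from h import *
s=st(); snap('top','t6.png')
d=snap('wrist','w6.png');P=cloud(d)
for v in [5,30,60,90,120,150]:
    us=range(250,270); row=[(P[v,u,2],u) for u in us]
    zz=max(row); pts=[P[v,u] for u in us if P[v,u,2]>zz[0]-0.01]
    print(v,np.round(np.mean(pts,0),4),len(pts),np.round(zz[0],4))
d=dict(np.load('pics/t6.npz'));im=cv2.cvtColor(d['pixels'],cv2.COLOR_RGB2BGR)
cv2.imwrite('pics/t6c.png',cv2.resize(im[170:250,110:210],None,fx=7,fy=7,interpolation=cv2.INTER_CUBIC))
```

```text
{'time': 5.7167, 'qpos': [-0.4832, 0.6096, 0.438, 2.0785, -0.4883, 0.5509, 0.3298], 'eef_pos': [0.4723, 0.0691, 0.0733], 'tool_rot': [-2.1964, -2.2448, -0.0052], 'force': [0.0918, 0.3178, -1.3353], 'width': 0.0278}
5 [0.4706 0.1451 0.2386] 1 0.2386
30 [0.4701 0.1726 0.0833] 14 0.0845
60 [0.4705 0.1605 0.0832] 13 0.0843
90 [0.4706 0.1451 0.2386] 1 0.2386
120 [0.4711 0.1344 0.0832] 13 0.0841
150 [0.4714 0.1202 0.0829] 13 0.0839
```

View pics/t6c.png

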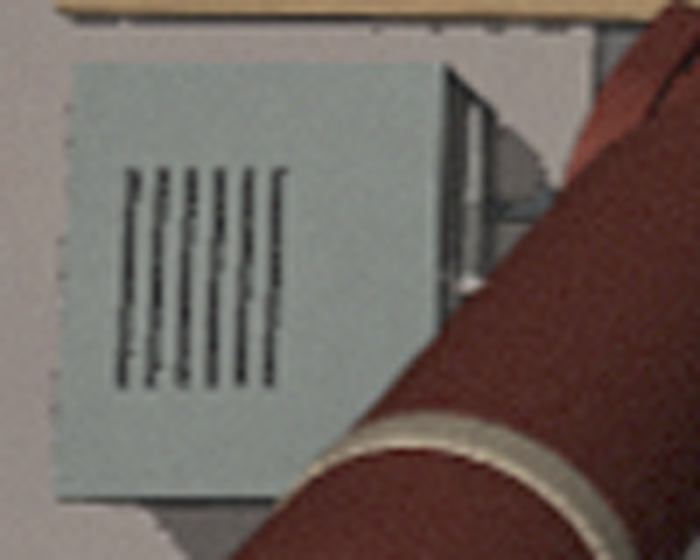

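Emit:
servo_tool:
  plan:
    - [[0.3,0,0],[0,0,0],0]
    - [[0.2,0,0],[0,0,0],0]
    - [[0.12,0,0],[0,0,0],0]
    - [[0.1,0,0],[0,0,0],0]
    - [[0,0,0],[0,0,0],0]

```text
time: 6.23
eef_pos: [0.472, 0.0919, 0.0735]
tool_rot: [2.198, 2.237, -0.002]
force: [0.0, -6.8, -0.8]
width: 0.0281
```

Run:
```python
from h import *
s=st(); d=snap('scene','s7.png',1.5)
```

```text
{'time': 6.2333, 'qpos': [-0.5446, 0.6158, 0.4541, 2.0694, -0.4888, 0.5577, 0.2752], 'eef_pos': [0.472, 0.0919, 0.0735], 'tool_rot': [2.1983, 2.2368, -0.0017], 'force': [0.0297, -6.7948, -0.8393], 'width': 0.0281}
```

View pics/s7.png

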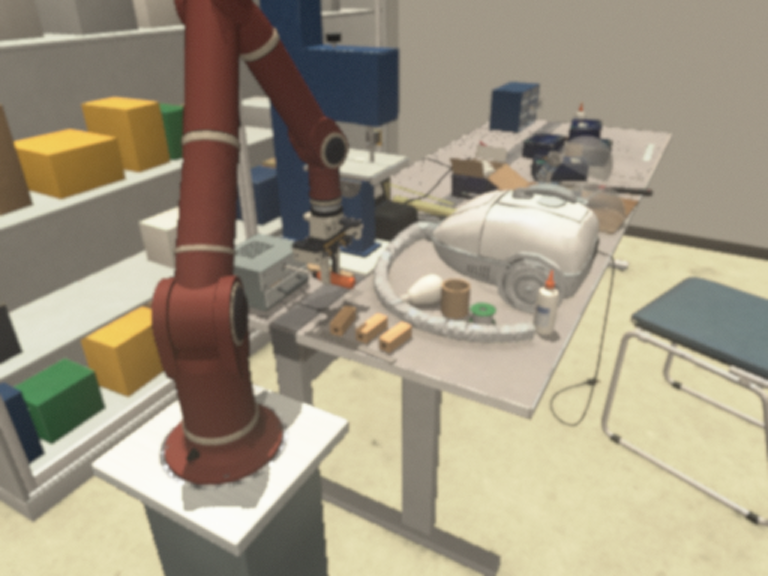

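Emit:
servo_tool:
  plan:
    - [[0.1,0,0],[0,0,0],0]
    - [[0.08,0,0],[0,0,0],0]
    - [[0,0,0],[0,0,0],0]
    - [[0,0,0],[0,0,0],0]

```text
time: 6.62
eef_pos: [0.4722, 0.0998, 0.0736]
tool_rot: [2.2, 2.237, 0.001]
force: [0.2, -5.9, -1.2]
width: 0.028
```

Run:
```python
from h import *
s=st(); d=snap('wrist','w8.png',1.5); snap('top','t8.png')
```

```text
{'time': 6.6167, 'qpos': [-0.5599, 0.6173, 0.4551, 2.0652, -0.4916, 0.5607, 0.2614], 'eef_pos': [0.4722, 0.0998, 0.0736], 'tool_rot': [2.1996, 2.2365, 0.0008], 'force': [0.2079, -5.8505, -1.2198], 'width': 0.028}
```

View pics/w8.png

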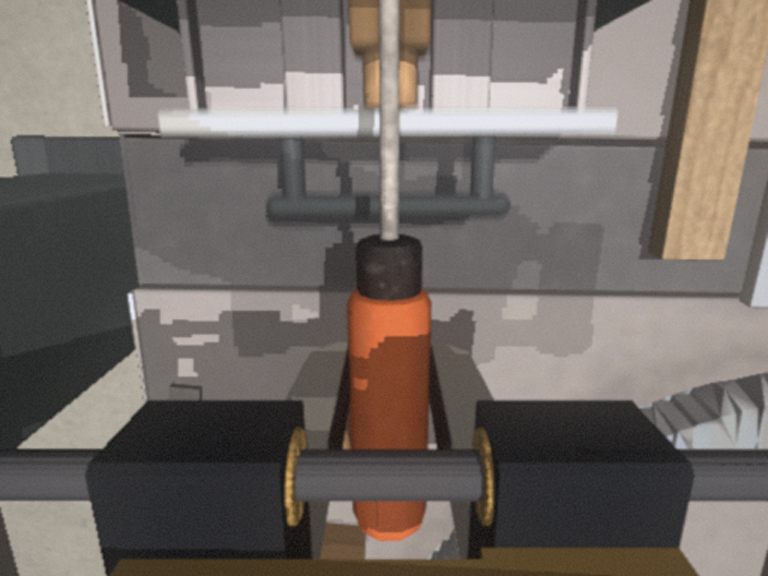

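Emit:
servo_tool:
  plan:
    - [[-0.5,0,0],[0,0,0],0]
    - [[-0.6,0,0],[0,0,0],0]
    - [[-0.8,0,-0.1],[0,0,0],0]
    - [[-0.8,0,-0.4],[0,0,0],0]
    - [[-0.8,-0.1,-0.4],[0,0,0],0]

```text
time: 7.13
eef_pos: [0.4704, -0.038, 0.1094]
tool_rot: [2.198, 2.244, 0.003]
force: [0.8, -0.7, -0.8]
width: 0.0282
```

Run:
```python
from h import *
s=st()
plan([([0.42,-0.2,0.12],Rdown(0.8)),([0.39,-0.33,0.05],Rdown(0))],0)
```

```text
{'time': 7.1333, 'qpos': [-0.2872, 0.542, 0.4718, 2.0619, -0.4133, 0.6274, 0.4864], 'eef_pos': [0.4704, -0.038, 0.1094], 'tool_rot': [2.1984, 2.2441, 0.0028], 'force': [0.846, -0.6653, -0.7777], 'width': 0.0282}
[[[-0.8,-0.27,-0.05],[0.02,-0.01,0.08],0],[[-0.81,-0.27,-0.06],[0.01,-0.02,0.07],0],[[-0.8,-0.26,-0.05],[0.02,-0.01,0.08],0],[[-0.81,-0.27,-0.06],[0.01,-0.01,0.07],0],[[-0.81,-0.26,-0.05],[0.02,-0.02,0.08],0]]
[[[-0.81,-0.2,0.44],[0.0,0.0,0.2],0],[[-0.81,-0.2,0.44],[0.0,0.0,0.2],0],[[-0.81,-0.19,0.43],[0.0,0.0,0.2],0],[[-0.81,-0.19,0.44],[0.0,0.0,0.2],0]]
```

Emit:
servo_tool:
  plan:
    - [[-0.8,-0.27,-0.05],[0,0,0.1],0]
    - [[-0.8,-0.27,-0.05],[0,0,0.1],0]
    - [[-0.8,-0.27,-0.05],[0,0,0.1],0]
    - [[-0.8,-0.27,-0.05],[0,0,0],0]
    - [[-0.8,-0.26,-0.05],[0,0,0],0]

```text
time: 7.55
eef_pos: [0.4186, -0.199, 0.1192]
tool_rot: [2.205, 2.237, 0.004]
force: [1.8, 0.3, -1.0]
width: 0.0275
```

Emit:
servo_tool:
  plan:
    - [[-0.8,-0.2,0.4],[0,0,0.2],0]
    - [[-0.8,-0.2,0.4],[0,0,0.2],0]
    - [[-0.8,-0.2,0.4],[0,0,0.2],0]
    - [[-0.7,-0.2,0.4],[0,0,0.2],0]
    - [[0,0,0],[0,0,0],0]

```text
time: 7.97
eef_pos: [0.3844, -0.3289, 0.053]
tool_rot: [2.232, 2.209, -0.005]
force: [-0.4, -1.0, -0.6]
width: 0.0281
```

Run:
```python
from h import *
s=st()
plan([([0.39,None,0.012],Rdown(0))],0,vmax=.03)
d=snap('wrist','w9.png');P=cloud(d)
for v in [5,30,60,90,120,150]:
    us=range(250,270); row=[(P[v,u,2],u) for u in us]
    zz=max(row); pts=[P[v,u] for u in us if P[v,u,2]>zz[0]-0.01]
    print(v,np.round(np.mean(pts,0),4),len(pts),np.round(zz[0],4))
```

```text
{'time': 7.9667, 'qpos': [0.4232, 0.6642, 0.3639, 2.0134, -0.4356, 0.5375, 1.0846], 'eef_pos': [0.3844, -0.3289, 0.053], 'tool_rot': [2.2317, 2.2092, -0.0053], 'force': [-0.3973, -0.9923, -0.615], 'width': 0.0281}
[[[0.0,0.07,0.51],[-0.04,0.1,-0.29],0],[[0.0,0.07,0.51],[-0.04,0.09,-0.29],0]]
5 [ 0.3858 -0.2137  0.0622] 14 0.0638
30 [ 0.3855 -0.2234  0.0622] 13 0.0632
60 [ 0.3854 -0.2355  0.0621] 13 0.0639
90 [ 0.3853 -0.2483  0.062 ] 13 0.0635
120 [ 0.3852 -0.2617  0.0621] 13 0.0634
150 [ 0.3853 -0.2759  0.0619] 12 0.0633
```

Emit:
servo_tool:
  plan:
    - [[0,0.07,0.55],[0,0,-0.3],0]
    - [[0,0.07,0.4],[0,0,-0.3],0]
    - [[0,0,0.18],[0,0,0],0]
    - [[0,0,0],[0,0,0],0]
    - [[0,0,0],[0,0,0],0.38]

```text
time: 8.43
eef_pos: [0.3948, -0.3209, 0.0098]
tool_rot: [2.208, 2.235, 0.004]
force: [-0.5, 0.4, -0.1]
width: 0.0311
```

Emit:
servo_tool:
  plan:
    - [[0,0,0],[0,0,0],0.5]
    - [[0,0,0],[0,0,0],0.5]
    - [[0,0,-0.5],[0,0,0],0.55]
    - [[0,0,-0.9],[0,0,0],0.6]
    - [[0.3,0.3,-0.9],[0,0,0],0.8]

```text
time: 8.85
eef_pos: [0.403, -0.312, 0.103]
tool_rot: [-2.216, -2.227, 0.001]
force: [0.7, -1.3, 0.1]
width: 0.0584
```

Run:
```python
from h import *
s=st()
d=snap('wrist','w10.png')
P=cloud(d)
for v in [5,30,60,90]:
    us=range(235,280); row=[(P[v,u,2],u) for u in us]
    print(v,max(row))
plan([([0.45,-0.06,0.24],Rdown(90))],1)
plan([([0.45,-0.06,0.24],Rdown(-90))],1)
```

```text
{'time': 8.85, 'qpos': [0.3293, 0.5916, 0.4318, 1.9657, -0.3864, 0.6655, 1.0095], 'eef_pos': [0.403, -0.312, 0.103], 'tool_rot': [-2.2155, -2.2266, 0.0012], 'force': [0.7326, -1.3316, 0.1482], 'width': 0.0584}
5 (np.float64(0.016529933405074162), 248)
30 (np.float64(0.01824393535671711), 247)
60 (np.float64(0.0165897990979386), 248)
90 (np.float64(0.017545990711729208), 246)
[[[0.48,0.08,-0.25],[0.03,0.06,-6.87],1],[[0.46,0.14,-0.25],[0.04,0.06,-6.86],1],[[0.45,0.2,-0.25],[0.03,0.05,-6.87],1],[[0.42,0.25,-0.26],[0.03,0.06,-6.87],1],[[0.39,0.29,-0.25],[0.04,0.06,-6.87],1]]
[[[0.35,0.34,-0.25],[0.03,0.06,-6.86],1],[[0.3,0.38,-0.25],[0.04,0.05,-6.87],1],[[0.26,0.41,-0.25],[0.03,0.06,-6.87],1],[[0.21,0.44,-0.25],[0.03,0.06,-6.86],1],[[0.16,0.46,-0.25],[0.04,0.06,-6.87],1]]
[[[0.1,0.48,-0.25],[0.03,0.05,-6.87],1],[[0.04,0.48,-0.25],[0.03,0.06,-6.87],1],[[-0.02,0.49,-0.25],[0.04,0.06,-6.86],1]]
[[[0.48,0.08,-0.25],[0.06,-0.03,6.98],1],[[0.48,0.03,-0.25],[0.06,-0.04,6.98],1],[[0.49,-0.04,-0.26],[0.05,-0.03,6.98],1],[[0.48,-0.09,-0.25],[0.06,-0.03,6.98],1],[[0.46,-0.15,-0.25],[0.06,-0.04,6.97],1]]
[[[0.44,-0.21,-0.26],[0.06,-0.03,6.98],1],[[0.41,-0.26,-0.25],[0.05,-0.03,6.98],1],[[0.38,-0.3,-0.25],[0.06,-0.04,6.98],1],[[0.33,-0.35,-0.25],[0.06,-0.03,6.98],1],[[0.29,-0.39,-0.26],[0.06,-0.04,6.98],1]]
[[[0.24,-0.42,-0.25],[0.05,-0.03,6.98],1],[[0.19,-0.45,-0.25],[0.06,-0.03,6.98],1],[[0.13,-0.47,-0.25],[0.06,-0.04,6.97],1]]
```

View pics/w10.png

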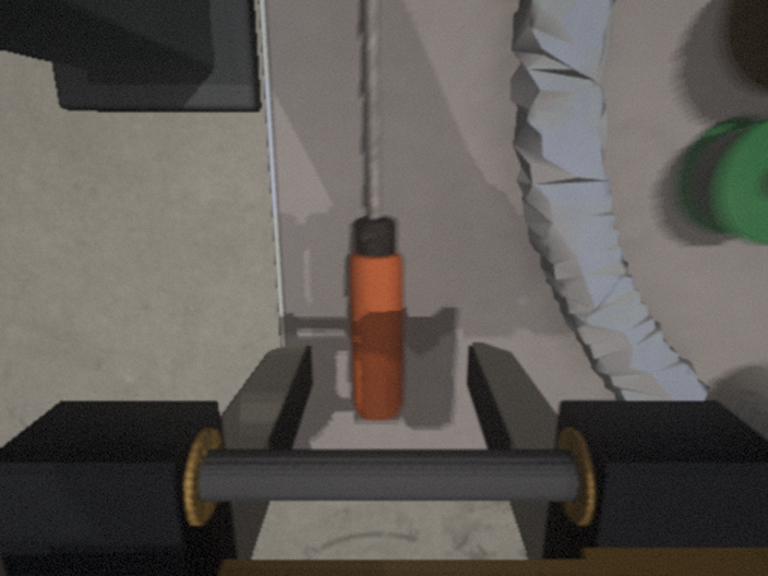

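Run:
```python
from h import *
plan([([0.45,-0.1,0.18],Rdown(1.2)),([0.47,0.17,0.22],Rdown(1.2))],1)
```

```text
[[[0.87,0.18,-0.3],[0.13,0.03,-0.08],1],[[0.87,0.17,-0.29],[0.12,0.04,-0.08],1],[[0.88,0.18,-0.3],[0.13,0.03,-0.08],1],[[0.87,0.18,-0.29],[0.12,0.04,-0.08],1],[[0.87,0.18,-0.29],[0.13,0.03,-0.07],1]]
[[[0.87,0.17,-0.3],[0.12,0.04,-0.08],1],[[0.96,0.09,-0.14],[0.0,0.0,0.0],1],[[0.97,0.09,-0.15],[0.0,0.0,0.0],1],[[0.96,0.1,-0.14],[0.0,0.0,0.0],1],[[0.96,0.09,-0.14],[0.0,0.0,0.0],1]]
[[[0.96,0.09,-0.14],[0.0,0.0,0.0],1],[[0.97,0.09,-0.15],[0.0,0.0,0.0],1],[[0.96,0.09,-0.14],[0.0,0.0,0.0],1]]
```

Emit:
servo_tool:
  plan:
    - [[0.87,0.18,-0.3],[0.1,0,-0.1],1]
    - [[0.87,0.18,-0.3],[0.1,0,-0.1],1]
    - [[0.87,0.18,-0.3],[0.1,0,-0.1],1]
    - [[0.87,0.18,-0.3],[0.1,0,-0.1],1]
    - [[0.87,0.18,-0.3],[0.1,0,-0.1],1]

```text
time: 9.32
eef_pos: [0.4399, -0.1333, 0.1632]
tool_rot: [-2.196, -2.24, 0.004]
force: [0.1, -0.0, -0.9]
width: 0.0917
```

Emit:
servo_tool:
  plan:
    - [[0.87,0.18,-0.3],[0,0,0],0.7]
    - [[0.95,0.1,-0.14],[0,0,0],0.7]
    - [[0.95,0.1,-0.14],[0,0,0],0.7]
    - [[0.95,0.1,-0.14],[0,0,0],0.7]
    - [[0.95,0.1,-0.14],[0,0,0],0.7]

```text
time: 9.73
eef_pos: [0.4591, 0.0542, 0.1975]
tool_rot: [-2.195, -2.24, 0.003]
force: [0.4, 0.4, 0.3]
width: 0.0665
```

Emit:
servo_tool:
  plan:
    - [[0.95,0.1,-0.14],[0,0,0],0.7]
    - [[0.95,0.1,-0.14],[0,0,0],0.7]
    - [[0.95,0.1,-0.14],[0,0,0],0.7]
    - [[0,0,0],[0,0,0],0.7]

```text
time: 10.07
eef_pos: [0.4692, 0.1768, 0.2142]
tool_rot: [-2.177, -2.254, -0.005]
force: [-0.7, 0.4, -0.3]
width: 0.0649
```

Run:
```python
from h import *
s=st()
d=snap('wrist','w11.png')
snap('top','t11.png')
```

```text
{'time': 10.0667, 'qpos': [-0.7668, 0.4291, 0.5305, 1.8617, -0.278, 0.9245, -0.0713], 'eef_pos': [0.4692, 0.1768, 0.2142], 'tool_rot': [-2.1766, -2.2538, -0.0048], 'force': [-0.674, 0.4488, -0.2597], 'width': 0.0649}
```

View pics/w11.png

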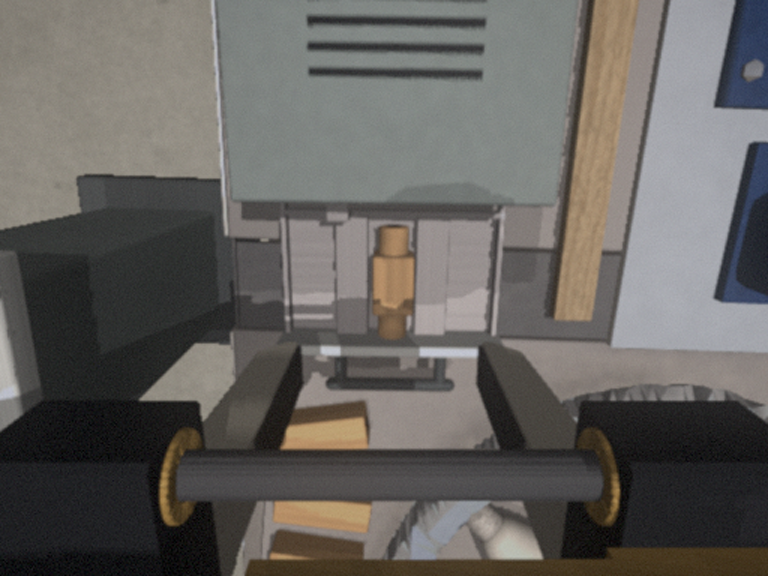

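View pics/t11.png

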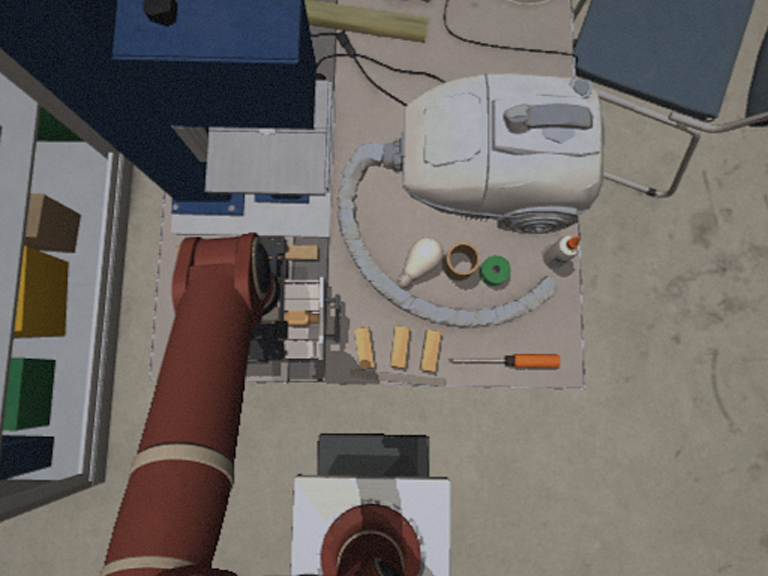

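Run:
```python
from h import *
d=dict(np.load('pics/w11.npz'));P=cloud(d)
hsv=cv2.cvtColor(d['pixels'],cv2.COLOR_RGB2HSV)
m=((hsv[...,0]>5)&(hsv[...,0]<25)&(hsv[...,1]>100)&(P[...,2]>0.015)&(P[...,2]<0.06)&(P[...,1]>0.09)&(P[...,0]<.53)).astype(np.uint8)
n,l,s,c=cv2.connectedComponentsWithStats(m)
for i in range(1,n):
    if s[i,4]>100:
        q=P[l==i];print(s[i],q.min(0).round(4),q.max(0).round(4),np.median(q,0).round(4))
        t=q[q[:,2]>np.percentile(q[:,2],90)-0.003]; print('top',t.min(0).round(4),t.max(0).round(4))
        ys,xs=np.nonzero(l==i); w=np.array([onz(d,x,y,0.044)[:2] for x,y in zip(xs,ys)],np.float32)
        print(w.min(0),w.max(0),cv2.minAreaRect(w))
# profile across tray at y=.16
for y in (0.15,0.165,.18):
    r=P[(abs(P[...,1]-y)<0.002)&(P[...,2]<0.09)&(P[...,0]>.36)&(P[...,0]<.57)]
    r=r[np.argsort(r[:,0])]; print(y,' '.join(f'{a:.3f}:{b*1000:.0f}' for a,_,b in r[::5]))
x=0.43
r=P[(abs(P[...,0]-0.435)<0.002)&(P[...,1]<0.24)];r=r[np.argsort(r[:,1])]; print(' '.join(f'{a:.3f}:{b*1000:.0f}' for _,a,b in r[::6]))
```

```text
[ 249  152   27   71 1217] [0.458  0.12   0.0328] [0.4867 0.1996 0.0457] [0.4718 0.1658 0.0425]
top [0.458  0.1368 0.0407] [0.4867 0.1806 0.0457]
[0.45802018 0.12243828] [0.48663205 0.200505  ] ((0.47245725989341736, 0.1614210158586502), (0.02801431342959404, 0.07783593982458115), 1.5204352140426636)
0.15 0.361:-2 0.362:-2 0.365:-2 0.367:-3 0.369:-1 0.371:-2 0.373:-3 0.375:-1 0.377:-2 0.378:-1 0.380:-4 0.382:-2 0.383:-2 0.391:24 0.392:25 0.393:20 0.394:15 0.396:13 0.397:14 0.399:13 0.400:13 0.402:12 0.404:14 0.406:13 0.407:14 0.410:13 0.411:14 0.413:13 0.414:14 0.417:13 0.419:12 0.420:12 0.423:13 0.424:13 0.426:13 0.429:23 0.432:24 0.433:26 0.435:25 0.437:26 0.439:26 0.440:26 0.442:25 0.443:26 0.444:25 0.447:25 0.448:25 0.450:24 0.451:25 0.453:22 0.454:13 0.457:13 0.459:43 0.460:43 0.462:42 0.463:43 0.465:43 0.466:43 0.468:43 0.470:41 0.471:43 0.473:44 0.475:42 0.476:43 0.477:42 0.479:45 0.481:41 0.483:43 0.484:43 0.486:43 0.487:43 0.489:13 0.491:24 0.493:25 0.494:26 0.497:26 0.498:24 0.500:26 0.501:25 0.504:25 0.505:25 0.507:25 0.509:26 0.510:26 0.513:25 0.516:14 0.518:14 0.520:13 0
[... 13250 characters left out ...]
09:306 0.209:315 0.209:312 0.209:322 0.209:315 0.209:304 0.209:304 0.209:312 0.209:319 0.210:308 0.210:311 0.210:319 0.210:305 0.210:309 0.210:319 0.210:306 0.210:318 0.210:318 0.210:314 0.210:311 0.210:309 0.210:312 0.210:306 0.210:319 0.210:322 0.210:315 0.210:316 0.210:314 0.210:304 0.210:303 0.210:313 0.210:312 0.210:313 0.210:304 0.210:308 0.210:322 0.210:307 0.210:315 0.210:314 0.210:315 0.210:309 0.210:319 0.210:321 0.210:310 0.210:320 0.210:306 0.210:315 0.210:321 0.210:306 0.210:53 0.211:53 0.212:53 0.214:53 0.215:53 0.217:54 0.225:106 0.226:108 0.227:107 0.227:108 0.229:107 0.230:107 0.231:106 0.231:107 0.232:108 0.234:106 0.235:107 0.236:108 0.236:108 0.238:107 0.239:108 0.239:106
```

Run:
```python
from h import *
plan([([0.4725,0.160,0.08],Rdown(1.2)),([0.4725,0.160,0.029],Rdown(1.2))],0.6)
```

```text
[[[-0.05,0.03,0.84],[-0.08,-0.03,0.06],0.6],[[-0.06,0.02,0.83],[-0.09,-0.03,0.05],0.6],[[-0.05,0.03,0.84],[-0.08,-0.03,0.06],0.6],[[-0.05,0.02,0.83],[-0.08,-0.03,0.06],0.6],[[0.0,0.0,0.64],[0.0,0.0,0.0],0.6]]
[[[0.0,0.0,0.64],[0.0,0.0,0.0],0.6]]
```

Emit:
servo_tool:
  plan:
    - [[-0.1,0,0.83],[-0.08,0,0],0.6]
    - [[-0.1,0,0.83],[-0.08,0,0],0.6]
    - [[-0.1,0,0.83],[-0.08,0,0],0.6]
    - [[-0.1,0,0.83],[-0.08,0,0],0.6]
    - [[0,0,0],[0,0,0],0.6]

```text
time: 10.58
eef_pos: [0.4646, 0.1465, 0.0762]
tool_rot: [-2.2, -2.235, 0.017]
force: [-0.4, 0.2, 0.7]
width: 0.0553
```

Run:
```python
from h import *
st();plan([([0.4725,0.160,0.029],Rdown(1.2))],0.6,vmax=.027)
```

```text
{'time': 10.5833, 'qpos': [-0.6238, 0.6144, 0.4108, 2.0376, -0.4293, 0.5854, 0.1011], 'eef_pos': [0.4646, 0.1465, 0.0762], 'tool_rot': [-2.2, -2.2345, 0.0169], 'force': [-0.3525, 0.2438, 0.6871], 'width': 0.0553}
[[[0.17,0.11,0.59],[-0.34,0.1,-0.15],0.6],[[0.17,0.1,0.59],[-0.33,0.1,-0.16],0.6]]
```

Emit:
servo_tool:
  plan:
    - [[0.17,0.1,0.4],[-0.3,0.1,-0.15],0.6]
    - [[0.17,0.1,0.4],[-0.3,0.1,-0.15],0.6]
    - [[0,0,0.2],[0,0,0],0.6]
    - [[0,0,0.1],[0,0,0],0.6]
    - [[0,0,0],[0,0,0],0.6]

```text
time: 11.0
eef_pos: [0.4768, 0.1634, 0.037]
tool_rot: [2.192, 2.246, 0.015]
force: [-0.1, -0.1, 0.8]
width: 0.0557
```

Run:
```python
from h import *
st();plan([([0.4725,0.160,0.029],Rdown(1.2))],0.6,vmax=.027)
```

```text
{'time': 11.0, 'qpos': [-0.6019, 0.6872, 0.3484, 2.0356, -0.4844, 0.4872, 0.129], 'eef_pos': [0.4768, 0.1634, 0.037], 'tool_rot': [2.1921, 2.2457, 0.0154], 'force': [-0.0932, -0.1146, 0.7614], 'width': 0.0557}
[[[-0.08,-0.11,0.2],[0.54,-0.26,0.19],0.6]]
```

Emit:
servo_tool:
  plan:
    - [[-0.06,-0.08,0.2],[0.3,-0.1,0],0.6]

```text
time: 11.08
eef_pos: [0.4755, 0.1619, 0.0302]
tool_rot: [2.191, 2.247, 0.014]
force: [0.2, 0.5, 0.2]
width: 0.056
```

Emit:
servo_tool:
  plan:
    - [[0,0,0],[0,0,0],0.6]

```text
time: 11.17
eef_pos: [0.473, 0.161, 0.0283]
tool_rot: [2.194, 2.248, 0.006]
force: [-0.5, 0.2, -0.6]
width: 0.0554
```

Emit:
servo_tool:
  plan:
    - [[0,0,0],[0,0,0],0.6]

```text
time: 11.25
eef_pos: [0.4735, 0.1615, 0.0287]
tool_rot: [2.193, 2.248, 0.008]
force: [-0.1, 0.0, 1.1]
width: 0.0562
```

Emit:
servo_tool:
  plan:
    - [[0,0,0],[0,0,0],0.6]

```text
time: 11.33
eef_pos: [0.4738, 0.1618, 0.0287]
tool_rot: [2.193, 2.249, 0.009]
force: [-1.1, -0.2, 0.7]
width: 0.0557
```

Emit:
servo_tool:
  plan:
    - [[0,0,0],[0,0,0],0]
    - [[0,0,0],[0,0,0],0]
    - [[0,0,0],[0,0,0],0]
    - [[0,0,0],[0,0,0],0]
  grip_force: 30

```text
time: 11.67
eef_pos: [0.4737, 0.1621, 0.0284]
tool_rot: [2.192, 2.249, 0.008]
force: [-0.1, -0.1, -1.0]
width: 0.0338
```

Run:
```python
from h import *
st();plan([([None,None,0.16],Rdown(1.2)),([0.442,0.285,0.165],Rdown(1.2)),([0.442,0.285,0.128],Rdown(1.2))],0,vmax=.035)
```

```text
{'time': 11.6667, 'qpos': [-0.5926, 0.7, 0.3353, 2.0444, -0.4924, 0.469, 0.1388], 'eef_pos': [0.4737, 0.1621, 0.0284], 'tool_rot': [2.1922, 2.2493, 0.0084], 'force': [-0.0762, -0.1058, -1.0041], 'width': 0.0338}
[[[0.0,0.0,-0.82],[0.06,-0.05,0.07],0],[[0.0,0.01,-0.82],[0.06,-0.04,0.07],0],[[0.01,0.0,-0.83],[0.07,-0.05,0.07],0],[[0.0,0.0,-0.82],[0.06,-0.05,0.06],0],[[0.77,-0.18,-0.03],[0.0,0.0,0.0],0]]
[[[0.77,-0.18,-0.03],[0.0,0.0,0.0],0],[[0.77,-0.19,-0.03],[0.0,0.0,0.0],0],[[0.78,-0.18,-0.03],[0.0,0.0,0.0],0],[[0.0,0.0,0.46],[0.0,0.0,0.0],0],[[0.0,0.0,0.46],[0.0,0.0,0.0],0]]
```

Emit:
servo_tool:
  plan:
    - [[0,0,0],[0,0,0],0]
    - [[0,0,0],[0,0,0],0]
    - [[0,0,-0.3],[0,0,0],0]
    - [[0,0,-0.7],[0,0,0],0]
    - [[0,0,-0.8],[0,0,0],0]

```text
time: 12.08
eef_pos: [0.4719, 0.1613, 0.0997]
tool_rot: [-2.192, -2.249, -0.001]
force: [0.8, 0.4, -0.0]
width: 0.03
```

Emit:
servo_tool:
  plan:
    - [[0,0,-0.8],[0,0,0.1],0]
    - [[0,0,-0.8],[0.2,-0.1,0.1],0]
    - [[0.4,-0.1,0],[0,0,0],0]
    - [[0.77,-0.18,0],[0,0,0],0]
    - [[0.77,-0.18,0],[0,0,0],0]

```text
time: 12.5
eef_pos: [0.4534, 0.2386, 0.1654]
tool_rot: [2.201, 2.242, 0.005]
force: [0.2, 0.4, -0.4]
width: 0.0296
```

Run:
```python
from h import *
st();plan([([0.442,0.285,0.165],Rdown(1.2)),([0.442,0.285,0.13],Rdown(1.2))],0,vmax=.035)
snap('wrist','w12.png')
```

```text
{'time': 12.5, 'qpos': [-0.8756, 0.5095, 0.5187, 1.8995, -0.3398, 0.8165, -0.1582], 'eef_pos': [0.4534, 0.2386, 0.1654], 'tool_rot': [2.2007, 2.2418, 0.0053], 'force': [0.1521, 0.4337, -0.4162], 'width': 0.0296}
[[[0.58,-0.13,0.01],[0.07,-0.06,-0.07],0],[[0.58,-0.13,0.0],[0.07,-0.07,-0.07],0],[[0.0,0.0,0.44],[0.0,0.0,0.0],0],[[0.0,0.0,0.44],[0.0,0.0,0.0],0]]
```

View pics/w12.png

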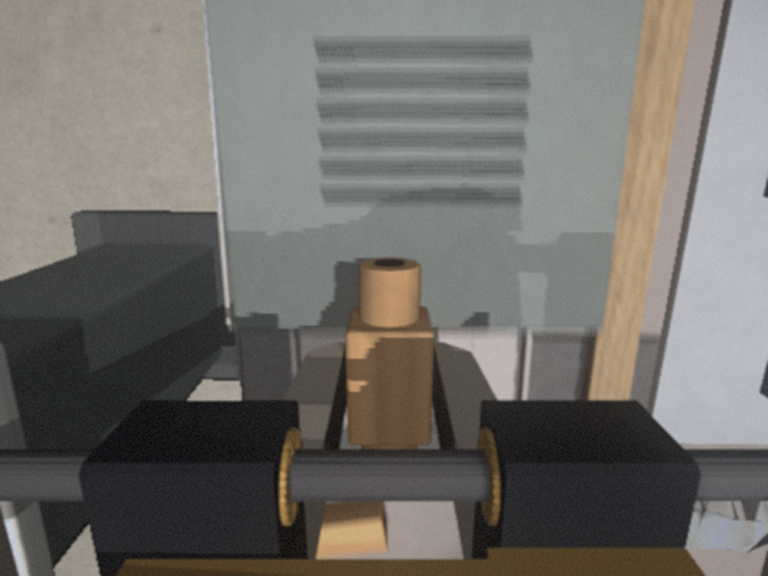

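Emit:
servo_tool:
  plan:
    - [[0.58,-0.13,0],[0,0,0],0]
    - [[0.58,-0.13,0],[0,0,0],0]
    - [[0,0,0.45],[0,0,0],0]
    - [[0,0,0.3],[0,0,0],0]
    - [[0,0,0],[0,0,0],0]

```text
time: 12.97
eef_pos: [0.4394, 0.2846, 0.1322]
tool_rot: [-2.194, -2.246, 0.006]
force: [0.4, -0.1, 0.2]
width: 0.0299
```

Emit:
servo_tool:
  plan:
    - [[0,0,0.1],[0,0,0],0]
    - [[0,0,0.1],[0,0,0],0]
    - [[0,0,0],[0,0,0],0]

```text
time: 13.22
eef_pos: [0.4417, 0.2845, 0.1263]
tool_rot: [-2.197, -2.245, -0.002]
force: [-0.4, -0.3, -0.5]
width: 0.03
```

Emit:
servo_tool:
  plan:
    - [[0,0,0.08],[0,0,0],0]
    - [[0,0,0],[0,0,0],0]
    - [[0,0,0],[0,0,0],0.4]
    - [[0,0,0],[0,0,0],0.45]
    - [[0,0,0],[0,0,0],0.5]

```text
time: 13.63
eef_pos: [0.4418, 0.285, 0.1236]
tool_rot: [-2.197, -2.245, -0.003]
force: [-0.7, 0.6, 0.2]
width: 0.0439
```

Emit:
servo_tool:
  plan:
    - [[0,0,0],[0,0,0],0.5]
    - [[0,0,-0.4],[0,0,0],0.5]
    - [[-0.2,0,-0.8],[0,0,0],0.6]
    - [[-0.7,0,-0.8],[0,0,0],0.6]
    - [[-0.9,0,-0.4],[0,0,0],1]

```text
time: 14.05
eef_pos: [0.4447, 0.2159, 0.2214]
tool_rot: [2.189, 2.252, 0.012]
force: [0.7, -0.9, 0.5]
width: 0.0587
```

Run:
```python
from h import *
st();plan([([0.455,0.10,0.24],Rdown(45)),([0.45,-0.045,0.22],Rdown(90))],1)
d=snap('wrist','w13.png');P=cloud(d)
hsv=cv2.cvtColor(d['pixels'],cv2.COLOR_RGB2HSV)
m=((hsv[...,0]>5)&(hsv[...,0]<25)&(hsv[...,1]>100)&(P[...,2]>0.115)&(P[...,2]<0.16))
q=P[m];print(q.min(0),q.max(0),np.median(q,0))
```

```text
{'time': 14.05, 'qpos': [-0.8938, 0.4101, 0.5667, 1.8767, -0.2745, 0.9246, -0.171], 'eef_pos': [0.4447, 0.2159, 0.2214], 'tool_rot': [2.1894, 2.252, 0.0117], 'force': [0.7085, -0.888, 0.5164], 'width': 0.0587}
[[[-0.41,0.03,-0.07],[0.06,-0.02,-6.2],1],[[-0.42,-0.02,-0.07],[0.06,-0.02,-6.2],1],[[-0.41,-0.07,-0.06],[0.06,-0.01,-6.19],1],[[-0.4,-0.11,-0.07],[0.06,-0.02,-6.2],1],[[-0.39,-0.15,-0.07],[0.06,-0.02,-6.2],1]]
[[[-0.37,-0.19,-0.07],[0.06,-0.02,-6.2],1],[[-0.34,-0.23,-0.06],[0.06,-0.02,-6.2],1],[[-0.35,-0.38,0.07],[0.0,0.0,-6.43],1],[[-0.31,-0.41,0.07],[0.0,0.0,-6.43],1],[[-0.26,-0.45,0.07],[0.0,0.0,-6.42],1]]
[[[-0.21,-0.48,0.07],[0.0,0.0,-6.43],1],[[-0.16,-0.49,0.07],[0.0,0.0,-6.43],1],[[-0.09,-0.51,0.08],[0.0,0.0,-6.43],1],[[-0.05,-0.52,0.07],[0.0,0.0,-6.43],1]]
[0.42736266 0.23942633 0.12154003] [0.45615669 0.31854298 0.13929094] [0.44327056 0.27893663 0.13626878]
```

View pics/w13.png

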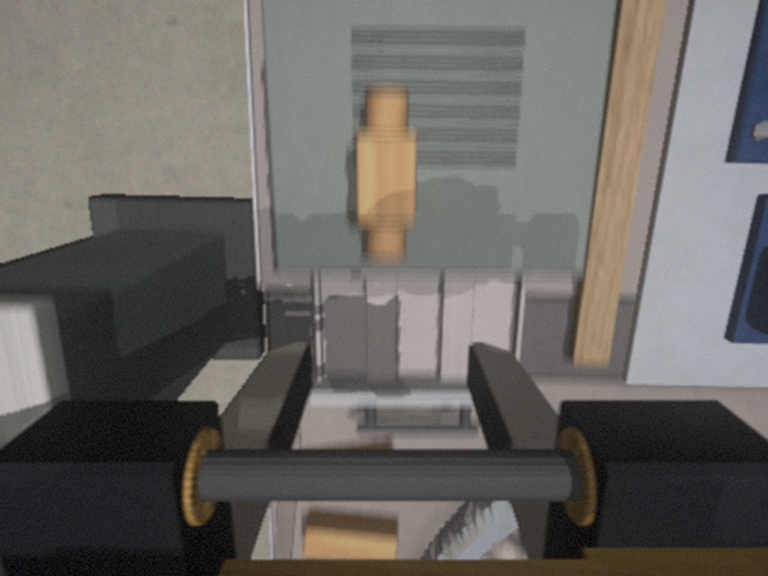

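Run:
```python
from h import *
plan([([0.455,0.10,0.24],Rdown(-45)),([0.44,-0.045,0.22],Rdown(-90))],1)
```

```text
[[[-0.37,0.03,-0.06],[0.07,-0.03,6.54],1],[[-0.37,0.06,-0.05],[0.07,-0.04,6.53],1],[[-0.36,0.11,-0.06],[0.07,-0.03,6.54],1],[[-0.34,0.15,-0.06],[0.07,-0.03,6.54],1],[[-0.33,0.19,-0.05],[0.07,-0.03,6.54],1]]
[[[-0.3,0.23,-0.06],[0.07,-0.03,6.53],1],[[-0.27,0.25,-0.06],[0.07,-0.04,6.54],1],[[-0.4,0.33,0.07],[0.0,0.0,6.43],1],[[-0.37,0.37,0.07],[0.0,0.0,6.43],1],[[-0.32,0.41,0.08],[0.0,0.0,6.43],1]]
[[[-0.27,0.45,0.07],[0.0,0.0,6.42],1],[[-0.23,0.47,0.07],[0.0,0.0,6.43],1],[[-0.16,0.49,0.07],[0.0,0.0,6.43],1],[[-0.12,0.51,0.07],[0.0,0.01,6.43],1]]
```

Emit:
servo_tool:
  plan:
    - [[-0.37,0.03,-0.06],[0.07,0,6.54],1]
    - [[-0.37,0.06,-0.06],[0.07,0,6.54],1]
    - [[-0.36,0.11,-0.06],[0.07,0,6.54],1]
    - [[-0.34,0.15,-0.06],[0,0,6.54],1]
    - [[-0.33,0.19,-0.06],[0,0,6.54],1]

```text
time: 14.52
eef_pos: [0.4497, 0.138, 0.2305]
tool_rot: [-2.742, -1.527, 0.002]
force: [0.3, 0.1, 0.5]
width: 0.0917
```

Emit:
servo_tool:
  plan:
    - [[-0.3,0.23,-0.06],[0,0,6.54],1]
    - [[-0.27,0.25,-0.06],[0,0,6.54],1]
    - [[-0.4,0.33,0.07],[0,0,6.43],1]
    - [[-0.37,0.37,0.07],[0,0,6.43],1]
    - [[-0.32,0.41,0.07],[0,0,6.43],1]

```text
time: 14.93
eef_pos: [0.4464, 0.046, 0.2265]
tool_rot: [-3.059, -0.703, 0.003]
force: [-0.2, 0.2, -2.2]
width: 0.0933
```

Emit:
servo_tool:
  plan:
    - [[-0.27,0.45,0.07],[0,0,6.43],1]
    - [[-0.23,0.47,0.07],[0,0,6.43],1]
    - [[-0.16,0.49,0.07],[0,0,6.43],1]
    - [[-0.12,0.51,0.07],[0,0,6.43],1]
    - [[0,0,0],[0,0,0],1]

```text
time: 15.35
eef_pos: [0.4375, -0.0405, 0.2154]
tool_rot: [3.141, -0.004, -0.004]
force: [-0.4, 0.5, 0.6]
width: 0.0926
```

```bash
cat >> h.py <<'E'
def blanks(d,zlo=0.02,zhi=0.045,ztop=0.03):
    P=cloud(d); hsv=cv2.cvtColor(d['pixels'],cv2.COLOR_RGB2HSV)
    m=((hsv[...,0]>8)&(hsv[...,0]<25)&(hsv[...,1]>80)&(P[...,2]>zlo)&(P[...,2]<zhi)&(P[...,0]<.62)&(P[...,0]>.3)).astype(np.uint8)
    n,l,s,c=cv2.connectedComponentsWithStats(m); out=[]
    for i in range(1,n):
        if s[i,4]>150:
            ys,xs=np.nonzero(l==i); w=np.array([onz(d,x,y,ztop)[:2] for x,y in zip(xs,ys)],np.float32)
            r=cv2.minAreaRect(w); b=cv2.boxPoints(r); e0=b[1]-b[0];e1=b[2]-b[1]; e=e0 if np.linalg.norm(e0)>np.linalg.norm(e1) else e1
            az=np.rad2deg(np.arctan2(e[1],e[0])); az=(az+90)%180-90
            print('c',np.round(r[0],4),'size',np.round(r[1],4),'len az',round(az,2),'z',np.median(P[l==i][:,2]).round(4),'px',s[i,:4])
            out.append((r[0],az))
    return out
E
python3 - <<'E'
from h import *
st()
d=snap('wrist','w14.png');blanks(d)
d=snap('top','t14.png');blanks(d)
E
```

```text
{'time': 15.35, 'qpos': [-0.679, 0.4559, 1.0416, 2.0182, -0.4867, 0.9431, -0.9564], 'eef_pos': [0.4375, -0.0405, 0.2154], 'tool_rot': [3.1408, -0.0038, -0.0045], 'force': [-0.3811, 0.4666, 0.6125], 'width': 0.0926}
c [ 0.5894 -0.2031] size [0.0145 0.0316] len az -13.74 z 0.0328 px [413   0  25  33]
c [ 0.4198 -0.0519] size [0.0294 0.0837] len az -5.99 z 0.0289 px [253 148  33  74]
c [0.4154 0.0206] size [0.0841 0.0312] len az 9.94 z 0.0288 px [183 151  41  75]
c [ 0.413  -0.1144] size [0.0304 0.0839] len az -8.44 z 0.0288 px [306 153  39  74]
c [ 0.3991 -0.3062] size [0.0469 0.0228] len az 89.89 z 0.0259 px [472 193  40  20]
c [ 0.3957 -0.1123] size [0.0294 0.0545] len az -8.19 z 0.0303 px [280 229  12  19]
c [ 0.3942 -0.3302] size [0.0245 0.0957] len az -88.77 z 0.0262 px [341 236  32   9]
```

View pics/w14.png

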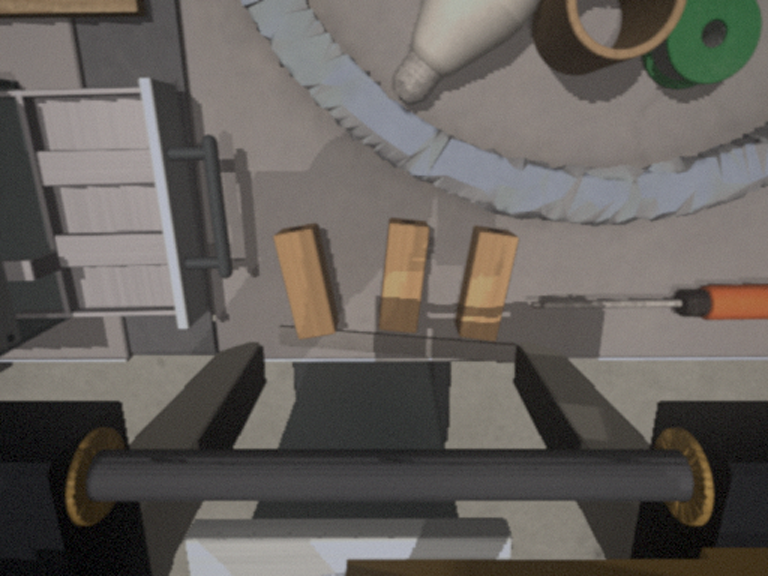

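Run:
```python
from h import *
plan([([0.427,0.0225,0.07],Rdown(-80.1))],0.5)
```

```text
[[[-0.07,-0.37,0.91],[-0.04,0.04,-2.36],0.5],[[-0.05,-0.37,0.91],[-0.03,0.05,-2.37],0.5],[[-0.03,-0.37,0.9],[-0.04,0.04,-2.36],0.5],[[-0.02,-0.38,0.91],[-0.04,0.05,-2.37],0.5]]
```

Emit:
servo_tool:
  plan:
    - [[-0.07,-0.37,0.9],[0,0,-2.36],0.5]
    - [[-0.05,-0.37,0.9],[0,0,-2.36],0.5]
    - [[-0.03,-0.37,0.9],[0,0,-2.36],0.5]
    - [[-0.02,-0.38,0.9],[0,0,-2.36],0.5]
    - [[0,0,0],[0,0,0],0.5]

```text
time: 15.87
eef_pos: [0.4224, 0.0289, 0.0666]
tool_rot: [-3.121, -0.287, 0.024]
force: [0.2, 0.0, -0.3]
width: 0.0642
```

Emit:
servo_tool:
  plan:
    - [[0,0,0],[0,0,0],0.5]

```text
time: 15.95
eef_pos: [0.4264, 0.0244, 0.0707]
tool_rot: [-3.126, -0.276, 0.01]
force: [0.4, 0.2, 0.9]
width: 0.0577
```

Run:
```python
from h import *
st()
plan([([0.427,0.0225,0.014],Rdown(-80.1))],0.5,vmax=.03)
d=snap('wrist','w15.png');blanks(d)
```

```text
{'time': 15.95, 'qpos': [-0.5749, 0.6329, 0.7056, 2.2096, -0.7872, 0.5758, -0.6656], 'eef_pos': [0.4264, 0.0244, 0.0707], 'tool_rot': [-3.1264, -0.2756, 0.0095], 'force': [0.4246, 0.2114, 0.9299], 'width': 0.0577}
[[[0.01,0.03,0.71],[-0.1,0.17,0.09],0.5],[[0.0,0.02,0.71],[-0.1,0.16,0.09],0.5]]
c [0.4158 0.0221] size [0.0847 0.0294] len az 9.71 z 0.0289 px [238 172  44 115]
c [ 0.4304 -0.0506] size [0.0326 0.0636] len az -6.03 z 0.0287 px [342 182  65  94]
c [ 0.4315 -0.1144] size [0.0355 0.0475] len az -8.0 z 0.0286 px [420 207  76  60]
```

View pics/w15.png

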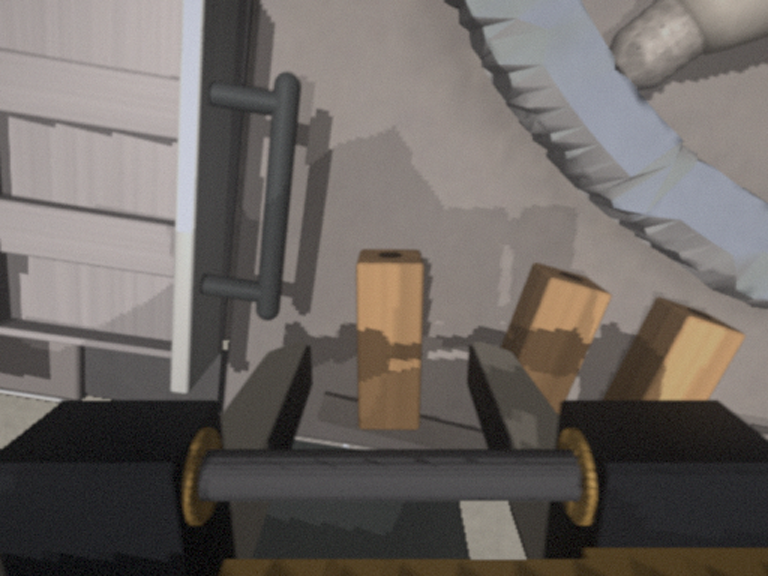

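Emit:
servo_tool:
  plan:
    - [[0,0,0.7],[-0.1,0.15,0],0.5]
    - [[0,0,0.5],[-0.1,0.15,0],0.5]
    - [[0,0,0.2],[0,0,0],0.5]
    - [[0,0,0],[0,0,0],0.5]
    - [[0,0,0],[0,0,0],0.5]

```text
time: 16.42
eef_pos: [0.4291, 0.0221, 0.017]
tool_rot: [3.128, 0.269, 0.011]
force: [-0.1, 1.0, -0.2]
width: 0.0463
```

Emit:
servo_tool:
  plan:
    - [[0,0,0],[0,0,0],0]
    - [[0,0,0],[0,0,0],0]
    - [[0,0,0],[0,0,0],0]
    - [[0,0,0],[0,0,0],0]
    - [[0,0,0],[0,0,0],0]

```text
time: 16.83
eef_pos: [0.4279, 0.0235, 0.0164]
tool_rot: [-3.13, -0.271, -0.008]
force: [-0.4, 1.0, 6.1]
width: 0.0295
```

Run:
```python
from h import *
st()
plan([([0.43,0.03,0.12],Rdown(-75)),([0.532,0.172,0.12],Rdown(1.2))],0)
```

```text
{'time': 16.8333, 'qpos': [-0.4585, 0.7133, 0.533, 2.2473, -0.9616, 0.4179, -0.5195], 'eef_pos': [0.4279, 0.0235, 0.0164], 'tool_rot': [-3.1297, -0.2713, -0.0076], 'force': [-0.371, 0.9669, 6.1353], 'width': 0.0295}
[[[0.03,-0.05,-0.86],[0.01,-0.09,-1.7],0],[[0.03,-0.05,-0.87],[0.01,-0.09,-1.69],0],[[0.03,-0.05,-0.86],[0.01,-0.1,-1.7],0],[[0.31,-0.25,0.0],[0.0,0.0,-6.93],0],[[0.33,-0.21,0.0],[0.0,0.0,-6.92],0]]
[[[0.36,-0.17,0.0],[0.0,0.0,-6.93],0],[[0.38,-0.13,0.0],[0.0,0.0,-6.93],0],[[0.39,-0.08,0.0],[0.0,0.0,-6.93],0],[[0.4,-0.03,0.0],[0.0,0.0,-6.92],0],[[0.39,0.01,0.0],[0.0,0.0,-6.93],0]]
[[[0.4,0.07,0.0],[0.0,0.0,-6.93],0],[[0.38,0.11,0.0],[0.0,0.0,-6.93],0],[[0.36,0.15,0.0],[0.0,0.0,-6.92],0],[[0.35,0.2,0.0],[0.0,0.0,-6.93],0]]
```

Emit:
servo_tool:
  plan:
    - [[0,0,-0.5],[0,0,-1],0]
    - [[0,0,-0.9],[0,0,-1.7],0]
    - [[0,0,-0.9],[0,0,-1.7],0]
    - [[0.3,-0.25,-0.3],[0,0,-6.9],0]
    - [[0.33,-0.2,0],[0,0,-6.9],0]

```text
time: 17.25
eef_pos: [0.4472, 0.0476, 0.1227]
tool_rot: [3.043, 0.768, 0.014]
force: [-0.1, -0.4, -1.1]
width: 0.0296
```

Emit:
servo_tool:
  plan:
    - [[0.35,-0.17,0],[0,0,-6.9],0]
    - [[0.38,-0.13,0],[0,0,-6.9],0]
    - [[0.39,-0.08,0],[0,0,-6.9],0]
    - [[0.4,-0.03,0],[0,0,-6.9],0]
    - [[0.39,0,0],[0,0,-6.9],0]

```text
time: 17.67
eef_pos: [0.4921, 0.1127, 0.1197]
tool_rot: [2.677, 1.639, 0.003]
force: [0.4, 0.9, -0.7]
width: 0.0294
```

Emit:
servo_tool:
  plan:
    - [[0.4,0.07,0],[0,0,-6.9],0]
    - [[0.38,0.11,0],[0,0,-6.9],0]
    - [[0.36,0.15,0],[0,0,-6.9],0]
    - [[0.35,0.2,0],[0,0,-6.9],0]
    - [[0,0,0],[0,0,0],0]

```text
time: 18.08
eef_pos: [0.5313, 0.1665, 0.1197]
tool_rot: [2.209, 2.231, 0.007]
force: [1.0, 0.3, -0.6]
width: 0.0296
```

Emit:
servo_tool:
  plan:
    - [[0,0,0],[0,0,-0.7],0]
    - [[0,0,0],[0,0,0],0]

```text
time: 18.25
eef_pos: [0.529, 0.162, 0.1195]
tool_rot: [2.205, 2.234, -0.001]
force: [-0.2, -1.6, -1.6]
width: 0.0295
```

```bash
cat >> h.py <<'E'
def held(d,zlo,zhi,ztop,xr,yr=(0.08,0.24)):
    P=cloud(d); hsv=cv2.cvtColor(d['pixels'],cv2.COLOR_RGB2HSV)
    m=(hsv[...,0]>5)&(hsv[...,0]<25)&(hsv[...,1]>80)&(P[...,2]>zlo)&(P[...,2]<zhi)&(P[...,0]>xr[0])&(P[...,0]<xr[1])&(P[...,1]>yr[0])&(P[...,1]<yr[1])
    q=P[m]; print('held n',m.sum(),q.min(0).round(4),q.max(0).round(4),'med',np.median(q,0).round(4))
    ys,xs=np.nonzero(m); w=np.array([onz(d,x,y,ztop)[:2] for x,y in zip(xs,ys)],np.float32); print(cv2.minAreaRect(w))
E
python3 - <<'E'
from h import *
s=st(); z=s['eef_pos'][2]-.0164
d=snap('wrist','w16.png'); held(d,z+.022,z+.036,z+.03,(.45,.6))
plan([([0.532,0.172,0.06],Rdown(1.2))],0)
E
```

```text
{'time': 18.25, 'qpos': [-0.6115, 0.6183, 0.4285, 1.8329, -0.352, 0.7651, 0.0166], 'eef_pos': [0.529, 0.162, 0.1195], 'tool_rot': [2.2054, 2.2341, -0.0006], 'force': [-0.2235, -1.57, -1.6495], 'width': 0.0295}
held n 6078 [0.4501 0.105  0.1251] [0.5448 0.2399 0.139 ] med [0.5292 0.1625 0.1319]
((0.5135495662689209, 0.1812407225370407), (0.0603671558201313, 0.1589404046535492), 25.86775779724121)
[[[0.13,0.04,0.74],[0.04,0.05,-0.24],0],[[0.13,0.04,0.75],[0.05,0.06,-0.25],0]]
```

View pics/w16.png

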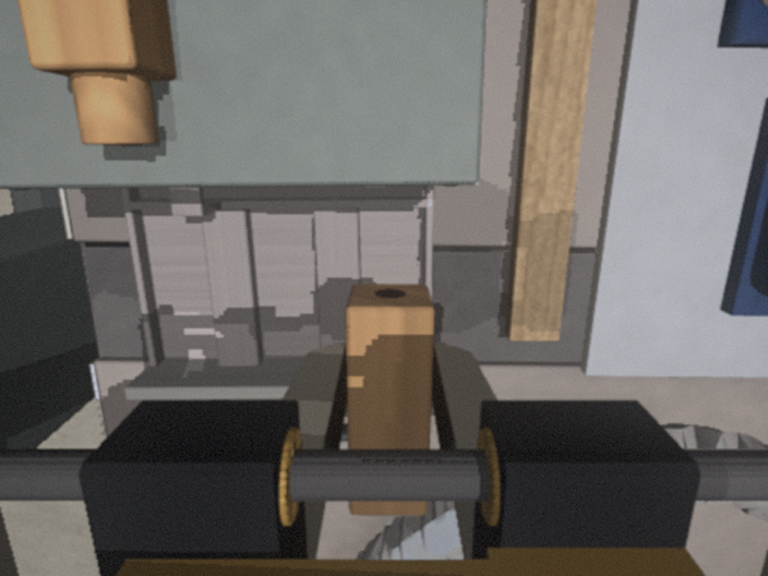

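Run:
```python
from h import *
d=dict(np.load('pics/w16.npz'));z=.1195-.0164
held(d,z+.024,z+.036,z+.03,(.505,.56))
for u,v in [(390,305),(390,513),(347,400),(432,400)]: print(onz(d,u/1.5-.17,v/1.5-.17,z+.03).round(4))
```

```text
held n 5994 [0.5137 0.105  0.1271] [0.5448 0.189  0.139 ] med [0.5292 0.1621 0.1319]
((0.5291553735733032, 0.14873941242694855), (0.08419980108737946, 0.031149880960583687), 89.69599914550781)
[0.5291 0.1896 0.1331]
[0.5302 0.1072 0.1331]
[0.5147 0.1546 0.1331]
[0.5442 0.1549 0.1331]
```

Run:
```python
from h import *
for f in ['w16','w11','w13']:
    d=dict(np.load(f'pics/{f}.npz'));P=cloud(d)
    for x in (.411,.472,.532):
        for lo,hi in ((.095,.135),(.19,.223)):
            r=P[(abs(P[...,0]-x)<0.006)&(P[...,1]>lo)&(P[...,1]<hi)&(P[...,2]<.06)]
            b=np.arange(lo,hi,.002); 
            print(f,x,' '.join(f'{k*1000:.0f}:{np.median(t)*1000:.0f}' for k in b if len(t:=r[(r[:,1]>=k)&(r[:,1]<k+.002)][:,2])))
```

```text
w16 0.411 105:49 107:49 109:49 111:43 113:31 115:13 117:13 119:13 121:13 123:13 125:13 127:13 129:13 131:13 133:13
w16 0.411 190:13 192:13 194:13 196:13 198:13 200:13 202:13 204:25 206:25 208:25
w16 0.472 107:49 109:49 111:49 113:32 115:14 117:13 119:13 121:13 123:13 125:13 127:13 129:13 131:13 133:13
w16 0.472 190:13 192:13 194:13 196:13 198:13 200:13 202:13 204:13 206:25 208:25 210:15 212:-1 214:-1
w16 0.532 
w16 0.532 190:13 192:13 194:13 196:13 198:13 200:13 202:13 204:13 206:13 208:25 210:24 212:-1 214:-1 216:-1
w11 0.411 105:48 107:49 109:49 111:48 113:29 115:13 117:13 119:13 121:13 123:13 125:13 127:13 129:13 131:13 133:13
w11 0.411 190:13 192:13 194:13 196:13 198:13 200:13 202:13 204:24 206:25 208:16 210:-1 212:-1
w11 0.472 107:49 109:49 111:49 113:44 115:38 117:38 119:38 121:38 123:38 125:38 127:38 129:38 131:38 133:38
w11 0.472 190:38 192:38 194:38 196:38 198:38 200:27 202:13 204:13 206:25 208:25 210:10 212:-1
w11 0.532 107:48 109:49 111:49 113:49 115:32 117:13 119:13 121:13 123:13 125:13 127:13 129:13 131:13 133:13
w11 0.532 190:13 192:13 194:13 196:13 198:13 200:13 202:13 204:13 206:25 208:25 210:24 212:-1 214:0
w13 0.411 105:49 107:49 109:49 111:48 113:32 115:13 117:13 119:13 121:13 123:13 125:13 127:13 129:13 131:13 133:13
w13 0.411 190:12 192:13 194:13 196:13 198:13 200:13
w13 0.472 107:49 109:49 111:49 113:35 115:24 117:13 119:12 121:13 123:13 125:13 127:12 129:13 131:13 133:13
w13 0.472 190:14 192:13 194:13 196:13 198:13 200:13
w13 0.532 
w13 0.532 190:13 192:12 194:13 196:13 198:13 200:13 202:13
```

Emit:
servo_tool:
  plan:
    - [[0.15,0.04,0.6],[0,0,-0.3],0]
    - [[0.15,0.04,0.6],[0,0,-0.3],0]
    - [[0,0,0.4],[0,0,0],0]
    - [[0,0,0],[0,0,0],0]
    - [[0,0,0],[0,0,0],0]

```text
time: 18.72
eef_pos: [0.5323, 0.1741, 0.0553]
tool_rot: [2.193, 2.247, -0.002]
force: [0.3, -0.9, -0.3]
width: 0.0295
```

Run:
```python
from h import *
s=st(); z=s['eef_pos'][2]-.0164
d=snap('wrist','w17.png'); held(d,z+.024,z+.036,z+.03,(.505,.56))
plan([([0.532,0.1745,0.035],Rdown(1.2))],0)
```

```text
{'time': 18.7167, 'qpos': [-0.589, 0.7169, 0.3702, 1.8609, -0.4062, 0.6384, 0.0525], 'eef_pos': [0.5323, 0.1741, 0.0553], 'tool_rot': [2.193, 2.2467, -0.0016], 'force': [0.2737, -0.8803, -0.2681], 'width': 0.0295}
held n 5970 [0.5166 0.1176 0.0629] [0.548  0.2013 0.0747] med [0.5324 0.1743 0.0677]
((0.5331991910934448, 0.1609962284564972), (0.03160754218697548, 0.08360601216554642), 1.3858915567398071)
[[[0.01,-0.03,0.53],[0.19,0.09,0.2],0]]
```

View pics/w17.png

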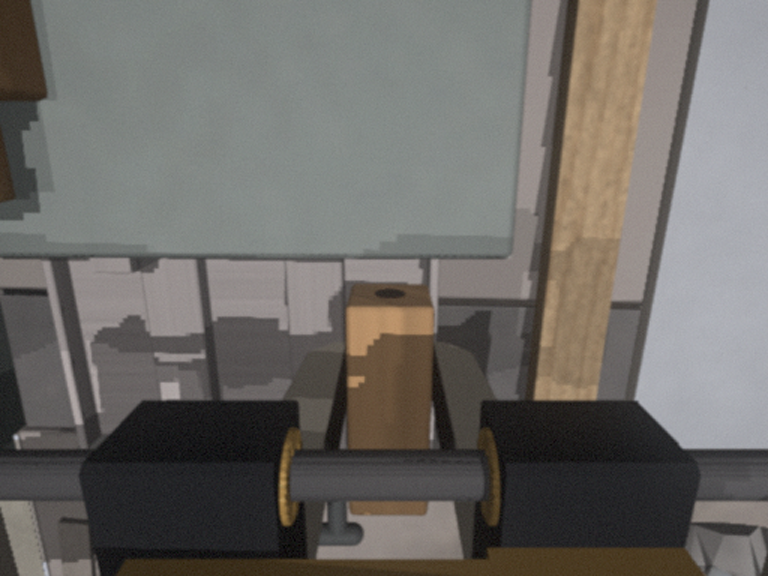

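Emit:
servo_tool:
  plan:
    - [[0,-0.02,0.3],[0.1,0,0],0]
    - [[0,0,0.2],[0,0,0],0]
    - [[0,0,0.1],[0,0,0],0]
    - [[0,0,0],[0,0,0],0]

```text
time: 19.1
eef_pos: [0.5312, 0.1752, 0.0357]
tool_rot: [-2.191, -2.248, -0.001]
force: [-10.3, -1.1, 28.2]
width: 0.0314
```

Run:
```python
from h import *
s=st(); 
plan([([0.532,0.1745,0.031],Rdown(1.2))],0)
```

```text
{'time': 19.1, 'qpos': [-0.5736, 0.7448, 0.3464, 1.8726, -0.426, 0.5979, 0.0704], 'eef_pos': [0.5312, 0.1752, 0.0357], 'tool_rot': [-2.191, -2.248, -0.0012], 'force': [-10.2653, -1.0551, 28.158], 'width': 0.0314}
[[[-0.02,0.02,0.12],[-0.07,-0.13,0.27],0]]
```

Emit:
servo_tool:
  plan:
    - [[0,0,-0.3],[0,0,0],0]
    - [[0,0,-0.3],[0,0,0],0]
    - [[0,0,0],[0,0,0],0]

```text
time: 19.35
eef_pos: [0.5342, 0.1755, 0.058]
tool_rot: [2.19, 2.247, 0.008]
force: [0.4, 0.3, -0.3]
width: 0.0316
```

Run:
```python
from h import *
s=st(); z=s['eef_pos'][2]-.0164
d=snap('wrist','w18.png'); held(d,z+.02,z+.04,z+.03,(.505,.56))
P=cloud(d)
for u in (240,250,260,270,280):
    print(u,[np.round(P[v,u],4).tolist() for v in (208,230,250,270,290)])
r=P[(abs(P[...,1]-.195)<.003)&(P[...,0]>.49)&(P[...,0]<.57)&(P[...,2]<.1)]; r=r[np.argsort(r[:,0])]; print(' '.join(f'{a*1000:.0f}:{b*1000:.0f}' for a,_,b in r[::8]))
r=P[(abs(P[...,1]-.205)<.003)&(P[...,0]>.49)&(P[...,0]<.57)&(P[...,2]<.1)]; r=r[np.argsort(r[:,0])]; print(' '.join(f'{a*1000:.0f}:{b*1000:.0f}' for a,_,b in r[::4]))
```

```text
{'time': 19.35, 'qpos': [-0.5898, 0.7129, 0.3705, 1.8583, -0.4068, 0.6388, 0.0534], 'eef_pos': [0.5342, 0.1755, 0.058], 'tool_rot': [2.1899, 2.2472, 0.0078], 'force': [0.4054, 0.3266, -0.3453], 'width': 0.0316}
held n 6561 [0.5171 0.1183 0.0616] [0.551  0.2025 0.0813] med [0.5339 0.1766 0.073 ]
((0.5333264470100403, 0.1611143946647644), (0.08916903287172318, 0.03529534488916397), 88.21730041503906)
240 [[0.5242, 0.2004, 0.0719], [0.5243, 0.1886, 0.0717], [0.5243, 0.177, 0.0707], [0.5244, 0.1656, 0.071], [0.5245, 0.1534, 0.0707]]
250 [[0.5291, 0.2004, 0.0717], [0.5293, 0.1893, 0.0731], [0.5295, 0.1783, 0.073], [0.5297, 0.1667, 0.0726], [0.5299, 0.1547, 0.0725]]
260 [[0.534, 0.2009, 0.0727], [0.5343, 0.1895, 0.0732], [0.5346, 0.1789, 0.074], [0.5349, 0.167, 0.073], [0.5352, 0.1555, 0.0735]]
270 [[0.5389, 0.2011, 0.073], [0.5392, 0.1898, 0.0737], [0.5396, 0.1794, 0.0748], [0.54, 0.1679, 0.0744], [0.5404, 0.1563, 0.0746]]
280 [[0.5437, 0.2013, 0.0734], [0.5441, 0.1903, 0.0747], [0.5445, 0.18, 0.0758], [0.545, 0.1686, 0.0754], [0.5455, 0.1574, 0.0761]]
490:25 491:25 491:24 491:25 492:26 4
[... 2104 characters left out ...]
 532:59 532:53 533:59 533:51 533:73 534:56 534:13 534:64 534:58 534:12 535:64 535:57 535:49 535:61 535:58 536:67 536:57 536:14 536:47 536:63 536:54 536:13 537:58 537:14 537:14 537:55 538:14 538:57 538:53 538:62 538:58 538:14 539:65 539:57 539:12 539:61 540:54 540:63 540:61 540:56 540:51 540:13 541:56 541:60 541:13 541:54 541:49 542:56 542:13 542:52 542:60 542:65 542:54 542:50 543:66 543:63 543:60 543:13 543:61 544:13 544:56 544:58 544:13 545:64 545:13 545:67 545:58 545:55 546:60 546:50 546:64 546:74 546:71 546:49 547:69 547:60 547:63 547:49 547:64 548:50 548:54 548:56 548:16 548:55 548:24 548:52 549:27 549:24 549:48 549:52 549:54 549:24 550:26 550:25 550:25 551:26 551:25 551:24 552:26 552:24
```

View pics/w18.png

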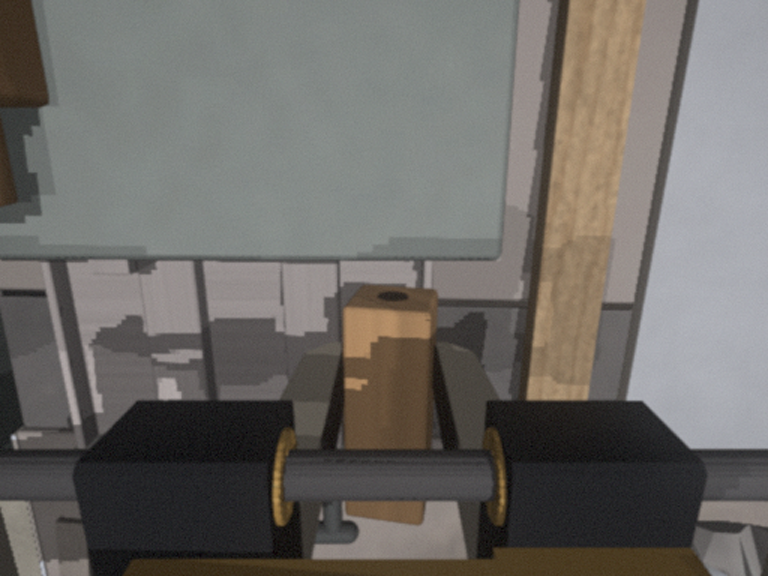

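Emit:
servo_tool:
  plan:
    - [[0,-0.1,0.1],[0,0,0],0]
    - [[0,0,0.1],[0,0,0],0]
    - [[0,0,0],[0,0,0],0]
    - [[0,0,0],[0,0,0],0]

```text
time: 19.73
eef_pos: [0.5275, 0.175, 0.0464]
tool_rot: [2.192, 2.25, -0.003]
force: [-0.2, -0.9, -0.5]
width: 0.0314
```

Run:
```python
from h import *
s=st(); z=s['eef_pos'][2]-.0144
d=snap('wrist','w19.png'); held(d,z+.02,z+.04,z+.03,(.505,.56))
plan([([0.530,0.175,0.04],Rdown(1.2))],0)
```

```text
{'time': 19.7333, 'qpos': [-0.5866, 0.7258, 0.3594, 1.8763, -0.4148, 0.6149, 0.0595], 'eef_pos': [0.5275, 0.175, 0.0464], 'tool_rot': [2.1918, 2.2505, -0.0029], 'force': [-0.2141, -0.8965, -0.4877], 'width': 0.0314}
held n 6450 [0.5111 0.1181 0.0521] [0.5442 0.2022 0.0719] med [0.5273 0.176  0.0616]
((0.5279226303100586, 0.1610410213470459), (0.034435879439115524, 0.08766844123601913), 1.368104100227356)
[[[0.0,0.05,0.17],[-0.02,0.07,0.31],0]]
```

Emit:
servo_tool:
  plan:
    - [[0,0.06,0],[0,0,0],0]
    - [[0,0,0.15],[0,0,0],0]
    - [[0,0,0.1],[0,0,0],0]
    - [[0,0,0],[0,0,0],0]

```text
time: 20.12
eef_pos: [0.5308, 0.1752, 0.0369]
tool_rot: [2.191, 2.25, -0.0]
force: [-0.5, -0.7, -0.8]
width: 0.0314
```

Emit:
servo_tool:
  plan:
    - [[0,0,0.08],[0,0,0],0]
    - [[0,0,0.06],[0,0,0],0]
    - [[0,0,0],[0,0,0],0]

```text
time: 20.37
eef_pos: [0.5309, 0.1753, 0.0356]
tool_rot: [-2.192, -2.25, -0.003]
force: [-7.1, -0.7, 24.3]
width: 0.0315
```

Emit:
servo_tool:
  plan:
    - [[0,0,-0.25],[0,0,0],0]
    - [[0,-0.08,0],[0,0,0],0]
    - [[0,0,0],[0,0,0],0]
    - [[0,0,0.2],[0,0,0],0]
    - [[0,0,0.05],[0,0,0],0]

```text
time: 20.78
eef_pos: [0.5264, 0.1751, 0.0303]
tool_rot: [-2.191, -2.251, 0.003]
force: [-0.7, -0.3, -1.8]
width: 0.0316
```

Emit:
servo_tool:
  plan:
    - [[0,0,0],[0,0,0],0]
    - [[0,0,0],[0,0,0],0]

```text
time: 20.95
eef_pos: [0.5271, 0.175, 0.031]
tool_rot: [2.192, 2.25, -0.002]
force: [0.5, -0.3, -1.2]
width: 0.0317
```

Emit:
servo_tool:
  plan:
    - [[0,0,0.03],[0,0,0],0.4]
    - [[0,0,0],[0,0,0],0.45]
    - [[0,0,0],[0,0,0],0.5]
    - [[0,0,-0.3],[0,0,0],0.5]
    - [[0,0,-0.8],[0,0,0],0.5]

```text
time: 21.37
eef_pos: [0.5245, 0.1746, 0.072]
tool_rot: [-2.19, -2.249, 0.012]
force: [-0.1, 0.3, 0.3]
width: 0.0463
```

Emit:
servo_tool:
  plan:
    - [[0,0,-0.9],[0,0,0],0.7]
    - [[0,-0.2,-0.9],[0,0,0],1]
    - [[0,-0.5,-0.7],[0,0,0],1]
    - [[0,0,0],[0,0,0],1]

```text
time: 21.7
eef_pos: [0.5001, 0.1751, 0.1803]
tool_rot: [2.189, 2.249, 0.013]
force: [0.2, -0.3, -0.5]
width: 0.0684
```

Run:
```python
from h import *
s=st()
d=snap('wrist','w20.png'); held(d,.03,.06,.044,(.505,.56))
plan([([0.44,0.05,0.2],Rdown(-40)),([0.435,-0.05,0.1],Rdown(-96))],.6)
```

```text
{'time': 21.7, 'qpos': [-0.6969, 0.5045, 0.4786, 1.8395, -0.3005, 0.86, -0.0464], 'eef_pos': [0.5001, 0.1751, 0.1803], 'tool_rot': [2.1895, 2.2487, 0.0134], 'force': [0.1963, -0.3009, -0.5232], 'width': 0.0684}
held n 2550 [0.5147 0.1188 0.0301] [0.5465 0.2024 0.0453] med [0.5305 0.1641 0.0429]
((0.5302492380142212, 0.1620762050151825), (0.030101679265499115, 0.084117591381073), 1.5671467781066895)
[[[-0.51,-0.26,-0.1],[0.05,-0.04,6.93],0.6],[[-0.55,-0.2,-0.09],[0.05,-0.05,6.92],0.6],[[-0.56,-0.14,-0.09],[0.05,-0.04,6.93],0.6],[[-0.57,-0.06,-0.1],[0.04,-0.04,6.92],0.6],[[-0.58,0.01,-0.09],[0.05,-0.05,6.93],0.6]]
[[[-0.58,0.07,-0.09],[0.05,-0.04,6.93],0.6],[[-0.25,0.19,0.31],[0.0,0.0,7.0],0.6],[[-0.22,0.22,0.31],[0.0,0.0,7.0],0.6],[[-0.2,0.24,0.32],[0.0,0.0,7.0],0.6],[[-0.16,0.27,0.31],[0.0,0.0,7.0],0.6]]
[[[-0.14,0.28,0.31],[0.0,0.0,7.0],0.6],[[-0.09,0.3,0.31],[0.0,0.0,7.0],0.6],[[-0.06,0.3,0.31],[0.0,0.0,7.0],0.6],[[-0.02,0.32,0.32],[0.0,0.0,7.0],0.6]]
```

View pics/w20.png

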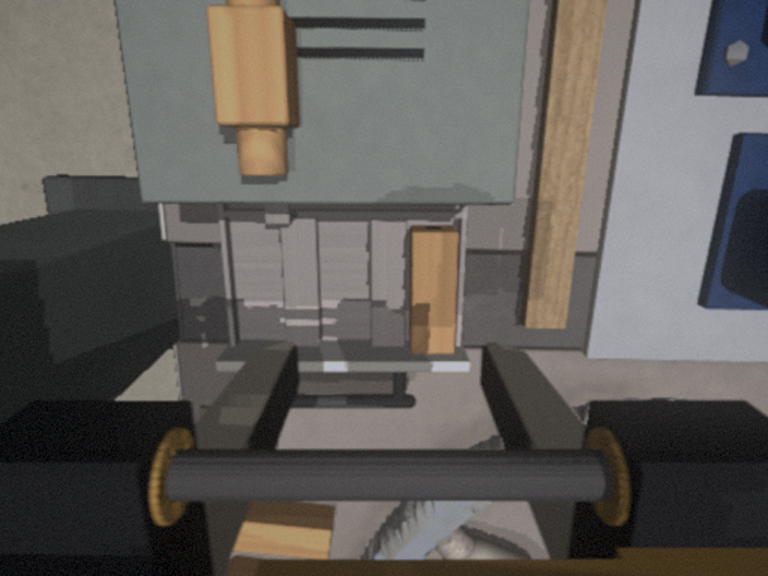

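Emit:
servo_tool:
  plan:
    - [[-0.51,-0.26,-0.1],[0.05,0,6.9],0.6]
    - [[-0.55,-0.2,-0.1],[0.05,0,6.9],0.6]
    - [[-0.56,-0.14,-0.1],[0.05,0,6.9],0.6]
    - [[-0.57,-0.06,-0.1],[0.05,0,6.9],0.6]
    - [[-0.58,0,-0.1],[0.05,0,6.9],0.6]

```text
time: 22.17
eef_pos: [0.4486, 0.0695, 0.1939]
tool_rot: [-2.763, -1.49, 0.007]
force: [0.9, -0.2, -0.5]
width: 0.0562
```

Emit:
servo_tool:
  plan:
    - [[-0.58,0.07,-0.1],[0.05,0,6.9],0.6]
    - [[-0.25,0.19,0.3],[0,0,7],0.6]
    - [[-0.22,0.22,0.3],[0,0,7],0.6]
    - [[-0.2,0.24,0.3],[0,0,7],0.6]
    - [[-0.16,0.27,0.3],[0,0,7],0.6]

```text
time: 22.58
eef_pos: [0.4364, -0.0011, 0.1495]
tool_rot: [-3.084, -0.593, 0.008]
force: [0.2, -0.8, -0.5]
width: 0.0559
```

Emit:
servo_tool:
  plan:
    - [[-0.14,0.28,0.3],[0,0,7],0.6]
    - [[-0.09,0.3,0.3],[0,0,7],0.6]
    - [[-0.06,0.3,0.3],[0,0,7],0.6]
    - [[-0.02,0.32,0.3],[0,0,7],0.6]
    - [[0,0,0],[0,0,0],0.5]

```text
time: 23.0
eef_pos: [0.4323, -0.053, 0.1005]
tool_rot: [3.134, -0.171, -0.014]
force: [-0.2, -0.2, -0.1]
width: 0.0528
```

Emit:
servo_tool:
  plan:
    - [[0,0,0],[0,0,0],0.5]

```text
time: 23.08
eef_pos: [0.4333, -0.0509, 0.1018]
tool_rot: [3.137, -0.159, -0.011]
force: [-0.3, -0.4, 0.6]
width: 0.0483
```

Run:
```python
from h import *
s=st()
d=snap('wrist','w21.png'); o=blanks(d)
print('az',np.rad2deg(np.arctan2(*Ro.from_rotvec(s['tool_rot']).as_matrix()[[1,0],1])))
```

```text
{'time': 23.0833, 'qpos': [-0.4866, 0.6158, 0.8389, 2.1602, -0.7389, 0.6892, -0.8054], 'eef_pos': [0.4333, -0.0509, 0.1018], 'tool_rot': [3.1373, -0.1594, -0.0108], 'force': [-0.3297, -0.3586, 0.5831], 'width': 0.0483}
c [ 0.4204 -0.0522] size [0.0292 0.0842] len az -6.16 z 0.0289 px [243 165  39 102]
c [ 0.4142 -0.1146] size [0.0307 0.083 ] len az -8.29 z 0.0288 px [322 166  47 101]
az -95.81577908063528
```

View pics/w21.png

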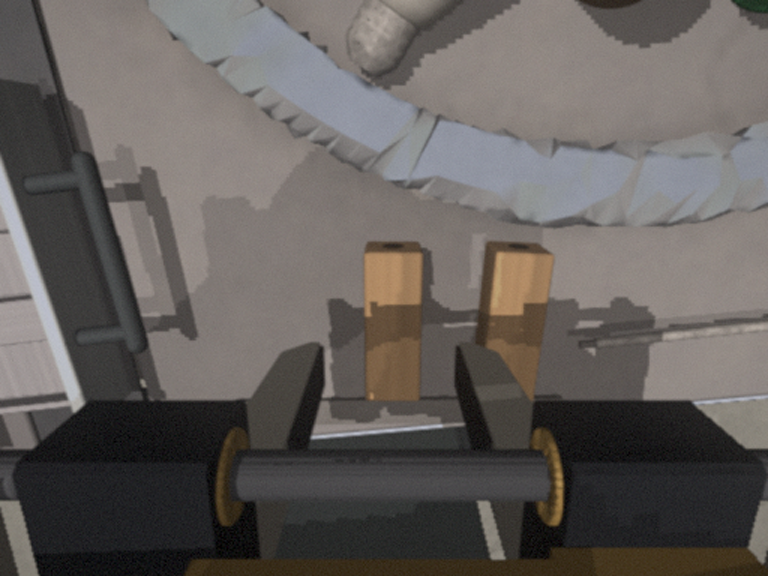

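Run:
```python
from h import *
plan([([0.431,-0.0533,0.0145],Rdown(-96.2))],0.45)
```

```text
[[[-0.02,0.03,0.73],[-0.01,0.1,0.16],0.45],[[-0.01,0.03,0.73],[0.0,0.11,0.15],0.45],[[-0.02,0.02,0.74],[-0.01,0.1,0.16],0.45]]
```

Emit:
servo_tool:
  plan:
    - [[-0.02,0.03,0.7],[0,0.1,0.15],0.45]
    - [[-0.02,0.03,0.7],[0,0.1,0.15],0.45]
    - [[0,0.02,0.5],[0,0.1,0.15],0.45]
    - [[0,0,0.25],[0,0,0],0.45]
    - [[0,0,0],[0,0,0],0.45]

```text
time: 23.55
eef_pos: [0.4314, -0.0521, 0.0156]
tool_rot: [-3.135, 0.168, 0.002]
force: [0.9, -0.4, -0.4]
width: 0.0419
```

Emit:
servo_tool:
  plan:
    - [[0,0,0],[0,0,0],0.45]
    - [[0,0,0],[0,0,0],0.45]

```text
time: 23.72
eef_pos: [0.4329, -0.053, 0.0177]
tool_rot: [-3.136, 0.17, -0.005]
force: [-0.7, -0.1, -0.2]
width: 0.0417
```

Emit:
servo_tool:
  plan:
    - [[0,0,0.08],[0,0,0],0.4]
    - [[0,0,0],[0,0,0],0]
    - [[0,0,0],[0,0,0],0]
    - [[0,0,0],[0,0,0],0]
    - [[0,0,0],[0,0,0],0]
  grip_force: 40

```text
time: 24.13
eef_pos: [0.4324, -0.0532, 0.0141]
tool_rot: [-3.136, 0.173, -0.004]
force: [0.5, 0.7, 4.2]
width: 0.0295
```

Run:
```python
from h import *
st()
plan([([0.433,-0.03,0.12],Rdown(-85)),([0.471,0.172,0.12],Rdown(1.2))],0)
```

```text
{'time': 24.1333, 'qpos': [-0.3143, 0.7397, 0.5917, 2.2284, -1.0035, 0.4638, -0.5836], 'eef_pos': [0.4324, -0.0532, 0.0141], 'tool_rot': [-3.1356, 0.173, -0.0037], 'force': [0.4695, 0.7476, 4.2102], 'width': 0.0295}
[[[-0.01,-0.19,-0.88],[-0.02,-0.05,-3.77],0],[[-0.01,-0.2,-0.89],[-0.02,-0.04,-3.77],0],[[0.01,-0.19,-0.88],[-0.02,-0.05,-3.78],0],[[0.11,-0.38,0.0],[0.0,0.0,-6.63],0],[[0.15,-0.37,0.0],[0.0,0.0,-6.63],0]]
[[[0.19,-0.34,0.0],[0.0,0.0,-6.63],0],[[0.23,-0.32,0.0],[0.0,0.0,-6.63],0],[[0.27,-0.3,0.0],[0.0,0.0,-6.63],0],[[0.29,-0.26,0.0],[0.0,0.0,-6.63],0],[[0.33,-0.22,0.0],[0.0,0.0,-6.63],0]]
[[[0.35,-0.19,0.0],[0.0,0.0,-6.63],0],[[0.37,-0.14,0.0],[0.0,0.0,-6.63],0],[[0.38,-0.1,0.0],[0.0,0.0,-6.63],0],[[0.39,-0.06,0.0],[0.0,0.0,-6.63],0],[[0.4,-0.01,0.0],[0.0,0.0,-6.64],0]]
[[[0.39,0.04,0.0],[0.0,0.0,-6.63],0]]
```

Emit:
servo_tool:
  plan:
    - [[0,0,-0.4],[0,0,-1],0]
    - [[0,-0.2,-0.9],[0,0,-3.8],0]
    - [[0,-0.2,-0.9],[0,0,-6.6],0]
    - [[0.1,-0.38,-0.4],[0,0,-6.6],0]
    - [[0.15,-0.37,0],[0,0,-6.6],0]

```text
time: 24.55
eef_pos: [0.4403, -0.0068, 0.1208]
tool_rot: [3.099, 0.505, 0.013]
force: [0.1, 0.2, -1.1]
width: 0.0296
```

Emit:
servo_tool:
  plan:
    - [[0.19,-0.34,0],[0,0,-6.6],0]
    - [[0.23,-0.32,0],[0,0,-6.6],0]
    - [[0.27,-0.3,0],[0,0,-6.6],0]
    - [[0.29,-0.26,0],[0,0,-6.6],0]
    - [[0.33,-0.22,0],[0,0,-6.6],0]

```text
time: 24.97
eef_pos: [0.4527, 0.0719, 0.1176]
tool_rot: [2.829, 1.367, 0.001]
force: [0.5, -0.6, -0.9]
width: 0.0293
```

Emit:
servo_tool:
  plan:
    - [[0.35,-0.19,0],[0,0,-6.6],0]
    - [[0.37,-0.14,0],[0,0,-6.6],0]
    - [[0.38,-0.1,0],[0,0,-6.6],0]
    - [[0.39,-0.06,0],[0,0,-6.6],0]
    - [[0.4,0,0],[0,0,-6.6],0]

```text
time: 25.38
eef_pos: [0.4678, 0.1495, 0.1176]
tool_rot: [2.324, 2.113, 0.001]
force: [0.6, -0.5, -0.6]
width: 0.0296
```

Emit:
servo_tool:
  plan:
    - [[0,0,0],[0,0,0],0]
    - [[0,0,0],[0,0,0],0]

```text
time: 25.55
eef_pos: [0.4678, 0.149, 0.1175]
tool_rot: [2.331, 2.106, 0.001]
force: [0.9, -0.8, -0.8]
width: 0.0296
```

Run:
```python
from h import *
s=st(); z=s['eef_pos'][2]-.0141
d=snap('wrist','w22.png'); held(d,z+.022,z+.038,z+.03,(.43,.52))
print('az',np.rad2deg(np.arctan2(*Ro.from_rotvec(s['tool_rot']).as_matrix()[[1,0],1])))
plan([([0.471,0.172,0.055],Rdown(1.2))],0)
```

```text
{'time': 25.55, 'qpos': [-0.6522, 0.5455, 0.442, 2.0034, -0.3662, 0.6687, -0.0773], 'eef_pos': [0.4678, 0.149, 0.1175], 'tool_rot': [2.3312, 2.1055, 0.0011], 'force': [0.901, -0.8179, -0.791], 'width': 0.0296}
held n 6372 [0.4335 0.0915 0.1254] [0.4848 0.24   0.1409] med [0.4674 0.1503 0.1323]
((0.46373769640922546, 0.16716626286506653), (0.043069303035736084, 0.1495846062898636), 5.444561958312988)
az -5.823918565490485
[[[0.3,0.01,0.78],[0.02,0.01,-3.56],0],[[0.31,0.03,0.78],[0.02,0.02,-3.57],0]]
```

View pics/w22.png

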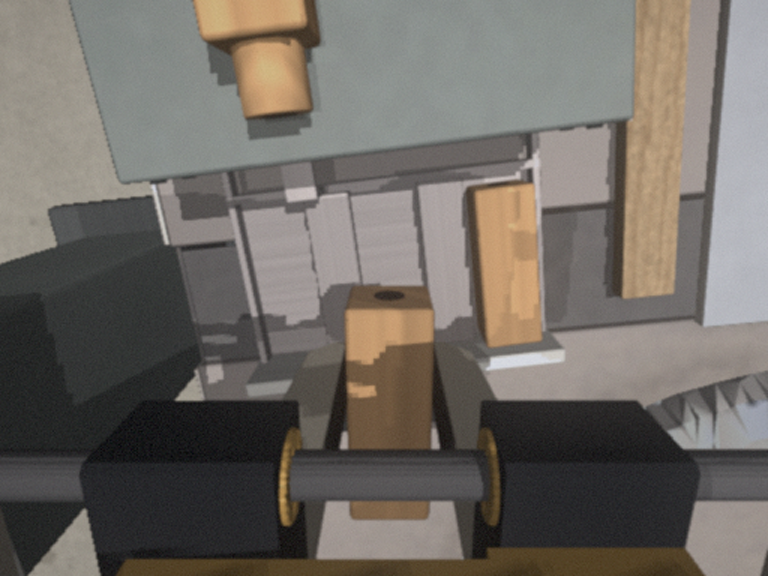

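Emit:
servo_tool:
  plan:
    - [[0.28,0,0.5],[0,0,-3.5],0]
    - [[0.28,0.03,0.5],[0,0,-3.5],0]
    - [[0,0,0.4],[0,0,0],0]
    - [[0,0,0],[0,0,0],0]
    - [[0,0,0],[0,0,0],0]

```text
time: 26.02
eef_pos: [0.4701, 0.1717, 0.0611]
tool_rot: [-2.198, -2.242, 0.0]
force: [-1.0, 4.2, -3.7]
width: 0.0297
```

Run:
```python
from h import *
s=st(); z=s['eef_pos'][2]-.0141
d=snap('wrist','w23.png'); held(d,z+.022,z+.038,z+.03,(.43,.52),(.08,.22))
print('az',np.rad2deg(np.arctan2(*Ro.from_rotvec(s['tool_rot']).as_matrix()[[1,0],1])))
P=cloud(d)
print([np.round(P[v,u],4).tolist() for v in (210,280) for u in (236,283)])
```

```text
{'time': 26.0167, 'qpos': [-0.6201, 0.6413, 0.3431, 2.021, -0.4019, 0.5446, 0.0272], 'eef_pos': [0.4701, 0.1717, 0.0611], 'tool_rot': [-2.1983, -2.2421, 0.0001], 'force': [-0.9998, 4.1854, -3.7201], 'width': 0.0297}
held n 6200 [0.4543 0.1144 0.0691] [0.4859 0.199  0.0846] med [0.4703 0.1723 0.0759]
((0.4704354703426361, 0.1589704304933548), (0.032227568328380585, 0.08416203409433365), 1.165228009223938)
az 1.128492386867616
[[0.4584, 0.1959, 0.0763], [0.4815, 0.1963, 0.0759], [0.4584, 0.1571, 0.0763], [0.483, 0.1578, 0.0766]]
```

Emit:
servo_tool:
  plan:
    - [[0.04,0.03,0],[0,0,0],0]
    - [[0,0,0.25],[0,0,0],0]
    - [[0,0,0.2],[0,0,0],0]
    - [[0,0,0],[0,0,0],0]
    - [[0,0,0],[0,0,0],0]

```text
time: 26.48
eef_pos: [0.472, 0.172, 0.0433]
tool_rot: [2.197, 2.244, -0.0]
force: [-0.2, 0.3, -2.5]
width: 0.0297
```

Emit:
servo_tool:
  plan:
    - [[0,0,0.15],[0,0,0],0]
    - [[0,0,0.1],[0,0,0],0]
    - [[0,0,0],[0,0,0],0]
    - [[0,0,0],[0,0,0],0]

```text
time: 26.82
eef_pos: [0.472, 0.1725, 0.0334]
tool_rot: [2.197, 2.245, 0.0]
force: [1.0, -0.2, -0.5]
width: 0.0295
```

In the pocket without contact; final 4 mm and release.

Emit:
servo_tool:
  plan:
    - [[0,0,0.1],[0,0,0],0]
    - [[0,0,0],[0,0,0],0]
    - [[0,0,0],[0,0,0],0.4]
    - [[0,0,0],[0,0,0],0.45]
    - [[0,0,0],[0,0,0],0.47]

```text
time: 27.23
eef_pos: [0.4725, 0.173, 0.03]
tool_rot: [2.196, 2.245, 0.003]
force: [-0.4, -0.9, 0.5]
width: 0.0424
```

Emit:
servo_tool:
  plan:
    - [[0,0,-0.3],[0,0,0],0.47]
    - [[0,0,-0.7],[0,0,0],0.47]
    - [[0,0,-0.9],[0,0,0],0.5]
    - [[0,0,-0.9],[0,0,0],0.6]
    - [[0,0,-0.9],[0,0,0],0.6]

```text
time: 27.65
eef_pos: [0.4716, 0.1727, 0.1794]
tool_rot: [2.197, 2.245, 0.001]
force: [0.2, 0.3, 0.2]
width: 0.0538
```

Run:
```python
from h import *
s=st()
d=snap('wrist','w24.png'); held(d,.03,.06,.044,(.44,.50),(.08,.22)); held(d,.03,.06,.044,(.505,.56),(.08,.22))
plan([([0.44,0.03,0.2],Rdown(-40)),([0.43,-0.115,0.11],Rdown(-98.3))],.6)
```

```text
{'time': 27.65, 'qpos': [-0.7182, 0.4677, 0.4706, 1.9062, -0.2801, 0.8312, -0.0788], 'eef_pos': [0.4716, 0.1727, 0.1794], 'tool_rot': [2.1967, 2.2451, 0.0013], 'force': [0.2372, 0.3251, 0.1584], 'width': 0.0538}
held n 2593 [0.4571 0.1141 0.0309] [0.4881 0.2    0.0453] med [0.4728 0.161  0.0428]
((0.47280949354171753, 0.15854372084140778), (0.029645469039678574, 0.0859198346734047), 1.3590649366378784)
held n 2561 [0.5146 0.115  0.03  ] [0.5467 0.2026 0.0453] med [0.5297 0.1651 0.0428]
((0.529612123966217, 0.16127511858940125), (0.031109288334846497, 0.08652971684932709), 1.8134938478469849)
[[[-0.59,-0.16,-0.06],[0.11,-0.1,6.87],0.6],[[-0.62,-0.09,-0.07],[0.1,-0.1,6.87],0.6],[[-0.61,-0.02,-0.06],[0.11,-0.1,6.87],0.6],[[-0.62,0.06,-0.06],[0.11,-0.1,6.87],0.6],[[-0.6,0.12,-0.06],[0.11,-0.09,6.87],0.6]]
[[[-0.58,0.21,-0.05],[0.1,-0.1,6.87],0.6],[[-0.33,0.24,0.25],[0.0,0.0,6.48],0.6],[[-0.3,0.27,0.25],[0.0,0.0,6.48],0.6],[[-0.26,0.3,0.25],[0.0,0.0,6.47],0.6],[[-0.23,0.34,0.25],[0.0,0.0,6.48],0.6]]
[[[-0.19,0.35,0.25],[0.0,0.0,6.48],0.6],[[-0.15,0.38,0.25],[0.0,0.0,6.48],0.6],[[-0.11,0.39,0.25],[0.0,0.0,6.47],0.6],[[-0.06,0.4,0.25],[0.0,0.0,6.48],0.6],[[-0.01,0.4,0.25],[0.0,-0.01,6.48],0.6]]
```

View pics/w24.png

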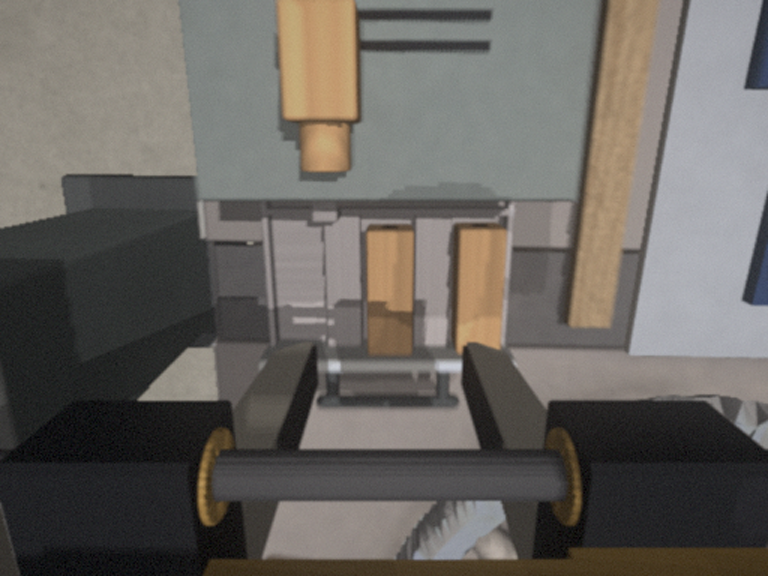

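Two blanks lie in the far and middle pockets (px 390,290 and 480,285), tops about 43 mm. The near pocket is free. Now the third blank.

Emit:
servo_tool:
  plan:
    - [[-0.59,-0.16,-0.06],[0.1,-0.1,6.9],0.6]
    - [[-0.62,-0.09,-0.06],[0.1,-0.1,6.9],0.6]
    - [[-0.61,0,-0.06],[0.1,-0.1,6.9],0.6]
    - [[-0.62,0.06,-0.06],[0.1,-0.1,6.9],0.6]
    - [[-0.6,0.12,-0.06],[0.1,-0.1,6.9],0.6]

```text
time: 28.12
eef_pos: [0.4421, 0.0522, 0.1904]
tool_rot: [2.768, 1.485, -0.016]
force: [-0.1, -0.5, 1.0]
width: 0.0561
```

Emit:
servo_tool:
  plan:
    - [[-0.58,0.21,-0.05],[0.1,-0.1,6.9],0.6]
    - [[-0.33,0.24,0.25],[0,0,6.5],0.6]
    - [[-0.3,0.27,0.25],[0,0,6.5],0.6]
    - [[-0.26,0.3,0.25],[0,0,6.5],0.6]
    - [[-0.23,0.34,0.25],[0,0,6.5],0.6]

```text
time: 28.53
eef_pos: [0.4317, -0.0362, 0.1525]
tool_rot: [3.072, 0.641, -0.018]
force: [0.7, 0.3, -0.3]
width: 0.0556
```

Emit:
servo_tool:
  plan:
    - [[-0.19,0.35,0.25],[0,0,6.5],0.6]
    - [[-0.15,0.38,0.25],[0,0,6.5],0.6]
    - [[-0.11,0.39,0.25],[0,0,6.5],0.6]
    - [[-0.06,0.4,0.25],[0,0,6.5],0.6]
    - [[0,0.4,0.25],[0,0,6.5],0.5]

```text
time: 28.95
eef_pos: [0.4254, -0.117, 0.1028]
tool_rot: [3.125, -0.245, -0.017]
force: [1.0, 0.6, -0.4]
width: 0.0527
```

Emit:
servo_tool:
  plan:
    - [[0,0,0],[0,0,0],0.5]
    - [[0,0,0],[0,0,0],0.5]

```text
time: 29.12
eef_pos: [0.4251, -0.1168, 0.103]
tool_rot: [3.126, -0.236, -0.019]
force: [0.5, -0.2, -0.6]
width: 0.0469
```

Run:
```python
from h import *
s=st()
d=snap('wrist','w25.png'); o=blanks(d)
print('az',np.rad2deg(np.arctan2(*Ro.from_rotvec(s['tool_rot']).as_matrix()[[1,0],1])))
```

```text
{'time': 29.1167, 'qpos': [-0.3403, 0.6211, 0.841, 2.1441, -0.7206, 0.6985, -0.7274], 'eef_pos': [0.4251, -0.1168, 0.103], 'tool_rot': [3.1259, -0.2359, -0.0194], 'force': [0.4522, -0.2293, -0.6053], 'width': 0.0469}
c [ 0.4133 -0.1162] size [0.0291 0.0845] len az -8.52 z 0.0289 px [240 163  39 102]
c [ 0.3995 -0.2968] size [0.0292 0.0242] len az 88.16 z 0.0257 px [473 183  39  33]
az -98.62980242450071
```

View pics/w25.png

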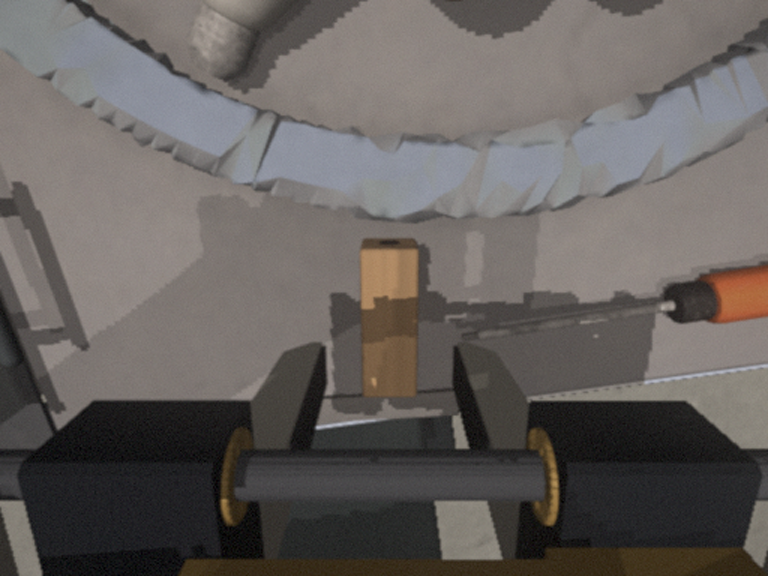

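Run:
```python
from h import *
plan([([0.4245,-0.1177,0.0145],Rdown(-98.5))],0.43)
```

```text
[[[0.0,0.01,0.74],[0.13,0.21,-0.01],0.43],[[0.0,0.01,0.74],[0.13,0.22,-0.01],0.43],[[0.0,0.02,0.74],[0.13,0.21,0.0],0.43]]
```

Emit:
servo_tool:
  plan:
    - [[0,0,0.7],[0.1,0.2,0],0.43]
    - [[0,0,0.7],[0.1,0.2,0],0.43]
    - [[0,0,0.5],[0.1,0.2,0],0.43]
    - [[0,0,0.25],[0,0,0],0.43]
    - [[0,0,0],[0,0,0],0.43]

```text
time: 29.58
eef_pos: [0.4244, -0.1149, 0.0162]
tool_rot: [-3.133, 0.232, 0.004]
force: [0.4, 0.2, -0.5]
width: 0.0402
```

Emit:
servo_tool:
  plan:
    - [[0,0,0],[0,0,0],0.43]
    - [[0,0,0],[0,0,0],0.43]

```text
time: 29.75
eef_pos: [0.4258, -0.1163, 0.0182]
tool_rot: [3.131, -0.233, 0.002]
force: [0.7, 0.2, 0.2]
width: 0.0397
```

Emit:
servo_tool:
  plan:
    - [[0,0.03,0.1],[0,0,0],0.4]
    - [[0,0,0],[0,0,0],0]
    - [[0,0,0],[0,0,0],0]
    - [[0,0,0],[0,0,0],0]
    - [[0,0,0],[0,0,0],0]

```text
time: 30.17
eef_pos: [0.4251, -0.1179, 0.0137]
tool_rot: [3.131, -0.236, 0.001]
force: [-0.7, 1.4, 2.5]
width: 0.0294
```

Run:
```python
from h import *
st()
plan([([0.43,-0.08,0.12],Rdown(-85)),([0.425,0.03,0.12],Rdown(-45)),([0.411,0.172,0.12],Rdown(1.2))],0)
```

```text
{'time': 30.1667, 'qpos': [-0.1664, 0.7439, 0.5906, 2.2128, -0.9801, 0.4691, -0.5038], 'eef_pos': [0.4251, -0.1179, 0.0137], 'tool_rot': [3.1308, -0.2362, 0.0008], 'force': [-0.6756, 1.4439, 2.4631], 'width': 0.0294}
[[[-0.01,-0.32,-0.89],[0.04,-0.01,-4.54],0],[[0.02,-0.31,-0.88],[0.03,-0.01,-4.55],0],[[0.05,-0.32,-0.89],[0.04,-0.01,-4.54],0],[[0.02,-0.46,0.0],[0.0,0.0,-6.67],0],[[0.07,-0.45,0.0],[0.0,0.0,-6.66],0]]
[[[0.12,-0.44,0.0],[0.0,0.0,-6.67],0],[[0.18,-0.43,0.0],[0.0,0.0,-6.67],0],[[0.22,-0.4,0.0],[0.0,0.0,-6.66],0],[[0.27,-0.37,0.0],[0.0,0.0,-6.67],0],[[0.32,-0.39,0.0],[0.0,0.0,-6.6],0]]
[[[0.37,-0.36,0.0],[0.0,0.0,-6.6],0],[[0.4,-0.31,0.0],[0.0,0.0,-6.6],0],[[0.44,-0.26,0.0],[0.0,0.0,-6.6],0],[[0.46,-0.21,0.0],[0.0,0.0,-6.6],0],[[0.49,-0.15,0.0],[0.0,0.0,-6.6],0]]
[[[0.5,-0.1,0.0],[0.0,0.0,-6.6],0]]
```

Emit:
servo_tool:
  plan:
    - [[0,0,-0.4],[0,0,-1],0]
    - [[0,-0.3,-0.9],[0,0,-5],0]
    - [[0,-0.3,-0.9],[0,0,-6.6],0]
    - [[0,-0.46,-0.4],[0,0,-6.6],0]
    - [[0.07,-0.45,0],[0,0,-6.6],0]

```text
time: 30.58
eef_pos: [0.4271, -0.0577, 0.1202]
tool_rot: [3.101, 0.475, 0.009]
force: [-0.0, 0.6, -0.9]
width: 0.0298
```

Emit:
servo_tool:
  plan:
    - [[0.12,-0.44,0],[0,0,-6.6],0]
    - [[0.18,-0.43,0],[0,0,-6.6],0]
    - [[0.22,-0.4,0],[0,0,-6.6],0]
    - [[0.27,-0.37,0],[0,0,-6.6],0]
    - [[0.32,-0.39,0],[0,0,-6.6],0]

```text
time: 31.0
eef_pos: [0.4217, 0.0369, 0.1171]
tool_rot: [2.84, 1.338, -0.002]
force: [0.8, 0.3, -0.2]
width: 0.0296
```

Run:
```python
from h import *
st()
plan([([0.411,0.172,0.12],Rdown(1.2))],0)
```

```text
{'time': 31.0, 'qpos': [-0.5585, 0.4933, 0.5959, 2.1788, -0.4852, 0.6002, -0.2999], 'eef_pos': [0.4217, 0.0369, 0.1171], 'tool_rot': [2.8401, 1.338, -0.0019], 'force': [0.8436, 0.2717, -0.2232], 'width': 0.0296}
[[[0.41,-0.39,-0.01],[0.01,0.02,-6.79],0],[[0.45,-0.35,-0.02],[0.0,0.03,-6.79],0],[[0.48,-0.28,-0.01],[0.01,0.02,-6.79],0],[[0.52,-0.23,-0.01],[0.0,0.02,-6.8],0],[[0.54,-0.16,-0.02],[0.01,0.03,-6.79],0]]
[[[0.56,-0.1,-0.01],[0.01,0.02,-6.79],0]]
```

Emit:
servo_tool:
  plan:
    - [[0.41,-0.39,0],[0,0,-6.8],0]
    - [[0.45,-0.35,0],[0,0,-6.8],0]
    - [[0.48,-0.28,0],[0,0,-6.8],0]
    - [[0.52,-0.23,0],[0,0,-6.8],0]
    - [[0.54,-0.16,0],[0,0,-6.8],0]

```text
time: 31.42
eef_pos: [0.4131, 0.1498, 0.1167]
tool_rot: [2.325, 2.111, -0.004]
force: [0.3, -0.0, -1.2]
width: 0.0295
```

Emit:
servo_tool:
  plan:
    - [[0.56,-0.1,0],[0,0,-6.8],0]
    - [[0,0,0],[0,0,0],0]
    - [[0,0,0],[0,0,0],0]

```text
time: 31.67
eef_pos: [0.4115, 0.1725, 0.1165]
tool_rot: [2.2, 2.241, -0.003]
force: [0.2, 0.0, -0.2]
width: 0.03
```

Run:
```python
from h import *
s=st(); z=s['eef_pos'][2]-.0137
d=snap('wrist','w26.png'); held(d,z+.022,z+.038,z+.03,(.37,.45),(.08,.22))
print('az',np.rad2deg(np.arctan2(*Ro.from_rotvec(s['tool_rot']).as_matrix()[[1,0],1])))
plan([([0.411,0.172,0.06],Rdown(1.2))],0)
```

```text
{'time': 31.6667, 'qpos': [-0.7316, 0.4887, 0.4049, 2.1173, -0.3321, 0.5973, -0.0733], 'eef_pos': [0.4115, 0.1725, 0.1165], 'tool_rot': [2.2003, 2.2413, -0.0035], 'force': [0.2365, 0.0291, -0.1581], 'width': 0.03}
held n 6298 [0.3961 0.1162 0.1248] [0.4416 0.2    0.1406] med [0.4118 0.1735 0.1317]
((0.4198879301548004, 0.16017039120197296), (0.047360923141241074, 0.08411337435245514), 1.0916192531585693)
az 1.0565132105979989
[[[0.01,-0.01,0.71],[-0.03,0.08,-0.15],0],[[0.01,-0.01,0.7],[-0.03,0.08,-0.15],0]]
```

View pics/w26.png

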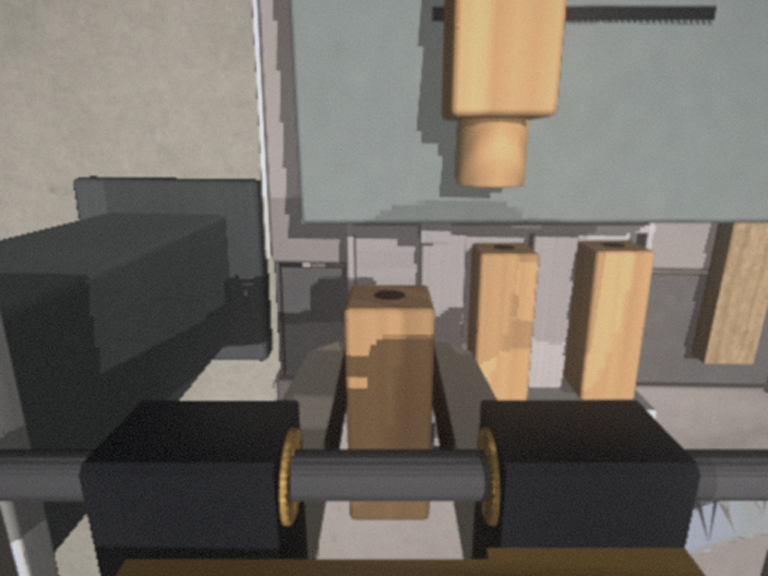

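Emit:
servo_tool:
  plan:
    - [[0,0,0.7],[0,0,-0.15],0]
    - [[0,0,0.5],[0,0,0],0]
    - [[0,0,0.3],[0,0,0],0]
    - [[0,0,0],[0,0,0],0]
    - [[0,0,0],[0,0,0],0]

```text
time: 32.13
eef_pos: [0.412, 0.1699, 0.0564]
tool_rot: [2.202, 2.238, -0.006]
force: [-0.5, -0.3, -0.1]
width: 0.0298
```

Run:
```python
from h import *
s=st(); z=s['eef_pos'][2]-.0137
d=snap('wrist','w27.png'); held(d,z+.022,z+.038,z+.03,(.37,.435),(.08,.22))
P=cloud(d); print([np.round(P[v,u],4).tolist() for v in (210,280) for u in (236,283)])
plan([([0.411,0.1715,0.044],Rdown(1.2))],0)
```

```text
{'time': 32.1333, 'qpos': [-0.6567, 0.5959, 0.3136, 2.168, -0.4147, 0.4364, 0.0019], 'eef_pos': [0.412, 0.1699, 0.0564], 'tool_rot': [2.2021, 2.2384, -0.0056], 'force': [-0.463, -0.3042, -0.0706], 'width': 0.0298}
held n 6834 [0.3966 0.1156 0.0648] [0.4276 0.1987 0.0807] med [0.4122 0.1697 0.0725]
((0.4123440384864807, 0.1552370935678482), (0.03228708729147911, 0.09065384417772293), 0.9766188263893127)
[[0.4002, 0.1934, 0.069], [0.4236, 0.1938, 0.0691], [0.4004, 0.1565, 0.0733], [0.4246, 0.1574, 0.074]]
[[[0.04,-0.03,0.32],[-0.05,0.2,-0.25],0]]
```

Emit:
servo_tool:
  plan:
    - [[0,0,-0.4],[0,0,-0.2],0]
    - [[0.1,0,-0.3],[0,0.2,0],0]
    - [[0,0,0],[0,0,0],0]
    - [[0,0,0],[0,0,0],0]

```text
time: 32.52
eef_pos: [0.4124, 0.1751, 0.0854]
tool_rot: [-2.197, -2.246, -0.003]
force: [-0.7, 0.9, -0.4]
width: 0.0295
```

```bash
cat >> h.py <<'E'
def topface(d,uc=(243,277),vr=(150,345),zmin=.03,xc=None):
    # print end rows along column centre with z
    P=cloud(d); u=260
    zc=P[:,u-3:u+4,:]
    last=None
    for v in range(vr[0],vr[1],8): print(v,np.round(np.median(zc[v],0),4).tolist())
E
python3 - <<'E'
from h import *
s=st()
d=snap('wrist','w28.png'); topface(d)
E
```

```text
{'time': 32.5167, 'qpos': [-0.6978, 0.5435, 0.3585, 2.1439, -0.3815, 0.5121, -0.0295], 'eef_pos': [0.4124, 0.1751, 0.0854], 'tool_rot': [-2.1968, -2.2456, -0.0035], 'force': [-0.7306, 0.9375, -0.4455], 'width': 0.0295}
150 [0.4116, 0.2301, 0.107]
158 [0.4117, 0.2265, 0.1071]
166 [0.4126, 0.2057, 0.0253]
174 [0.4128, 0.197, 0.0128]
182 [0.4129, 0.1909, 0.0133]
190 [0.4131, 0.1846, 0.0131]
198 [0.4124, 0.2029, 0.0915]
206 [0.4124, 0.2007, 0.0977]
214 [0.4125, 0.1967, 0.0983]
222 [0.4125, 0.1928, 0.0992]
230 [0.4126, 0.1886, 0.0995]
238 [0.4122, 0.1844, 0.1]
246 [0.4128, 0.1805, 0.1009]
254 [0.4129, 0.1759, 0.1007]
262 [0.413, 0.172, 0.1018]
270 [0.4131, 0.1676, 0.1022]
278 [0.4132, 0.1633, 0.1028]
286 [0.4133, 0.159, 0.1034]
294 [0.4134, 0.1547, 0.104]
302 [0.4119, 0.2051, 0.1824]
310 [0.4119, 0.2044, 0.1846]
318 [0.412, 0.2029, 0.1856]
326 [0.4118, 0.2014, 0.1865]
334 [0.4139, 0.1327, 0.1073]
342 [0.414, 0.128, 0.1078]
```

View pics/w28.png

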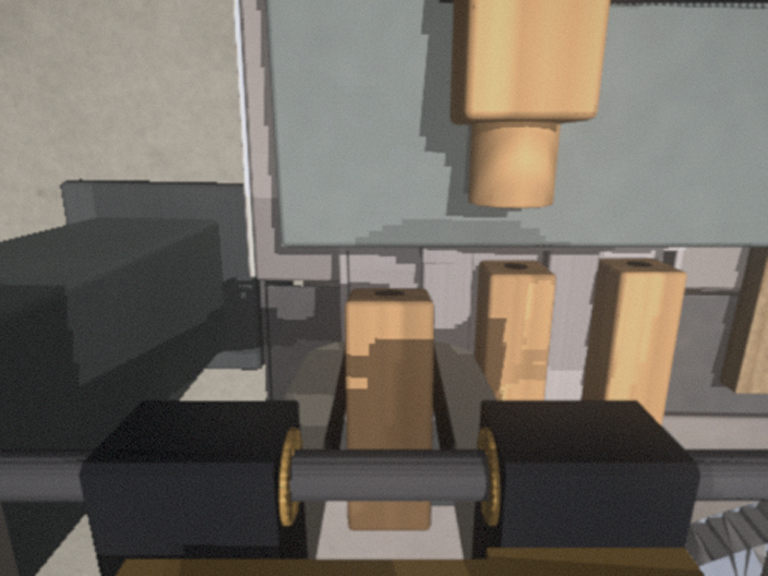

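Emit:
servo_tool:
  plan:
    - [[0.08,-0.04,0],[0,0,0],0]
    - [[0,0,0.3],[0,0,0],0]
    - [[0,0,0.3],[0,0,0],0]
    - [[0,0,0],[0,0,0],0]
    - [[0,0,0],[0,0,0],0]

```text
time: 32.98
eef_pos: [0.4094, 0.1784, 0.06]
tool_rot: [-2.195, -2.245, 0.003]
force: [0.2, 0.7, -0.8]
width: 0.03
```

Run:
```python
from h import *
s=st()
d=snap('wrist','w29.png'); P=cloud(d)
for v in range(200,300,16): print(v,np.round(np.median(P[v,257:264],0),4).tolist())
held(d,.06,.1,.08,(.37,.435),(.08,.22))
```

```text
{'time': 32.9833, 'qpos': [-0.676, 0.5898, 0.3172, 2.1631, -0.4149, 0.4484, -0.0088], 'eef_pos': [0.4094, 0.1784, 0.06], 'tool_rot': [-2.1946, -2.2448, 0.003], 'force': [0.2454, 0.6657, -0.7631], 'width': 0.03}
200 [0.4093, 0.2066, 0.0707]
216 [0.4095, 0.1991, 0.0734]
232 [0.4097, 0.1909, 0.0742]
248 [0.4099, 0.1826, 0.0754]
264 [0.4101, 0.1744, 0.0768]
280 [0.4103, 0.1656, 0.0775]
296 [0.4105, 0.1569, 0.0788]
held n 7076 [0.3936 0.1236 0.0601] [0.4254 0.2071 0.0997] med [0.4096 0.1789 0.076 ]
((0.40958473086357117, 0.1670474112033844), (0.08956091850996017, 0.03598993644118309), 89.81334686279297)
```

Emit:
servo_tool:
  plan:
    - [[-0.02,0.03,0.2],[0,0,0],0]
    - [[0,0,0.2],[0,0,0],0]
    - [[0,0,0.1],[0,0,0],0]
    - [[0,0,0],[0,0,0],0]
    - [[0,0,0],[0,0,0],0]

```text
time: 33.45
eef_pos: [0.4111, 0.1779, 0.0403]
tool_rot: [-2.195, -2.245, 0.001]
force: [-0.7, -0.4, -0.1]
width: 0.0296
```

Emit:
servo_tool:
  plan:
    - [[0,0,0.1],[0,0,0],0]
    - [[0,0,0.1],[0,0,0],0]
    - [[0,0,0],[0,0,0],0]
    - [[0,0,0],[0,0,0],0]

```text
time: 33.78
eef_pos: [0.4112, 0.178, 0.0325]
tool_rot: [-2.195, -2.246, -0.0]
force: [0.2, 0.4, -1.5]
width: 0.0296
```

Emit:
servo_tool:
  plan:
    - [[0,0,0.05],[0,0,0],0]
    - [[0,0,0],[0,0,0],0]
    - [[0,0,0],[0,0,0],0.4]
    - [[0,0,0],[0,0,0],0.45]
    - [[0,0,0],[0,0,0],0.47]

```text
time: 34.2
eef_pos: [0.4115, 0.1781, 0.0308]
tool_rot: [-2.195, -2.246, -0.001]
force: [-0.3, 0.5, 0.7]
width: 0.0423
```

Emit:
servo_tool:
  plan:
    - [[0,0,-0.3],[0,0,0],0.47]
    - [[0,0,-0.7],[0,0,0],0.47]
    - [[0,0,-0.9],[0,0,0],0.5]
    - [[0,0.4,-0.9],[0,0,0],0.6]
    - [[0,0.5,-0.9],[0,0,0],0.6]

```text
time: 34.62
eef_pos: [0.4457, 0.1785, 0.1803]
tool_rot: [-2.193, -2.246, 0.003]
force: [1.0, 0.9, -0.8]
width: 0.0539
```

Run:
```python
from h import *
s=st()
d=snap('wrist','w30.png')
for r in ((.38,.435),(.44,.50),(.505,.56)): held(d,.03,.06,.044,r,(.08,.22))
```

```text
{'time': 34.6167, 'qpos': [-0.7596, 0.4366, 0.4754, 1.9587, -0.2727, 0.8114, -0.1086], 'eef_pos': [0.4457, 0.1785, 0.1803], 'tool_rot': [-2.1927, -2.2457, 0.0027], 'force': [1.0494, 0.8589, -0.8401], 'width': 0.0539}
held n 2480 [0.3983 0.113  0.0301] [0.428  0.2038 0.0453] med [0.4134 0.1649 0.0428]
((0.41325992345809937, 0.16237784922122955), (0.029297668486833572, 0.08628356456756592), 1.3754085302352905)
held n 2397 [0.4584 0.1141 0.03  ] [0.4929 0.2001 0.0457] med [0.4737 0.1611 0.0429]
((0.47458699345588684, 0.1587861329317093), (0.03028460405766964, 0.08727070689201355), 2.071134090423584)
held n 2499 [0.5148 0.1152 0.03  ] [0.5539 0.2026 0.0454] med [0.531  0.164  0.0429]
((0.5303410887718201, 0.1609891802072525), (0.03240703418850899, 0.08798918128013611), 4.397544860839844)
```

View pics/w30.png

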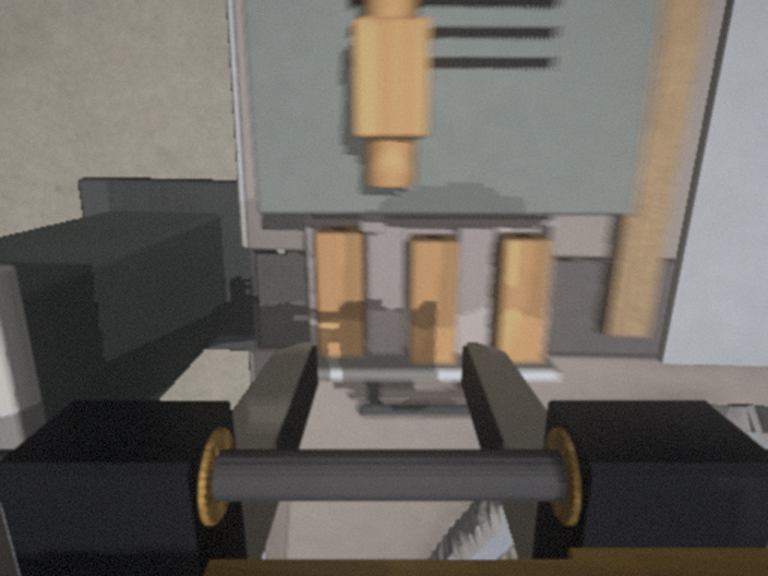

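Run:
```python
from h import *
d=dict(np.load('pics/w30.npz'));P=cloud(d)
# rail points: dark, z 0.03..0.05, y .06-.1
m=(P[...,2]>.034)&(P[...,2]<.05)&(P[...,1]>.06)&(P[...,1]<.1)&(P[...,0]>.40)&(P[...,0]<.54)
q=P[m];print(q.min(0),q.max(0))
d=dict(np.load('pics/w20.npz'));P=cloud(d)
m=(P[...,2]>.034)&(P[...,2]<.046)&(P[...,1]>.06)&(P[...,1]<.092)&(P[...,0]>.40)&(P[...,0]<.54)
q=P[m];print(q.min(0),q.max(0))
def tilt(az,t): return Rdown(az)@Ro.from_rotvec([0,np.deg2rad(t),0]).as_matrix()
plan([([0.47,0.03,0.17],tilt(1.2,8)),([0.4725,0.03,0.06],tilt(1.2,15)),([0.4725,0.03,0.03],tilt(1.2,15))],0)
```

```text
[0.42324544 0.07339958 0.03421838] [0.50459492 0.09979586 0.04353042]
[0.43489358 0.07529007 0.03563688] [0.52285513 0.09159816 0.04355543]
[[[-0.94,0.06,0.1],[0.25,1.9,0.02],0],[[-0.94,0.07,0.08],[0.26,1.91,0.03],0],[[-0.94,0.06,0.04],[0.25,1.9,0.02],0],[[-0.94,0.07,0.01],[0.26,1.9,0.02],0],[[-0.13,0.02,0.91],[0.0,2.33,0.0],0]]
[[[-0.16,0.02,0.9],[0.0,2.34,0.0],0],[[-0.21,0.02,0.89],[0.0,2.33,0.0],0],[[-0.19,0.0,0.73],[0.0,0.0,0.0],0]]
```

Emit:
servo_tool:
  plan:
    - [[-0.94,0.06,0.1],[0.2,1.9,0],0]
    - [[-0.94,0.06,0.08],[0.2,1.9,0],0]
    - [[-0.94,0.06,0.04],[0.2,1.9,0],0]
    - [[-0.94,0.06,0],[0.2,1.9,0],0]
    - [[-0.13,0,0.9],[0,2.3,0],0]

```text
time: 35.08
eef_pos: [0.4658, 0.0198, 0.1297]
tool_rot: [-2.12, -2.146, -0.182]
force: [2.3, -0.2, -0.6]
width: 0.0269
```

Emit:
servo_tool:
  plan:
    - [[-0.16,0,0.9],[0,2.3,0],0]
    - [[-0.2,0,0.9],[0,2.3,0],0]
    - [[0,0,0],[0,0,0],0]
    - [[0,0,0],[0,0,0],0]
    - [[0,0,0],[0,0,0],0]

```text
time: 35.5
eef_pos: [0.4597, 0.0289, 0.0537]
tool_rot: [-2.055, -2.103, -0.249]
force: [0.1, 0.3, 0.7]
width: 0.0003
```

Run:
```python
from h import *
s=st()
print(Ro.from_rotvec(s['tool_rot']).as_matrix().round(3).tolist())
def tilt(az,t): return Rdown(az)@Ro.from_rotvec([0,np.deg2rad(t),0]).as_matrix()
plan([([0.4725,0.04,0.030],tilt(1.2,15))],0,vmax=.025)
snap('top','t31.png');snap('scene','s31.png')
```

```text
{'time': 35.5, 'qpos': [-0.048, 0.6259, 0.1632, 2.1152, -0.6939, 0.5598, 0.7309], 'eef_pos': [0.4597, 0.0289, 0.0537], 'tool_rot': [-2.0554, -2.103, -0.2491], 'force': [0.0714, 0.2972, 0.7146], 'width': 0.0003}
[[-0.021, 1.0, -0.018], [0.968, 0.025, 0.251], [0.251, -0.013, -0.968]]
[[[0.06,0.17,0.32],[-0.38,0.22,0.01],0],[[0.05,0.16,0.32],[-0.37,0.22,0.0],0]]
```

View pics/t31.png

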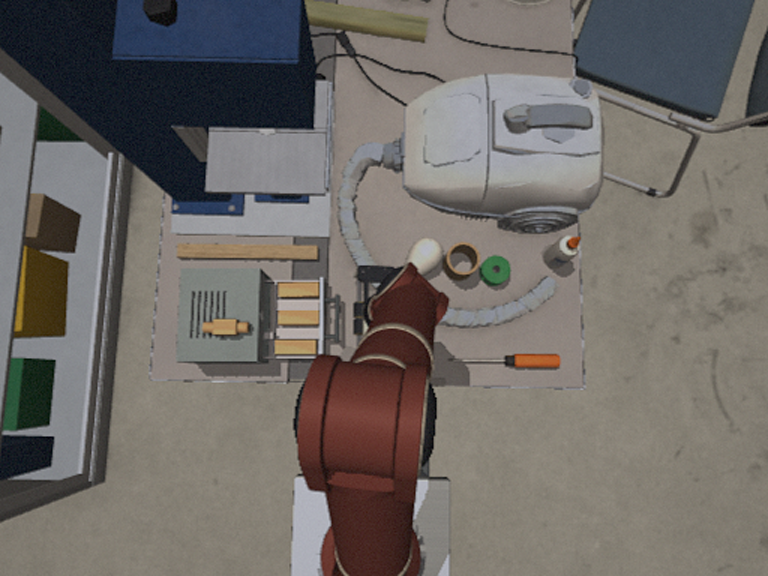

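Emit:
servo_tool:
  plan:
    - [[0.06,0.16,0.3],[-0.4,0.2,0],0]
    - [[0.06,0.16,0.3],[-0.4,0.2,0],0]
    - [[0,0,0],[0,0,0],0]
    - [[0,0,0],[0,0,0],0]

```text
time: 35.93
eef_pos: [0.4719, 0.0406, 0.0318]
tool_rot: [-2.057, -2.106, -0.272]
force: [0.4, 0.2, 0.0]
width: 0.0003
```

Run:
```python
from h import *
s=st()
def tilt(az,t): return Rdown(az)@Ro.from_rotvec([0,np.deg2rad(t),0]).as_matrix()
plan([([0.4715,0.08,0.030],tilt(1.2,15)),([0.4692,0.16,0.030],tilt(1.2,15))],0,vmax=.016)
```

```text
{'time': 35.9333, 'qpos': [-0.0359, 0.6727, 0.1159, 2.108, -0.7456, 0.5023, 0.7626], 'eef_pos': [0.4719, 0.0406, 0.0318], 'tool_rot': [-2.0571, -2.1056, -0.2722], 'force': [0.4031, 0.2141, 0.0344], 'width': 0.0003}
[[[0.31,0.0,0.1],[0.02,0.01,0.05],0],[[0.32,0.01,0.1],[0.03,0.01,0.05],0],[[0.31,0.0,0.1],[0.02,0.01,0.05],0],[[0.32,0.0,0.09],[0.0,0.0,0.0],0],[[0.32,0.0,0.08],[0.0,0.0,0.0],0]]
[[[0.33,-0.01,0.09],[0.0,0.0,0.0],0],[[0.32,0.0,0.08],[0.0,0.0,0.0],0],[[0.32,0.0,0.09],[0.0,0.0,0.0],0],[[0.32,0.0,0.09],[0.0,0.0,0.0],0]]
```

Emit:
servo_tool:
  plan:
    - [[0.31,0,0.1],[0,0,0],0]
    - [[0.31,0,0.09],[0,0,0],0]
    - [[0.31,0,0.08],[0,0,0],0]
    - [[0.31,0,0.08],[0,0,0],0]
    - [[0.31,0,0.08],[0,0,0],0]

```text
time: 36.35
eef_pos: [0.4705, 0.1009, 0.0301]
tool_rot: [-2.067, -2.104, -0.267]
force: [-1.0, -8.7, 2.4]
width: 0.0005
```

Emit:
servo_tool:
  plan:
    - [[0.31,0,0.08],[0,0,0],0]
    - [[0.31,0,0.08],[0,0,0],0]
    - [[0.31,0,0.08],[0,0,0],0]
    - [[0.31,0,0.08],[0,0,0],0]

```text
time: 36.68
eef_pos: [0.4695, 0.1511, 0.0302]
tool_rot: [-2.069, -2.104, -0.266]
force: [-0.5, -9.8, 3.4]
width: 0.0003
```

Run:
```python
from h import *
s=st()
snap('wrist','w32.png')
```

```text
{'time': 36.6833, 'qpos': [-0.2667, 0.6745, 0.1052, 2.1074, -0.8096, 0.4425, 0.5823], 'eef_pos': [0.4695, 0.1511, 0.0302], 'tool_rot': [-2.0689, -2.1036, -0.2663], 'force': [-0.4527, -9.8341, 3.4156], 'width': 0.0003}
```

View pics/w32.png

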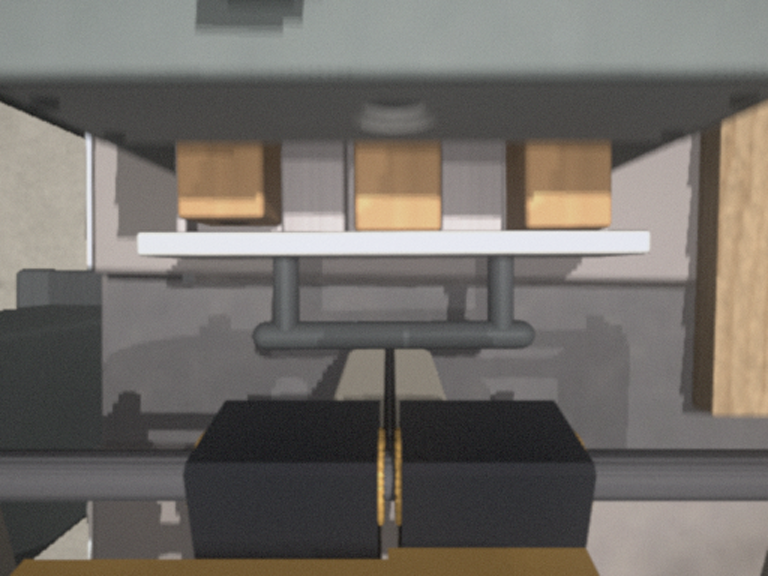

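Run:
```python
from h import *
d=dict(np.load('pics/w32.npz'));P=cloud(d)
m=(P[...,2]>.046)&(P[...,2]<.053)&(P[...,1]>.11)&(P[...,1]<.22)&(abs(P[...,0]-.465)<.04)
q=P[m];print(np.percentile(q[:,1],[2,50,98]).round(4))
m=(P[...,2]>.058)&(P[...,2]<.1)&(abs(P[...,0]-.44)<.02)&(P[...,1]<.24)
q=P[m];print(np.percentile(q[:,1],[2,50,98]).round(4))
```

```text
[0.1536 0.1938 0.1984]
[0.1494 0.2239 0.2246]
```

Emit:
servo_tool:
  plan:
    - [[0.25,0,0.06],[0,0,0],0]
    - [[0.25,0,0.06],[0,0,0],0]
    - [[0.15,0,0.04],[0,0,0],0]
    - [[0.1,0,0.03],[0,0,0],0]
    - [[0,0,0],[0,0,0],0]

```text
time: 37.15
eef_pos: [0.4687, 0.1834, 0.0303]
tool_rot: [-2.066, -2.104, -0.267]
force: [1.2, -5.9, -2.2]
width: 0.0008
```

Emit:
servo_tool:
  plan:
    - [[0.06,0,0.02],[0,0,0],0]
    - [[0.04,0,0],[0,0,0],0]
    - [[0,0,0],[0,0,0],0]

```text
time: 37.4
eef_pos: [0.4687, 0.1851, 0.0303]
tool_rot: [-2.069, -2.103, -0.265]
force: [-1.5, -9.9, 0.1]
width: 0.0008
```

Emit:
servo_tool:
  plan:
    - [[0.05,0,0.01],[0,0,0],0]
    - [[0.05,0,0.01],[0,0,0],0]
    - [[0,0,0],[0,0,0],0]

```text
time: 37.65
eef_pos: [0.4687, 0.1852, 0.0302]
tool_rot: [-2.076, -2.103, -0.261]
force: [-0.5, -17.3, 3.4]
width: 0.0004
```

Emit:
servo_tool:
  plan:
    - [[0.05,0,0.01],[0,0,0],0]
    - [[0,0,0],[0,0,0],0]
    - [[-0.3,0,-0.08],[0,0,0],0]
    - [[-0.6,0,-0.16],[0,0,0],0]
    - [[-0.8,0,-0.2],[0,0,0],0]

```text
time: 38.07
eef_pos: [0.4684, 0.1295, 0.0313]
tool_rot: [-2.049, -2.106, -0.272]
force: [0.6, -0.3, 0.5]
width: 0.0004
```

Run:
```python
from h import *
s=st()
snap('wrist','w33.png')
def tilt(az,t): return Rdown(az)@Ro.from_rotvec([0,np.deg2rad(t),0]).as_matrix()
plan([([0.45,0.04,0.25],tilt(1.2,10))],0.3)
```

```text
{'time': 38.0667, 'qpos': [-0.2076, 0.6719, 0.0951, 2.1129, -0.7996, 0.4581, 0.6341], 'eef_pos': [0.4684, 0.1295, 0.0313], 'tool_rot': [-2.0494, -2.106, -0.2719], 'force': [0.6419, -0.2616, 0.4819], 'width': 0.0004}
[[[-0.08,-0.09,-0.97],[0.03,-0.77,-0.07],0.3],[[-0.1,-0.09,-0.96],[0.02,-0.77,-0.08],0.3],[[-0.11,-0.08,-0.97],[0.03,-0.77,-0.07],0.3],[[-0.12,-0.09,-0.96],[0.02,-0.78,-0.08],0.3],[[-0.14,-0.09,-0.96],[0.03,-0.77,-0.07],0.3]]
[[[-0.14,-0.09,-0.96],[0.02,-0.77,-0.08],0.3]]
```

View pics/w33.png

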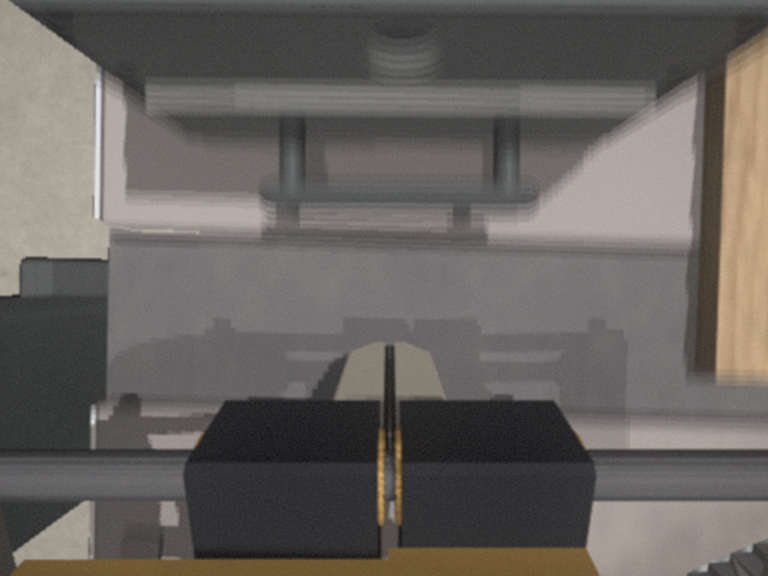

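The tray stays shut with the tool away from it: rail at row 192, tray front at row 97 against the cabinet. I'll raise and do a final check.

Emit:
servo_tool:
  plan:
    - [[-0.6,-0.1,-0.6],[0,-0.8,0],0]
    - [[-0.2,-0.1,-0.96],[0,-0.8,0],0]
    - [[-0.1,-0.1,-0.96],[0,-0.8,0],0]
    - [[-0.1,-0.1,-0.96],[0,-0.8,0],0]
    - [[-0.14,-0.1,-0.96],[0,-0.8,0],0]

```text
time: 38.53
eef_pos: [0.4501, 0.0415, 0.1944]
tool_rot: [-2.096, -2.141, -0.2]
force: [1.0, 0.5, -0.4]
width: 0.0004
```

Emit:
servo_tool:
  plan:
    - [[0,0,-0.5],[0,0,0],0.3]
    - [[0,0,0],[0,0,0],0.3]
    - [[0,0,0],[0,0,0],0.3]
    - [[0,0,0],[0,0,0],0.3]
    - [[0,0,0],[0,0,0],0.3]

```text
time: 38.95
eef_pos: [0.4501, 0.038, 0.2107]
tool_rot: [-2.095, -2.14, -0.197]
force: [0.4, 0.3, -1.1]
width: 0.0267
```

Run:
```python
from h import *
s=st()
d=snap('wrist','w34.png');P=cloud(d)
d2=snap('top','t34.png');snap('scene','s34.png')
for nm,D in (('w',d),('t',d2)):
    P=cloud(D);hsv=cv2.cvtColor(D['pixels'],cv2.COLOR_RGB2HSV)
    m=(P[...,2]>.034)&(P[...,2]<.048)&(P[...,1]>.16)&(P[...,1]<.215)&(P[...,0]>.43)&(P[...,0]<.51)&(hsv[...,2]<110)
    if m.sum(): print(nm,'rail',m.sum(),np.percentile(P[m][:,1],[3,50,97]).round(4))
    m=(hsv[...,0]>5)&(hsv[...,0]<25)&(hsv[...,1]>80)&(P[...,2]>.125)&(P[...,2]<.15)&(P[...,1]>.22)&(P[...,1]<.36)&(P[...,0]>.38)&(P[...,0]<.54)
    if m.sum(): q=P[m];print(nm,'stem',np.median(q,0).round(4),q.min(0).round(3),q.max(0).round(3))
    m=(hsv[...,0]>3)&(hsv[...,0]<16)&(hsv[...,1]>150)&(P[...,1]<-.2)&(P[...,1]>-.42)&(P[...,0]<.45)&(P[...,0]>.33)
    if m.sum(): q=P[m];print(nm,'driver',np.median(q,0).round(4),q.min(0).round(3),q.max(0).round(3))
```

```text
{'time': 38.95, 'qpos': [-0.2979, 0.3504, 0.4046, 1.9922, -0.4226, 0.8966, 0.3856], 'eef_pos': [0.4501, 0.038, 0.2107], 'tool_rot': [-2.0947, -2.1402, -0.1971], 'force': [0.3559, 0.346, -1.0754], 'width': 0.0267}
w rail 1022 [0.1884 0.1936 0.2126]
t rail 110 [0.1894 0.1951 0.213 ]
t stem [0.4389 0.2799 0.1369] [0.425 0.239 0.126] [0.454 0.323 0.143]
t driver [ 0.3942 -0.3337  0.0263] [ 0.381 -0.381  0.013] [ 0.408 -0.289  0.034]
```

View pics/t34.png

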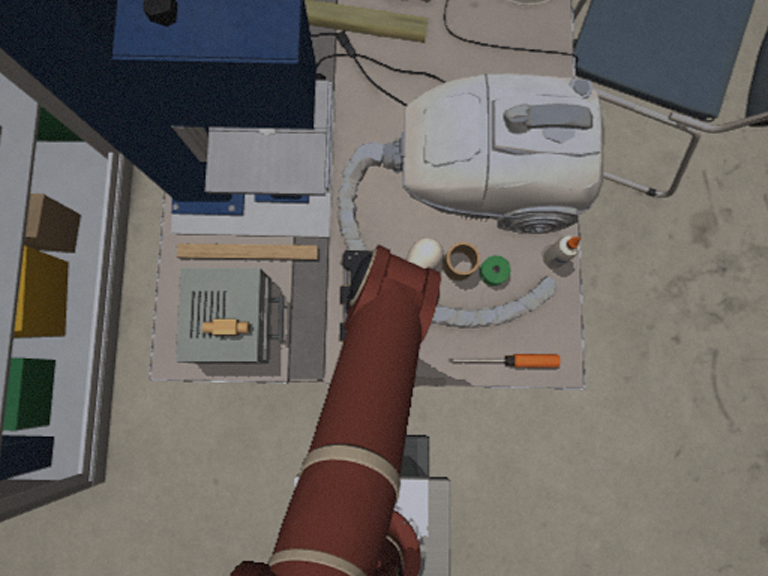

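View pics/w34.png

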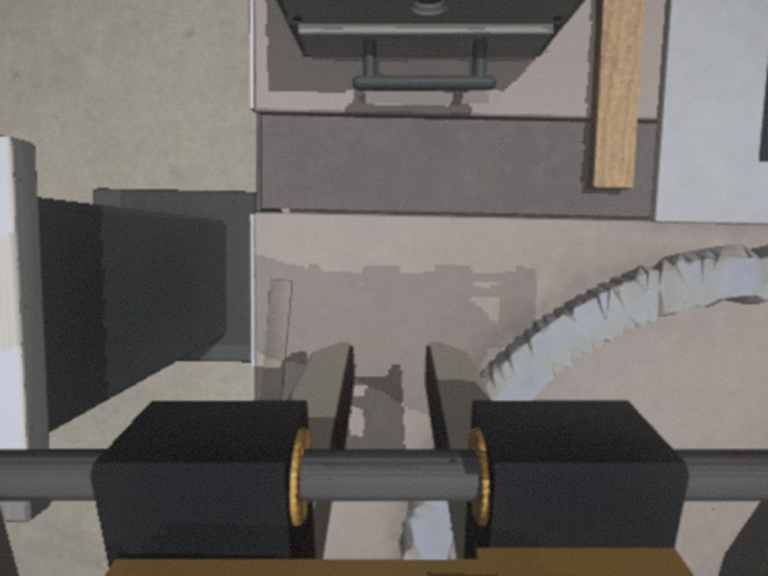

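Run:
```python
from h import *
print(manip.hand_in())
```

```text
the job is handed in; nothing more can be done
None
```

The job is done and handed in at 39 s of the 210 s allowed; the hand-in gives no verdict.

**What I did:** I pushed the screwdriver through the hole until the tray sprang out, then laid it back on the desk. One stem was there, in the middle pocket, and it now lies on the cabinet top. I put the three blanks one to a pocket and pushed the rail home until it stopped, at about 17 N.

**Last checks:**
- **Tray:** after I drew the tool away, the rail stayed within about 2 mm of where it was measured at the start. The latch itself can't be seen, so I take it as caught from that.
- **Stem:** on the cabinet top, with its upper face at about 137 mm.
- **Blanks:** all three lay flat just before closing, with their upper faces at about 43 mm. I could not see them again once the tray was shut.
- **Screwdriver:** lying on the desk, well clear of the hole.
- **Bulb and glue:** both look unmoved in the top view. I judged this by eye and did not measure it.
- **Robot:** clear of everything when I handed in.

**What went wrong on the way:**
- **First blank:** it caught the pocket's outer wall twice, at up to about 28 N, and rolled 8° in the grip.
- **Third blank:** it pitched about 8° in the grip on the way down, probably by touching the tray front.
- I shifted both, and they settled flat when released.
- **Camera readings:** the wrist and top views disagreed by about 3 mm on the blanks' places. I used the wrist view and checked it again at each placing.

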